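# Weigh a lopsided microscope limb on a riser pile

### The arm

A 6-joint arm with a two-finger parallel gripper is mounted at the origin on the work surface. World frame = base frame: x ahead of the robot, y to its left, z up, the work surface at z = 0. Lengths are in m, angles in rad, forces in N, time in s.
With the tool pointing down it reaches from about 0.35 to 0.85 m from the base axis. Payload 8.1 kg.
Tool frame: the origin (TCP) lies on the mounting face of the last link; the fingertips stand 186 mm ahead of it and the grasp point (between the pads) lies 167 mm ahead of it (manip.tips_ahead is the distance from the TCP to the fingertips, in m); z points along the fingers, y is the direction in which the jaws open and shut (so a half turn about z gives the same grasp; the last joint's range is limited). The gripper opens to 93 mm and grips with 3 to 60 N. Pads are 15 mm wide; open, the fingers measure 128 mm over their backs; the gripper's body (75 mm by 188 mm) begins 65 mm behind the grasp point.
Start: joints at [1.08, 0.13, 1.488, -0, 1.523, -0.085], TCP at [0.237, 0.551, 0.405] pointing down, gripper open.
Joint ranges: [-2.96, 2.96], [-0.89, 2.26], [0.02, 2.5], [-1.34, 4.48], [0, 2.73], [-2.66, 2.66]. Speed limits (rad/s): [2.39, 2.39, 2.79, 3.14, 3.14, 3.14].

### API

Orientations are given as a unit quaternion [x, y, z, w].
In Python, from station import manip, viewer, models gives the robot as it stands.
- The arm moves only by the tool drive_tool, never from a script. Its argument "rows" is a list of rows, each an object of numbers: "rx", "ry", "rz": the turn, a rotation vector about the tool's x, y, z in rad; "dx", "dy", "dz": the shift along the tool's x, y, z in mm; "grip": the finger opening in mm, from 0 to 93. In form: [{"rx": .., "ry": .., "rz": .., "dx": .., "dy": .., "dz": .., "grip": ..}, ...]. A call has exactly 8 rows; each row is the pose to reach, as a shift and turn from the pose commanded when the call began, along the tool's axes at that moment; what a row does not reach only later rows make up. A row lasts 1/12 s, in which the tool goes at most 41.7 mm and 7.16 degrees, less where a joint would pass 70% of its speed; a pose out of reach is approached as far as the arm can. A call with a gripper value outside its range is refused whole. The fingers move at their own pace and stop on an object; the grip force is fixed at half the most. Time passes only in rows, so rows that repeat a pose let the fingers close, or fill a call up. It gives the time, the measured TCP pose, the force and the opening at its end, in the units of the state.
- manip.sense(): the state, without advancing time (a new reading comes with each control period).
- viewer.camera(name): name is "side" or "top" or "wrist"; returns a dict with "frame" (400x640x3 uint8, blue, green, red), "range_z" (400x640 float32, m along the optical axis (not along the pixel's ray), 0 where there is no reading), "fov_y" (degrees; the focal length in pixels is half the picture's height over the tangent of half this angle, whatever the lens; pixels are square), "cx", "cy" (the principal point, pixels), "k1" (the pictures are not rectified: a ray, as slopes to the right and down, at radius r is drawn at 1 + k1 r^2 times it, then the intrinsics apply), "rvec" (rotation vector, rad) and "tvec" (3), from world to camera coordinates, as OpenCV has them; the wrist camera has in their place "hand_eye" (4x4, takes a point from camera to tool coordinates, whose origin is the TCP and whose axes are the flange's). Camera axes: x right, y down, z forward; pixel columns grow to the right and rows downward; lengths in m; the calibration is good to about 2 mm. A picture is of the moment at which its call begins: read the wrist's pose just before it.
- manip.finish_job(): hands the job in, once; it reports no verdict.
Trained networks look in a picture, given as the dict that the camera call returned (one of the last four; its "shot" number tells which), for a name from the list of things; names that differ only in an ending like _2 or _b are one class to them, and where a whole thing is asked for, a point or a joint stands for the part that bears it (a point fixed in the world has none). Each returns a list of dicts, best first, with "score" (0 to 1); they miss things now and then, are a little off and sometimes report something else, mostly with a low value. They report only what shows in the picture. A call takes as long as a camera call. They do not tell look-alikes from the thing itself.
- models.recognise(picture, thing): "point" ([x, y, z] in m, in the coordinates of the camera as it stood for that picture, good to about 4 mm: the middle of the surface that is visible of it).
The state is a dict: "t": time; "joints": joint angles; "dq": joint speeds; "joint_torque": joint torques, N m; "eef_pos": TCP position; "orientation": TCP orientation; "ft_force": force on the tool from outside, world axes, zero at the start; "wrist_torque": the same for the moment, N m; "width": finger opening in m.
Only numpy, scipy, OpenCV 4.12 (cv2) and the standard library are available. Lean on these libraries where they do the work, as an engineer would, in place of code of your own. Each camera call takes 0.05 s, during which the arm holds its last target.

### The job

Weigh the microscope limb: wake the scale with its left-hand key, stack all the brass riser plates that are on the bench into one square pile in the middle of the pan (their long sides running front to back, in line with the scale), then zero the scale with the middle key. Find the limb's balance point with a low trial lift, shifting the grip until it hangs level, then lift it clear of the bench and lay it across the middle of the pile, lengthways from side to side of the scale, so that it rests level on the pile alone. Let go and press the right-hand key to store the reading, then put the limb back lengthways in the middle of its cork mat, leaving the pile standing square; press only one key at a time, each only when its turn comes, and leave the other things on the bench alone.

Things in the scene. Friction and masses are not known exactly. Their poses are not given: they have to be found in the camera images.
- scale: Grey bench scale, a low fixed housing 240 mm deep (x) by 180 mm wide (y), its top 30 mm above the bench; it stands mid-bench, turned up to 0.25 rad. Origin: centre of its underside; x points to its back (away from the robot), y to its left, z up. The keys are along its front edge (-x), the pan behind them.
- scale_pan (a point): Centre of the top face of the scale's steel pan, a flat plate 150 mm (x) by 160 mm (y), 38 mm above the bench; axes as the scale's. The pan does not move under load.
- plate1: Flat brass riser plate, a rectangular slab 80 x 40 mm and 14 mm thick, 0.3 kg, loose; all the plates are alike. Origin: centre of the underside; x along its 80 mm length, y across its 40 mm width, z up. Lies flat on the bench to the right of the scale (-y) at the start; 2 to 4 of the four plates are there (an absent one reads None).
- plate2: Flat brass riser plate, a rectangular slab 80 x 40 mm and 14 mm thick, 0.3 kg, loose; all the plates are alike. Origin: centre of the underside; x along its 80 mm length, y across its 40 mm width, z up. Lies flat on the bench to the right of the scale (-y) at the start; 2 to 4 of the four plates are there (an absent one reads None).
- plate3: Flat brass riser plate, a rectangular slab 80 x 40 mm and 14 mm thick, 0.3 kg, loose; all the plates are alike. Origin: centre of the underside; x along its 80 mm length, y across its 40 mm width, z up. Lies flat on the bench to the right of the scale (-y) at the start; 2 to 4 of the four plates are there (an absent one reads None).
- plate4: Flat brass riser plate, a rectangular slab 80 x 40 mm and 14 mm thick, 0.3 kg, loose; all the plates are alike. Origin: centre of the underside; x along its 80 mm length, y across its 40 mm width, z up. Lies flat on the bench to the right of the scale (-y) at the start; 2 to 4 of the four plates are there (an absent one reads None).
- limb: White cast arm of a microscope stand, loose, 0.8 kg: a bar 260 mm long (its x), 26 wide (y), 28 high (z), flat underside; clear to grip across from x = -95 to +75 mm. Origin: middle of the bar's underside. Lopsided by a slug cast in out of sight: it balances somewhere from x = -36 to +67 mm, each time different; tips to its heavy side when lifted. Starts on the mat, boss end away from the robot.
- mat: Flat cork mat fixed to the bench to the left of the scale (+y), 340 mm (its x) by 150 mm (y), 3 mm thick, turned up to 0.25 rad. Origin: centre of its underside. The limb lies on it, lengthways, at the start and at the end.
- limb_boss (a point): Top centre of the limb's round boss at its +x end: 60 mm across, 45 mm high (50 with its brass cap), 115 mm from the limb's origin. The boss, too, is flush with the flat underside.
- limb_foot (a point): Top centre of the limb's small round foot at its -x end: 36 mm across, 28 mm high (31 with its brass button), 125 mm from the limb's origin.
- key_left (a joint): Round white spring key, 22 mm across, the left-hand (+y side, seen from the robot) of three side by side 50 mm apart on the front of the scale. Value: 0 up, grows as it is pressed, 0.006 m is fully down (about 4 N); it counts as pressed beyond 0.004 m and springs back by itself.
- key_middle (a joint): Round white spring key, 22 mm across, the middle of three side by side 50 mm apart on the front of the scale. Value: 0 up, grows as it is pressed, 0.006 m is fully down (about 4 N); it counts as pressed beyond 0.004 m and springs back by itself.
- key_right (a joint): Round white spring key, 22 mm across, the right-hand (-y side, seen from the robot) of three side by side 50 mm apart on the front of the scale. Value: 0 up, grows as it is pressed, 0.006 m is fully down (about 4 N); it counts as pressed beyond 0.004 m and springs back by itself.
- key_left_top (a point): Centre of the top face of the left-hand (+y side, seen from the robot) key; its top stands above the scale's housing and is pressed straight down.
- key_middle_top (a point): Centre of the top face of the middle key; its top stands above the scale's housing and is pressed straight down.
- key_right_top (a point): Centre of the top face of the right-hand (-y side, seen from the robot) key; its top stands above the scale's housing and is pressed straight down.
- lens_ring: Bystander: small brass ring 32 mm across, 12 mm high, among the plates. Origin at centre of underside.
- eyepiece: Bystander: dark eyepiece 36 mm across, 40 mm high, standing. Origin at centre of underside.
- oil_bottle: Bystander: amber bottle 48 mm across, 100 mm high, standing behind the scale. Origin at centre of underside.
- screwdriver: Bystander: screwdriver 170 mm long, lying behind the scale. Origin at its underside.
- jar: Bystander: glass jar 60 mm across, 60 mm high, standing. Origin at centre of underside.
- pin_cup: Bystander: small steel cup 56 mm across, 45 mm high, on the right near the robot. Origin at centre of underside.
- spool: Bystander: turned brass spool 34 mm across, 30 mm high, on the left near the robot. Origin at centre of underside.
Not all that is in view belongs to the job. What is shaped like the plate2 but grey is not meant.

How it is judged:
By the outcome, as a careful person would: the job done as asked, in the order asked, and still so for the second after the job is handed in, with the robot touching nothing.
Of plate1, plate2, plate3, plate4 only 2 to 4 are there at a start; the rules pass over those that are not, and their reading is None.
At some moment in a run one of plate1, plate2, plate3, plate4, limb may be knocked a few centimetres aside while the robot is not near it.
It also fails if it takes over 210 s, if anything falls off the work surface, if the arm or the gripper's body presses on something with over 40 N, if the wrist force passes 120 N, or if a joint passes its speed limit or range.

## Working session

There is one attempt and no reset: what is moved stays moved. The work goes in short steps, Python scripts to look and compute and a tool call to move; the robot and the scene stay as the last step left them, time stands still between calls to the robot, and variables do not carry over. Pictures are saved under pics/ and viewed, and the job is handed in when it is done.

Besides the shell and the picture viewer there is one more tool, called after "Call:" as name(argument=value, ...) on one line, values as JSON. drive_tool: Moves the arm, as the interface text tells. Its arguments: {"type":"object","properties":{"rows":{"type":"array","items":{"type":"object","properties":{"rx":{"type":"number"},"ry":{"type":"number"},"rz":{"type":"number"},"dx":{"type":"number"},"dy":{"type":"number"},"dz":{"type":"number"},"grip":{"type":"number"}}}}},"required":["rows"]}

```bash
ls -la; mkdir -p pics; python3 - <<'E'
from station import manip, viewer, models
import cv2
print(manip.sense(), manip.tips_ahead)
for n in ("side","top","wrist"):
    p=viewer.camera(n); cv2.imwrite(f"pics/{n}0.png",p["frame"])
    print(n,{k:v for k,v in p.items() if k not in("frame","range_z")})
E
```

```text
total 12
drwxr-xr-x  3 agent agent 4096 Dec  6 22:08 .
drwxr-xr-x 23 root  root  4096 Dec  6 22:08 ..
drwxr-xr-x  2 agent agent 4096 Dec  6 22:08 pics
{'t': 0.0, 'joints': array([ 1.07956691e+00,  1.31146082e-01,  1.48924598e+00,  7.55838435e-06,
        1.52301149e+00, -8.53669969e-02]), 'dq': array([-2.31957706e-03, -1.52199101e-04, -6.85319968e-05,  2.81768955e-04,
       -9.39284896e-04, -6.10431842e-04]), 'joint_torque': array([-1.17454092e-03, -5.59886241e+01, -4.91736031e+01,  7.64681166e-02,
        3.62691621e-02, -1.56430160e-04]), 'eef_pos': array([0.23674066, 0.55107633, 0.40371444]), 'orientation': array([ 2.01541352e-01,  9.79479588e-01, -8.67010280e-04, -2.61058110e-04]), 'ft_force': array([ 0.48301475,  0.06563475, -0.17042694]), 'wrist_torque': array([ 0.03544878, -0.02565442,  0.01165618]), 'width': 0.09251400117746442} 0.1861
side {'fov_y': 50.274885415606434, 'cx': 322.2597983874144, 'cy': 198.85272755191048, 'k1': -0.015915092973204467, 'rvec': array([ 0.0737325 , -2.79304724,  1.35716826]), 'tvec': array([0.57123067, 0.09304618, 1.23207338]), 'shot': 1}
top {'fov_y': 50.82309426404784, 'cx': 314.9345330216929, 'cy': 204.1198532618301, 'k1': -0.029466055252826744, 'rvec': array([ 2.1386086 , -2.18393894,  0.142928  ]), 'tvec': array([-0.06416656,  0.5630646 ,  1.20327831]), 'shot': 2}
wrist {'fov_y': 67.58779436710428, 'cx': 324.99732825153376, 'cy': 199.4294831796464, 'k1': -0.01770685170515258, 'hand_eye': array([[ 4.28573162e-04, -9.69060581e-01, -2.46822623e-01,
         6.74065367e-02],
       [ 9.99999787e-01,  2.93888075e-04,  5.82514364e-04,
        -1.06100565e-03],
       [-4.91953482e-04, -2.46822820e-01,  9.69060501e-01,
         2.01605524e-02],
       [ 0.00000000e+00,  0.00000000e+00,  0.00000000e+00,
         1.00000000e+00]]), 'shot': 3}
```

View pics/top0.png

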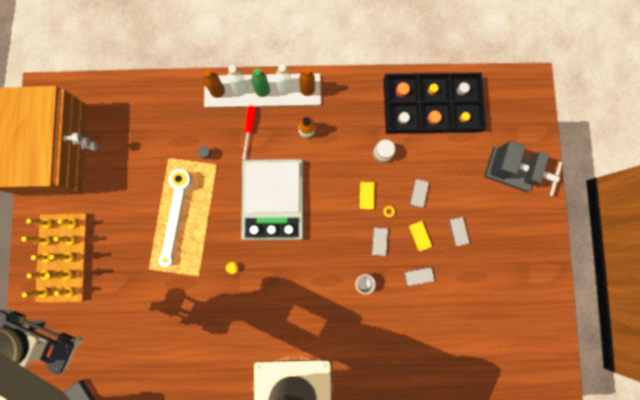

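View pics/side0.png

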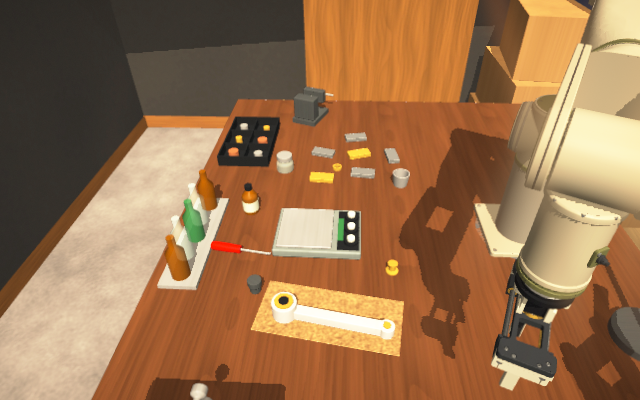

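View pics/wrist0.png

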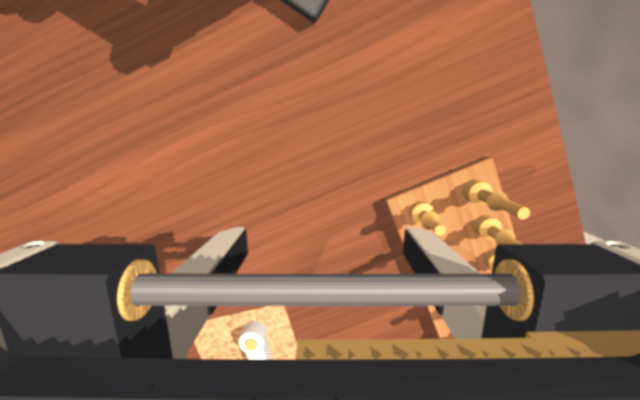

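```bash
cat > h.py <<'E'
from station import manip, viewer, models
import numpy as np, cv2
from scipy.spatial.transform import Rotation as R
def cam(n):
    s=manip.sense(); p=viewer.camera(n)
    if n=="wrist":
        T=np.eye(4);T[:3,:3]=R.from_quat(s["orientation"]).as_matrix();T[:3,3]=s["eef_pos"]
        W=T@p["hand_eye"]
    else:
        W=np.eye(4);M=cv2.Rodrigues(p["rvec"])[0];W[:3,:3]=M.T;W[:3,3]=-M.T@p["tvec"]
    p["W"]=W; p["f"]=200/np.tan(np.radians(p["fov_y"]/2)); return p
def rays(p,uv):
    K=np.array([[p["f"],0,p["cx"]],[0,p["f"],p["cy"]],[0,0,1.]])
    d=np.array([p["k1"],0,0,0,0.])
    q=cv2.undistortPoints(np.asarray(uv,float).reshape(-1,1,2),K,d)[:,0]
    return np.c_[q,np.ones(len(q))]
def toW(p,c): return np.asarray(c)@p["W"][:3,:3].T+p["W"][:3,3]
def cloud(p):
    v,u=np.mgrid[0:400,0:640]; r=rays(p,np.c_[u.ravel(),v.ravel()])
    z=p["range_z"].ravel()
    return toW(p,r*z[:,None]).reshape(400,640,3)
def onplane(p,uv,z):
    r=rays(p,uv)@p["W"][:3,:3].T; o=p["W"][:3,3]
    return o+r*((z-o[2])/r[:,2])[:,None]
def project(p,X):
    M=p["W"][:3,:3]; c=(np.asarray(X)-p["W"][:3,3])@M
    q=c[:,:2]/c[:,2:]; r2=(q**2).sum(1,keepdims=True); q=q*(1+p["k1"]*r2)
    return q*p["f"]+[p["cx"],p["cy"]]
def rec(p,n):
    return [(round(d["score"],2),np.round(toW(p,d["point"]),4)) for d in models.recognise(p,n)][:5]
def down(yaw):
    # tool z down; tool y axis at heading yaw in world
    y=np.array([np.cos(yaw),np.sin(yaw),0]);z=np.array([0,0,-1.])
    return R.from_matrix(np.c_[np.cross(y,z),y,z])
def st():
    s=manip.sense(); Q=R.from_quat(s["orientation"]); y=Q.as_matrix()[:,1]
    print("t %.2f pos %s jawyaw %.4f tilt %s w %.4f F %s T %s"%(s["t"],np.round(s["eef_pos"],4),np.arctan2(y[1],y[0]),np.round(Q.as_matrix()[:2,2],4),s["width"],np.round(s["ft_force"],2),np.round(s["wrist_torque"],2)),"q",np.round(s["joints"],2))
    return s
def go(tgt,yaw=None,Rt=None):
    s=st();Q=R.from_quat(s["orientation"])
    if Rt is None:
        if yaw is None: Rt=Q
        else:
            y=Q.as_matrix()[:,1];c=np.arctan2(y[1],y[0])
            Rt=down(yaw)
    d=Q.inv().apply(np.asarray(tgt)-s["eef_pos"])*1000; r=(Q.inv()*Rt).as_rotvec()
    n=max(np.linalg.norm(d)/41.7,np.degrees(np.linalg.norm(r))/7.16)
    print("dx %.1f dy %.1f dz %.1f rx %.4f ry %.4f rz %.4f  rows>=%.1f"%(*d,*r,n))
def rect(mask,P,minn=20):
    n,l,stt,c=cv2.connectedComponentsWithStats(mask.astype(np.uint8))
    out=[]
    for i in range(1,n):
        if stt[i,4]>=minn: out.append((l==i,c[i],stt[i,4]))
    return out
E
python3 - <<'E'
from h import *
p=cam("top"); C=cloud(p)
for n in ["scale","plate1","limb","mat","limb_boss","limb_foot","key_left_top","key_middle_top","key_right_top","lens_ring","eyepiece","oil_bottle","screwdriver","jar","pin_cup","spool"]:
    print(n,[(a,list(b)) for a,b in rec(p,n)])
for uv in [(300,330),(272,190),(367,195),(420,236),(380,240)]: print(uv,C[uv[1],uv[0]])
hsv=cv2.cvtColor(p["frame"],cv2.COLOR_BGR2HSV)
for uv in [(367,195),(420,236),(380,240),(190,250),(175,215)]: print(uv,hsv[uv[1],uv[0]])
m=(hsv[...,1]>200)&(hsv[...,0]>20)&(hsv[...,0]<32)&(hsv[...,2]>150)
for mm,c,a in rect(m,C,15):
    v,u=np.nonzero(mm); w=onplane(p,np.c_[u,v],0.014)
    (rc)=cv2.minAreaRect(w[:,:2].astype(np.float32)*1000)
    print(c,a,C[mm].mean(0),rc)
E
```

```text
scale [(0.64, [np.float64(0.5755), np.float64(0.0528), np.float64(0.0356)]), (0.48, [np.float64(0.4852), np.float64(0.1056), np.float64(0.048)])]
plate1 [(0.94, [np.float64(0.5909), np.float64(-0.2348), np.float64(0.0105)]), (0.94, [np.float64(0.589), np.float64(-0.3898), np.float64(0.0165)]), (0.91, [np.float64(0.4613), np.float64(-0.3879), np.float64(0.0135)]), (0.91, [np.float64(0.4483), np.float64(-0.2632), np.float64(0.0081)]), (0.86, [np.float64(0.4769), np.float64(-0.5027), np.float64(0.0148)])]
limb [(0.97, [np.float64(0.5472), np.float64(0.3383), np.float64(0.0302)])]
mat [(0.89, [np.float64(0.5263), np.float64(0.3064), np.float64(0.0048)]), (0.7, [np.float64(0.3259), np.float64(-0.2169), np.float64(0.0127)]), (0.54, [np.float64(0.5554), np.float64(0.3386), np.float64(0.0315)])]
limb_boss [(0.84, [np.float64(0.5498), np.float64(0.3384), np.float64(0.0257)])]
limb_foot [(0.94, [np.float64(0.5561), np.float64(0.3384), np.float64(0.0299)]), (0.48, [np.float64(0.4614), np.float64(-0.386), np.float64(0.0093)]), (0.43, [np.float64(0.4888), np.float64(0.0024), np.float64(0.045)])]

[... 5088 characters left out ...]
66625977, 5.830172538757324), 89.11056518554688)
[ 56. 293.] 21 [0.31985548 0.66397663 0.05811852] ((316.60430908203125, 690.5657958984375), (12.33407974243164, 11.582207679748535), 89.19718170166016)
[ 24.11764706 294.41176471] 17 [0.32174504 0.71520324 0.11839446] ((313.5579528808594, 786.5563354492188), (12.274810791015625, 8.703307151794434), 89.26392364501953)
[ 67.72222222 294.77777778] 18 [0.31261746 0.64303511 0.03527331] ((311.76666259765625, 655.8955078125), (14.928303718566895, 8.671469688415527), 89.18025207519531)
[ 42.33333333 295.66666667] 15 [0.31112591 0.71760803 0.03532492] ((309.2234191894531, 730.539306640625), (7.8523359298706055, 15.095564842224121), 12.976242065429688)
```

```bash
python3 - <<'E'
from h import *
go([0.50,0.06,0.40],np.pi/2)
E
```

```text
t 1.00 pos [0.2368 0.5513 0.4048] jawyaw 1.1650 tilt [0. 0.] w 0.0929 F [ 0.79  0.01 -0.12] T [ 0.01 -0.01 -0.02] q [ 1.08  0.13  1.49 -0.    1.52 -0.09]
dx -435.7 dy -347.5 dz 4.8 rx 0.0000 ry 0.0000 rz -0.4058  rows>=13.4
```

Call:
drive_tool(rows=[{"dx": -40, "dy": -32, "rz": -0.04, "grip": 93}, {"dx": -75, "dy": -60, "rz": -0.08, "grip": 93}, {"dx": -107, "dy": -86, "rz": -0.12, "grip": 93}, {"dx": -140, "dy": -112, "rz": -0.15, "grip": 93}, {"dx": -172, "dy": -138, "rz": -0.18, "grip": 93}, {"dx": -204, "dy": -163, "rz": -0.21, "grip": 93}, {"dx": -236, "dy": -188, "rz": -0.24, "grip": 93}, {"dx": -268, "dy": -214, "rz": -0.27, "grip": 93}])

```text
validation failed for argument at $.ro...
```

```bash
python3 - <<'E'
from h import *
go([0.48,0.06,0.38],np.pi/2)
E
```

```text
t 1.00 pos [0.2368 0.5513 0.4048] jawyaw 1.1650 tilt [0. 0.] w 0.0929 F [ 0.79  0.01 -0.12] T [ 0.01 -0.01 -0.02] q [ 1.08  0.13  1.49 -0.    1.52 -0.09]
dx -417.4 dy -355.4 dz 24.8 rx 0.0000 ry 0.0000 rz -0.4058  rows>=13.2
```

Call:
drive_tool(rows=[{"rx": 0, "ry": 0, "rz": -0.2, "dx": -209, "dy": -178, "dz": 12, "grip": 93}, {"rx": 0, "ry": 0, "rz": -0.2, "dx": -209, "dy": -178, "dz": 12, "grip": 93}, {"rx": 0, "ry": 0, "rz": -0.2, "dx": -209, "dy": -178, "dz": 12, "grip": 93}, {"rx": 0, "ry": 0, "rz": -0.2, "dx": -209, "dy": -178, "dz": 12, "grip": 93}, {"rx": 0, "ry": 0, "rz": -0.4, "dx": -417, "dy": -355, "dz": 25, "grip": 93}, {"rx": 0, "ry": 0, "rz": -0.4, "dx": -417, "dy": -355, "dz": 25, "grip": 93}, {"rx": 0, "ry": 0, "rz": -0.4, "dx": -417, "dy": -355, "dz": 25, "grip": 93}, {"rx": 0, "ry": 0, "rz": -0.4, "dx": -417, "dy": -355, "dz": 25, "grip": 93}])

```text
t: 1.67
eef_pos: [0.383, 0.2552, 0.3901]
orientation: [0.002, 1.0, 0.0, 0.0]
ft_force: [1.5, 0.1, -0.2]
width: 0.0926
```

```bash
python3 - <<'E'
from h import *
go([0.48,0.06,0.38],np.pi/2)
E
```

```text
t 1.67 pos [0.383  0.2552 0.3901] jawyaw 1.5661 tilt [0.0008 0.0004] w 0.0926 F [ 1.46  0.14 -0.22] T [ 0.05 -0.04  0.04] q [ 0.48 -0.25  1.88 -0.    1.51 -1.09]
dx -97.9 dy -194.7 dz 10.1 rx 0.0004 ry 0.0008 rz -0.0047  rows>=5.2
```

Call:
drive_tool(rows=[{"rx": 0, "ry": 0, "rz": 0, "dx": -98, "dy": -195, "dz": 10, "grip": 93}, {"rx": 0, "ry": 0, "rz": 0, "dx": -98, "dy": -195, "dz": 10, "grip": 93}, {"rx": 0, "ry": 0, "rz": 0, "dx": -98, "dy": -195, "dz": 10, "grip": 93}, {"rx": 0, "ry": 0, "rz": 0, "dx": -98, "dy": -195, "dz": 10, "grip": 93}, {"rx": 0, "ry": 0, "rz": 0, "dx": -98, "dy": -195, "dz": 10, "grip": 93}, {"rx": 0, "ry": 0, "rz": 0, "dx": -98, "dy": -195, "dz": 10, "grip": 93}, {"rx": 0, "ry": 0, "rz": 0, "dx": -98, "dy": -195, "dz": 10, "grip": 93}, {"rx": 0, "ry": 0, "rz": 0, "dx": -98, "dy": -195, "dz": 10, "grip": 93}])

```text
t: 2.33
eef_pos: [0.4795, 0.0612, 0.3798]
orientation: [0.004, 1.0, 0.0, -0.0]
ft_force: [0.1, -0.2, 0.3]
width: 0.0931
```

```bash
python3 - <<'E'
from h import *
go([0.48,0.06,0.38],np.pi/2)
p=cam("wrist"); cv2.imwrite("pics/w1.png",p["frame"])
for n in ["key_left_top","key_middle_top","key_right_top","scale"]: print(n,rec(p,n))
import pickle; pickle.dump(p,open("w1.pkl","wb"))
E
```

```text
t 2.33 pos [0.4795 0.0612 0.3798] jawyaw 1.5632 tilt [-0.0006  0.0006] w 0.0931 F [ 0.09 -0.18  0.29] T [0.05 0.01 0.02] q [ 0.02 -0.18  1.84  0.    1.48 -1.54]
dx -0.5 dy -1.2 dz -0.2 rx 0.0006 ry -0.0006 rz -0.0076  rows>=0.1
key_left_top [(0.55, array([0.4889, 0.1026, 0.052 ]))]
key_middle_top [(0.58, array([0.4874, 0.0501, 0.05  ]))]
key_right_top [(0.73, array([0.4885, 0.0997, 0.0487])), (0.65, array([0.491 , 0.0029, 0.0519]))]
scale [(0.59, array([0.5385, 0.0485, 0.0356]))]
```

View pics/w1.png

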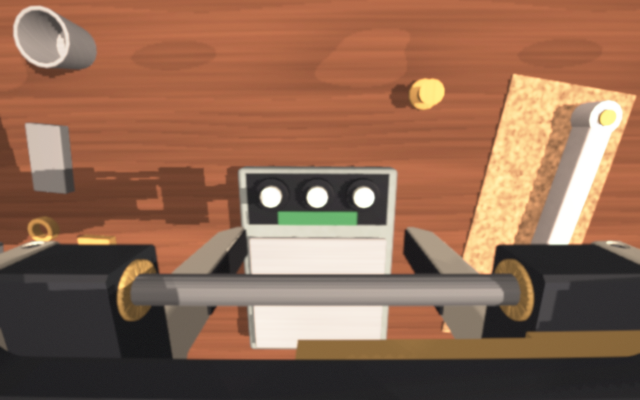

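```bash
python3 - <<'E'
from h import *
import pickle; p=pickle.load(open("w1.pkl","rb"))
hsv=cv2.cvtColor(p["frame"],cv2.COLOR_BGR2HSV); C=cloud(p)
sub=(hsv[...,2]>190)&(hsv[...,1]<40)
m=np.zeros_like(sub); m[180:213,252:385]=sub[180:213,252:385]
pts=[]
for mm,c,a in rect(m,C,60):
    z=np.median(C[mm][:,2]); w=onplane(p,[c],z)[0]; print(c,a,z,w); pts.append(w)
pts=np.array(pts)
g=pts[np.argsort(pts[:,1])]; d=g[-1]-g[0]; print("y-dir yaw",np.arctan2(-d[0],d[1]))
# pan edges
m=np.zeros_like(sub)
pan=(hsv[...,2]>150)&(hsv[...,1]<40)&(C[...,2]>0.034)&(C[...,2]<0.043)
for r in (242,250,260,268,310,320,330,340):
    for nm,i in (("v",hsv[r,235:405,2]),): print(r,"V",i[8:24],i[144:166])
E
```

```text
[270.47878788 196.69393939] 330 0.05171455758244756 [0.48649111 0.00241817 0.05171456]
[316.90828402 196.87278107] 338 0.051624450889134255 [0.48707504 0.05170209 0.05162445]
[363.54790419 197.17664671] 334 0.051574283356220774 [0.48778559 0.10124131 0.05157428]
y-dir yaw -0.013098249489185103
242 V [ 43  44  50  73 111 154 196 229 242 245 245 245 245 245 245 245] [246 246 246 246 246 244 241 234 227 225 224 222 216 198 184 181 182 183
 183 182 183 183]
250 V [ 43  42  44  56  84 125 171 216 236 242 243 243 244 244 244 244] [246 246 246 246 246 243 235 227 225 225 223 218 204 190 180 178 178 179
 178 178 178 178]
260 V [ 80 123 165 189 184 162 158 190 227 241 245 245 245 245 245 245] [248 248 248 247 246 242 234 228 224 224 221 213 191 173 166 166 167 167
 168 167 167 167]
268 V [118 131 157 180 186 170 157 176 218 238 245 246 247 247 247 246] [247 247 247 247 244 236 227 224 224 223 217 202 188 182 181 181 181 181
 181 181 180 180]
310 V [106 106 105 110 125 157 186 200 186 167 186 227 243 247 248 248] [246 244 239 231 223 221 220 215 205 192 184 181 181 182 181 181 182 181
 181 182 182 181]
320 V [109 108 108 108 112 126 141 141 140 145 164 207 237 248 249 249] [245 242 233 224 222 221 219 210 191 180 178 178 179 178 178 178 177 177
 177 177 177 177]
330 V [104 103 105 104 106 115 134 148 144 141 145 174 221 242 248 249] [244 237 229 225 223 221 213 197 184 177 178 178 178 179 179 179 179 178
 178 177 177 177]
340 V [182 182 182 181 181 178 170 164 162 149 141 150 184 227 245 248] [159 156 153 153 154 153 153 149 149 147 148 147 148 148 149 149 150 150
 150 150 151 150]
```

```bash
python3 - <<'E'
from h import *
p=cam("top"); C=cloud(p); hsv=cv2.cvtColor(p["frame"],cv2.COLOR_BGR2HSV)
cv2.imwrite("pics/tz.png",cv2.resize(p["frame"][150:250,225:320],None,fx=6,fy=6,interpolation=cv2.INTER_CUBIC))
p=cam("side");cv2.imwrite("pics/sz.png",cv2.resize(p["frame"][190:270,255:380],None,fx=6,fy=6,interpolation=cv2.INTER_CUBIC))
E
```

```text
(no output)
```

View pics/tz.png

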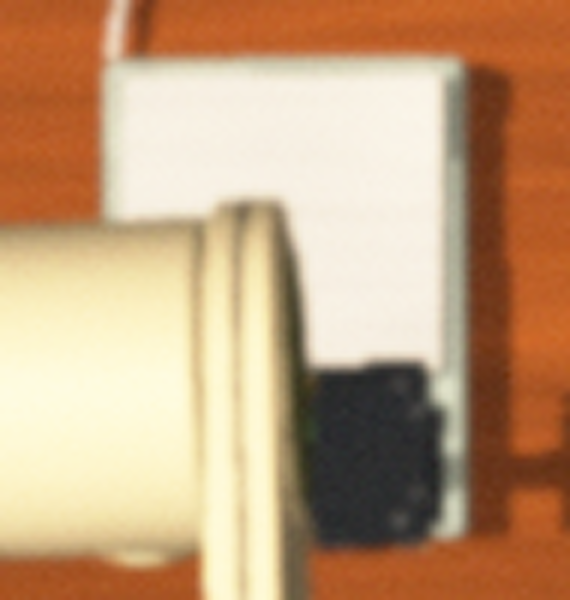

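View pics/sz.png

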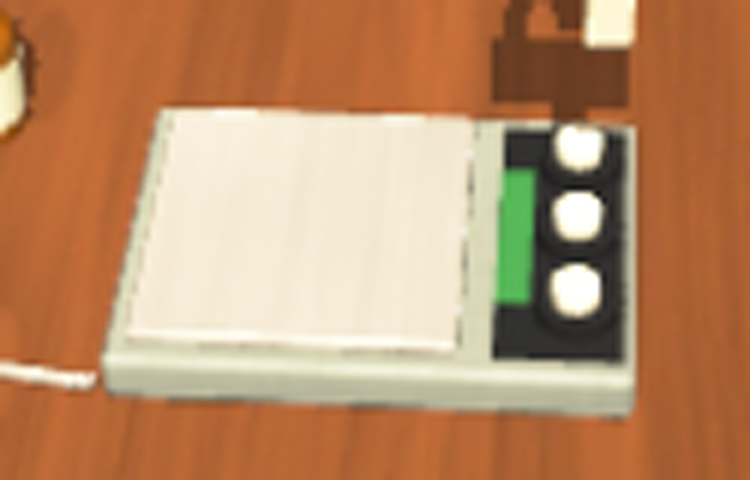

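```bash
python3 - <<'E'
from h import *
p=cam("top"); print("topcam",p["W"][:3,3])
im=cv2.imread("pics/top0.png"); hsv=cv2.cvtColor(im,cv2.COLOR_BGR2HSV)
m=np.zeros((400,640),bool); m[154:246,236:310]=(hsv[154:246,236:310,1]<90)|(cv2.cvtColor(im,cv2.COLOR_BGR2GRAY)[154:246,236:310]<50)
big=max(rect(m,None,50),key=lambda r:r[2])[0]
cs,_=cv2.findContours(big.astype(np.uint8),0,2)
c=cv2.minAreaRect(np.array(cs[0]).astype(np.float32)); print(c)
cv2.imwrite("pics/msk.png",cv2.resize(big[150:250,225:320].astype(np.uint8)*255,None,fx=6,fy=6))
w=onplane(p,cv2.boxPoints(c),0.03); print(w)
print(np.linalg.norm(np.diff(w,axis=0),axis=1),w.mean(0))
g=cv2.cvtColor(im,cv2.COLOR_BGR2GRAY)
print("col 272 rows150-175",g[150:175,272],"rows 205-245",g[205:245,272]); print("row 190 cols",g[190,236:256],g[190,292:312])
go([0.4878,0.1012,0.27],np.pi/2-0.013)
E
```

```text
topcam [ 0.40884915 -0.06406309  1.26403167]
((271.5, 196.5), (85.0, 61.0), 90.0)
[[ 0.71820641  0.14241546  0.03      ]
 [ 0.71447207 -0.04046769  0.03      ]
 [ 0.46025997 -0.03599814  0.03      ]
 [ 0.46393609  0.14229649  0.03      ]]
[0.18292127 0.25425139 0.17833252] [0.58921863 0.05206153 0.03      ]
col 272 rows150-175 [114 121 120 120 122 119 121 120 132 166 193 213 226 237 241 241 241 242
 242 243 242 241 241 241 241] rows 205-245 [241 242 242 241 242 240 230 218 218 221 221 215 196 171 158 159 149 128
  90  86 159 238 253 255 255 255 254 249 207 113  61  79 123 157 152 128
 110 109 111 110]
row 190 cols [119 114 116 115 119 141 181 214 227 236 241 243 243 243 243 243 242 242
 243 242] [242 242 242 242 242 236 211 175 171 163 124  80  66  66  68  70  74  94
 108 112]
t 2.73 pos [0.4793 0.0622 0.3801] jawyaw 1.5665 tilt [0.0003 0.0001] w 0.0930 F [-0.22 -0.17  0.18] T [ 0.08  0.   -0.04] q [ 0.02 -0.18  1.84  0.    1.48 -1.54]
dx -8.3 dy 39.0 dz 110.1 rx 0.0001 ry 0.0003 rz 0.0087  rows>=2.8
```

View pics/msk.png

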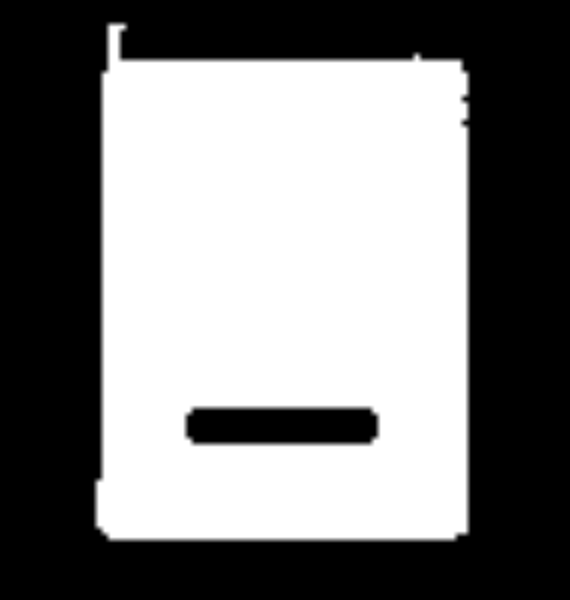

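```bash
python3 - <<'E'
from h import *
import pickle; w=pickle.load(open("w1.pkl","rb"))
p=cam("top")
print("housing", onplane(p,[[272,158.8],[272,239.7],[240.9,190],[301.6,190]],0.03))
g=cv2.cvtColor(w["frame"],cv2.COLOR_BGR2GRAY)
for c in (265,280): print(c,g[160:180,c],g[226:246,c],g[338:360,c])
cv2.imwrite("pics/wz.png",cv2.resize(w["frame"][155:360,230:410],None,fx=4,fy=4,interpolation=cv2.INTER_CUBIC)[:,:])
E
```

```text
housing [[ 0.70157252  0.04958138  0.03      ]
 [ 0.46004193  0.05169337  0.03      ]
 [ 0.60892753  0.14259642  0.03      ]
 [ 0.6052372  -0.037372    0.03      ]]
265 [115 113 112 112 112 110 107 117 142 174 197 204 185 130  75  55  51  47
  40  39] [218 221 221 222 222 222 222 222 221 218 200 176 190 220 231 235 237 237
 235 235] [241 241 241 242 242 241 241 240 234 209 169 142 132 131 130 130 129 127
 126 125 115  85]
280 [117 114 112 111 111 108 103 111 138 170 192 199 182 132  78  58  54  53
  49  42] [216 220 221 221 221 221 221 222 221 219 201 174 186 217 230 235 237 238
 237 236] [240 239 239 241 241 241 240 240 234 213 175 146 134 132 130 130 129 125
 125 125 114  83]
```

View pics/wz.png

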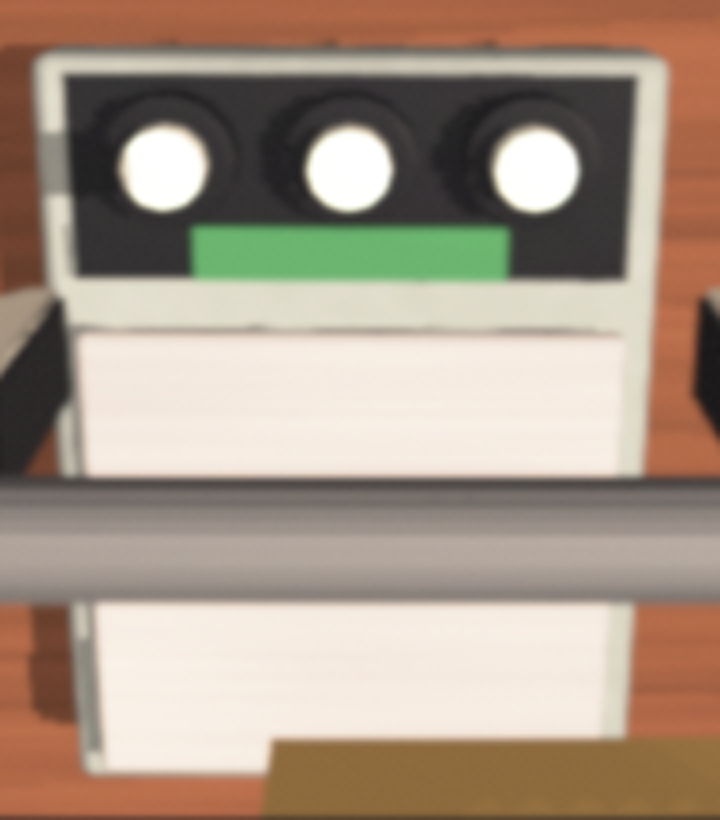

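```bash
python3 - <<'E'
from h import *
import pickle; w=pickle.load(open("w1.pkl","rb"))
print(onplane(w,[[265,237.5],[265,347.6],[249.3,237.8],[385.5,237.8],[255.5,345]],0.038))
print(onplane(w,[[265,168.5],[280,168.5],[380,168.5]],0.03))
C=cloud(w); print("pan z",np.median(C[242:268,260:380,2]), "bench z",np.median(C[100:150,250:380,2]),"top pan z")
p=cam("top");P=cloud(p);print(np.median(P[165:180,255:290,2]))
E
```

```text
[[ 0.53802711 -0.00901113  0.038     ]
 [ 0.68826677 -0.01785189  0.038     ]
 [ 0.53827898 -0.02711171  0.038     ]
 [ 0.53943657  0.12948771  0.038     ]
 [ 0.68427694 -0.02974931  0.038     ]]
[[ 0.45951542 -0.00610234  0.03      ]
 [ 0.45964834  0.01056245  0.03      ]
 [ 0.46045476  0.12157065  0.03      ]]
pan z 0.03801901045769948 bench z -0.0001260880847276935 top pan z
0.03672261226432583
```

Call:
drive_tool(rows=[{"rx": 0, "ry": 0, "rz": 0.009, "dx": -8, "dy": 39, "dz": 60, "grip": 0}, {"rx": 0, "ry": 0, "rz": 0.009, "dx": -8, "dy": 39, "dz": 80, "grip": 0}, {"rx": 0, "ry": 0, "rz": 0.009, "dx": -8, "dy": 39, "dz": 100, "grip": 0}, {"rx": 0, "ry": 0, "rz": 0.009, "dx": -8, "dy": 39, "dz": 120, "grip": 0}, {"rx": 0, "ry": 0, "rz": 0.009, "dx": -8, "dy": 39, "dz": 130, "grip": 0}, {"rx": 0, "ry": 0, "rz": 0.009, "dx": -8, "dy": 39, "dz": 130, "grip": 0}, {"rx": 0, "ry": 0, "rz": 0.009, "dx": -8, "dy": 39, "dz": 130, "grip": 0}, {"rx": 0, "ry": 0, "rz": 0.009, "dx": -8, "dy": 39, "dz": 130, "grip": 0}])

```text
t: 3.5
eef_pos: [0.4886, 0.1003, 0.2518]
orientation: [0.008, 1.0, 0.0, 0.001]
ft_force: [0.6, -0.8, 0.7]
width: 0.0441
```

```bash
python3 - <<'E'
from h import *
go([0.4877,0.1014,0.2327])
E
```

```text
t 3.50 pos [0.4886 0.1003 0.2518] jawyaw 1.5557 tilt [0.0026 0.0002] w 0.0441 F [ 0.6  -0.84  0.74] T [-0.09  0.    0.03] q [ 0.1  -0.01  1.93 -0.    1.23 -1.46]
dx 1.0 dy 1.1 dz 19.1 rx 0.0000 ry 0.0000 rz 0.0000  rows>=0.5
```

Call:
drive_tool(rows=[{"rx": 0, "ry": 0, "rz": 0, "dx": 0, "dy": 1, "dz": 0, "grip": 0}, {"rx": 0, "ry": 0, "rz": 0, "dx": 0, "dy": 1, "dz": 0, "grip": 0}, {"rx": 0, "ry": 0, "rz": 0, "dx": 0, "dy": 1, "dz": 0, "grip": 0}, {"rx": 0, "ry": 0, "rz": 0, "dx": 0, "dy": 1, "dz": 0, "grip": 0}, {"rx": 0, "ry": 0, "rz": 0, "dx": 0, "dy": 1, "dz": 0, "grip": 0}, {"rx": 0, "ry": 0, "rz": 0, "dx": 0, "dy": 1, "dz": 0, "grip": 0}, {"rx": 0, "ry": 0, "rz": 0, "dx": 0, "dy": 1, "dz": 0, "grip": 0}, {"rx": 0, "ry": 0, "rz": 0, "dx": 0, "dy": 1, "dz": 0, "grip": 0}])

```text
t: 4.17
eef_pos: [0.4878, 0.1013, 0.2499]
orientation: [0.007, 1.0, -0.0, -0.0]
ft_force: [-0.3, 0.1, -0.0]
width: 0.0003
```

```bash
python3 - <<'E'
from h import *
go([0.4877,0.1014,0.2327])
E
```

```text
t 4.17 pos [0.4878 0.1013 0.2499] jawyaw 1.5560 tilt [-0.0001 -0.    ] w 0.0003 F [-0.3   0.06 -0.02] T [0.04 0.06 0.01] q [ 0.1  -0.01  1.93  0.    1.22 -1.45]
dx 0.0 dy 0.1 dz 17.2 rx 0.0000 ry 0.0000 rz 0.0000  rows>=0.4
```

Call:
drive_tool(rows=[{"rx": 0, "ry": 0, "rz": 0, "dx": 0, "dy": 0, "dz": 5, "grip": 0}, {"rx": 0, "ry": 0, "rz": 0, "dx": 0, "dy": 0, "dz": 9, "grip": 0}, {"rx": 0, "ry": 0, "rz": 0, "dx": 0, "dy": 0, "dz": 12, "grip": 0}, {"rx": 0, "ry": 0, "rz": 0, "dx": 0, "dy": 0, "dz": 14, "grip": 0}, {"rx": 0, "ry": 0, "rz": 0, "dx": 0, "dy": 0, "dz": 16, "grip": 0}, {"rx": 0, "ry": 0, "rz": 0, "dx": 0, "dy": 0, "dz": 17, "grip": 0}, {"rx": 0, "ry": 0, "rz": 0, "dx": 0, "dy": 0, "dz": 17, "grip": 0}, {"rx": 0, "ry": 0, "rz": 0, "dx": 0, "dy": 0, "dz": 17, "grip": 0}])

```text
t: 4.83
eef_pos: [0.4876, 0.1013, 0.233]
orientation: [0.007, 1.0, -0.0, -0.0]
ft_force: [-2.5, -0.3, 4.1]
width: 0.0005
```

```bash
python3 - <<'E'
from h import *
go([0.4877,0.1014,0.2327])
E
```

```text
t 4.83 pos [0.4876 0.1013 0.233 ] jawyaw 1.5560 tilt [-0.0006 -0.0001] w 0.0005 F [-2.47 -0.29  4.11] T [-0.05  0.54 -0.02] q [ 0.1   0.01  1.94 -0.    1.19 -1.45]
dx -0.1 dy 0.1 dz 0.3 rx 0.0000 ry 0.0000 rz 0.0000  rows>=0.0
```

Call:
drive_tool(rows=[{"rx": 0, "ry": 0, "rz": 0, "dx": 0, "dy": 0, "dz": 1, "grip": 0}, {"rx": 0, "ry": 0, "rz": 0, "dx": 0, "dy": 0, "dz": 1, "grip": 0}, {"rx": 0, "ry": 0, "rz": 0, "dx": 0, "dy": 0, "dz": 1, "grip": 0}, {"rx": 0, "ry": 0, "rz": 0, "dx": 0, "dy": 0, "dz": 1, "grip": 0}, {"rx": 0, "ry": 0, "rz": 0, "dx": 0, "dy": 0, "dz": 1, "grip": 0}, {"rx": 0, "ry": 0, "rz": 0, "dx": 0, "dy": 0, "dz": 1, "grip": 0}, {"rx": 0, "ry": 0, "rz": 0, "dx": 0, "dy": 0, "dz": 1, "grip": 0}, {"rx": 0, "ry": 0, "rz": 0, "dx": 0, "dy": 0, "dz": 1, "grip": 0}])

```text
t: 5.5
eef_pos: [0.4878, 0.1013, 0.2323]
orientation: [0.007, 1.0, -0.0, -0.0]
ft_force: [-4.6, -0.7, 6.9]
width: 0.0003
```

```bash
python3 - <<'E'
from h import *
go([0.55,-0.15,0.36],np.pi/2)
p=cam("wrist"); cv2.imwrite("pics/wk.png",p["frame"])
E
```

```text
t 5.50 pos [0.4878 0.1013 0.2323] jawyaw 1.5560 tilt [-0.0001 -0.0001] w 0.0003 F [-4.55 -0.73  6.92] T [-0.14  0.74  0.01] q [ 0.1   0.01  1.94 -0.    1.19 -1.45]
dx -65.9 dy -250.4 dz -127.7 rx -0.0001 ry -0.0001 rz -0.0148  rows>=6.9
```

View pics/wk.png

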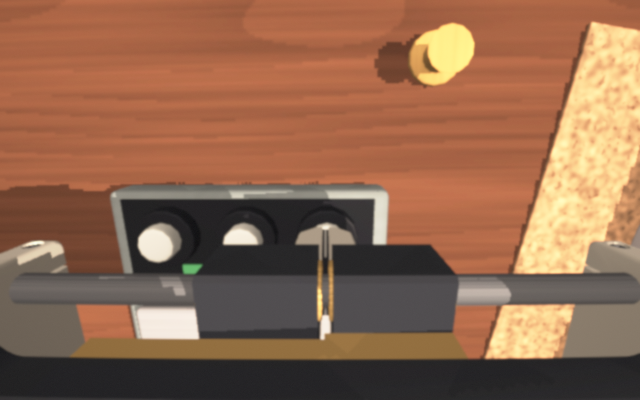

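Call:
drive_tool(rows=[{"rx": 0, "ry": 0, "rz": 0, "dx": 0, "dy": 0, "dz": -30, "grip": 0}, {"rx": 0, "ry": 0, "rz": 0, "dx": 0, "dy": 0, "dz": -60, "grip": 0}, {"rx": 0, "ry": 0, "rz": 0, "dx": 0, "dy": -20, "dz": -90, "grip": 80}, {"rx": 0, "ry": 0, "rz": 0, "dx": -52, "dy": -390, "dz": -130, "grip": 80}, {"rx": 0, "ry": 0, "rz": 0, "dx": -52, "dy": -390, "dz": -130, "grip": 80}, {"rx": 0, "ry": 0, "rz": 0, "dx": -52, "dy": -390, "dz": -130, "grip": 80}, {"rx": 0, "ry": 0, "rz": 0, "dx": -52, "dy": -390, "dz": -130, "grip": 80}, {"rx": 0, "ry": 0, "rz": 0, "dx": -52, "dy": -390, "dz": -130, "grip": 80}])

```text
t: 6.22
eef_pos: [0.5132, -0.1262, 0.3445]
orientation: [0.007, 1.0, -0.0, 0.001]
ft_force: [0.6, -0.1, 0.4]
width: 0.0358
```

```bash
python3 - <<'E'
from h import *
go([0.54,-0.29,0.36],np.pi/2)
E
```

```text
t 6.22 pos [ 0.5132 -0.1262  0.3445] jawyaw 1.5563 tilt [ 0.0011 -0.0003] w 0.0358 F [ 0.61 -0.14  0.41] T [ 0.01 -0.05 -0.05] q [-0.34 -0.03  1.76  0.    1.41 -1.89]
dx -29.2 dy -163.4 dz -15.4 rx -0.0003 ry 0.0011 rz -0.0145  rows>=4.0
```

Call:
drive_tool(rows=[{"rx": 0, "ry": 0, "rz": -0.015, "dx": -29, "dy": -163, "dz": -15, "grip": 80}, {"rx": 0, "ry": 0, "rz": -0.015, "dx": -29, "dy": -163, "dz": -15, "grip": 80}, {"rx": 0, "ry": 0, "rz": -0.015, "dx": -29, "dy": -163, "dz": -15, "grip": 80}, {"rx": 0, "ry": 0, "rz": -0.015, "dx": -29, "dy": -163, "dz": -15, "grip": 80}, {"rx": 0, "ry": 0, "rz": -0.015, "dx": -29, "dy": -163, "dz": -15, "grip": 80}, {"rx": 0, "ry": 0, "rz": -0.015, "dx": -29, "dy": -163, "dz": -15, "grip": 80}, {"rx": 0, "ry": 0, "rz": -0.015, "dx": -29, "dy": -163, "dz": -15, "grip": 80}, {"rx": 0, "ry": 0, "rz": -0.015, "dx": -29, "dy": -163, "dz": -15, "grip": 80}])

```text
t: 6.88
eef_pos: [0.5399, -0.2866, 0.3587]
orientation: [-0.001, 1.0, 0.0, -0.0]
ft_force: [-0.6, 0.2, -0.9]
width: 0.08
```

```bash
cat >> h.py <<'E'
def brass(p,z=0.014,lo=600,zc=None):
    hsv=cv2.cvtColor(p["frame"],cv2.COLOR_BGR2HSV)
    m=(hsv[...,1]>150)&(hsv[...,0]>20)&(hsv[...,0]<34)&(hsv[...,2]>170)
    o=[]
    for mm,c,a in rect(m,None,lo):
        cs,_=cv2.findContours(mm.astype(np.uint8),0,2); k=max(cs,key=cv2.contourArea)
        v,u=np.nonzero(mm); w=onplane(p,np.c_[u,v],z)[:,:2]
        r=cv2.minAreaRect((w*1000).astype(np.float32))
        b=cv2.boxPoints(r); e=b[1]-b[0]; f=b[2]-b[1]
        L=e if np.linalg.norm(e)>np.linalg.norm(f) else f
        yaw=np.arctan2(L[1],L[0]); yaw=(yaw+np.pi/2)%np.pi-np.pi/2
        print("px",np.round(c,1),"area",a,"rc",np.round(r[0],1),"size",np.round(r[1],1),"yaw %.4f"%yaw,"mean",np.round(w.mean(0)*1000,1)); o.append((r,yaw,mm))
    return o
E
python3 - <<'E'
from h import *
go([0.54,-0.29,0.36],np.pi/2)
p=cam("wrist"); cv2.imwrite("pics/w2.png",p["frame"]); brass(p)
C=cloud(p); print(np.median(C[100:120,300:330,2]))
E
```

```text
t 6.88 pos [ 0.5399 -0.2866  0.3587] jawyaw 1.5719 tilt [-0.0004  0.0007] w 0.0800 F [-0.57  0.15 -0.93] T [ 0.02 -0.05 -0.04] q [-0.57  0.19  1.51  0.    1.45 -2.14]
dx -0.1 dy -3.4 dz -1.3 rx 0.0007 ry -0.0004 rz 0.0011  rows>=0.1
7.000563848283403e-05
```

View pics/w2.png

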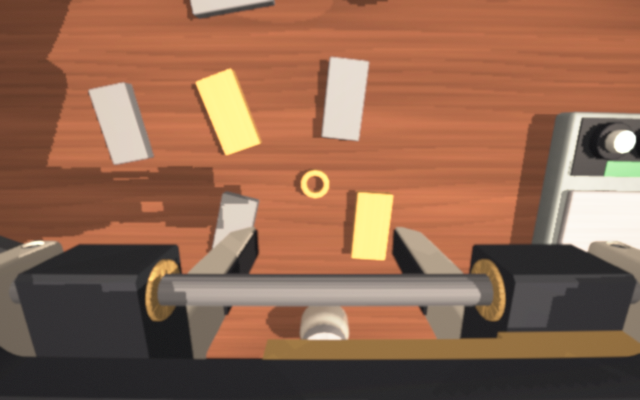

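```bash
python3 - <<'E'
import cv2
h=cv2.cvtColor(cv2.imread("pics/w2.png"),cv2.COLOR_BGR2HSV)
for u,v in ((229,112),(372,226),(205,85),(345,100),(120,120)): print(h[v,u])
E
sed -i 's/hsv\[...,1\]>150)&(hsv\[...,0\]>20)/hsv[...,1]>110)\&(hsv[...,0]>20)/' h.py
python3 - <<'E'
from h import *
p=cam("wrist"); brass(p); 
E
```

```text
[ 28 104 255]
[ 28 105 255]
[ 27 106 255]
[ 15  24 231]
[ 16  30 223]
```

```bash
sed -i 's/hsv\[...,1\]>110)/hsv[...,1]>75)/' h.py
python3 - <<'E'
from h import *
st();p=cam("wrist"); brass(p); 
E
```

```text
t 6.98 pos [ 0.54   -0.2863  0.3591] jawyaw 1.5726 tilt [0.0001 0.0002] w 0.0795 F [0.03 0.07 1.01] T [0.04 0.02 0.  ] q [-0.57  0.18  1.51  0.    1.45 -2.14]
px [227.7 111.2] area 2926 rc [ 461.2 -389. ] size [78.8 39.5] yaw 0.3309 mean [ 460.2 -389.2]
px [371.4 225.5] area 2195 rc [ 587.2 -233.9] size [38.9 79.1] yaw -0.0674 mean [ 586.1 -233.9]
```

```bash
python3 - <<'E'
from h import *
go([0.5872,-0.2339,0.189],np.pi/2-0.067)
E
```

```text
t 7.03 pos [ 0.54   -0.2864  0.3592] jawyaw 1.5727 tilt [0.0001 0.    ] w 0.0798 F [-0.27 -0.65  0.47] T [0.08 0.05 0.02] q [-0.57  0.18  1.51  0.    1.45 -2.14]
dx -47.3 dy 52.4 dz 170.2 rx 0.0000 ry 0.0001 rz 0.0689  rows>=4.4
```

Call:
drive_tool(rows=[{"rx": 0, "ry": 0, "rz": 0.069, "dx": -24, "dy": 27, "dz": 20, "grip": 70}, {"rx": 0, "ry": 0, "rz": 0.069, "dx": -47, "dy": 52, "dz": 40, "grip": 70}, {"rx": 0, "ry": 0, "rz": 0.069, "dx": -47, "dy": 52, "dz": 75, "grip": 70}, {"rx": 0, "ry": 0, "rz": 0.069, "dx": -47, "dy": 52, "dz": 110, "grip": 70}, {"rx": 0, "ry": 0, "rz": 0.069, "dx": -47, "dy": 52, "dz": 135, "grip": 70}, {"rx": 0, "ry": 0, "rz": 0.069, "dx": -47, "dy": 52, "dz": 155, "grip": 70}, {"rx": 0, "ry": 0, "rz": 0.069, "dx": -47, "dy": 52, "dz": 165, "grip": 70}, {"rx": 0, "ry": 0, "rz": 0.069, "dx": -47, "dy": 52, "dz": 170, "grip": 70}])

```text
t: 7.7
eef_pos: [0.5862, -0.2345, 0.1873]
orientation: [0.034, 0.999, 0.001, -0.001]
ft_force: [-0.5, 0.5, 1.0]
width: 0.0701
```

```bash
python3 - <<'E'
from h import *
go([0.5872,-0.2339,0.189],np.pi/2-0.067)
p=cam("wrist"); cv2.imwrite("pics/w3.png",p["frame"])
E
```

```text
t 7.70 pos [ 0.5862 -0.2345  0.1873] jawyaw 1.5031 tilt [-0.0026  0.0013] w 0.0701 F [-0.54  0.51  1.  ] T [ 0.    0.01 -0.02] q [-0.46  0.41  1.57 -0.    1.16 -1.96]
dx -1.0 dy 0.7 dz -1.7 rx 0.0011 ry -0.0027 rz -0.0007  rows>=0.1
```

View pics/w3.png

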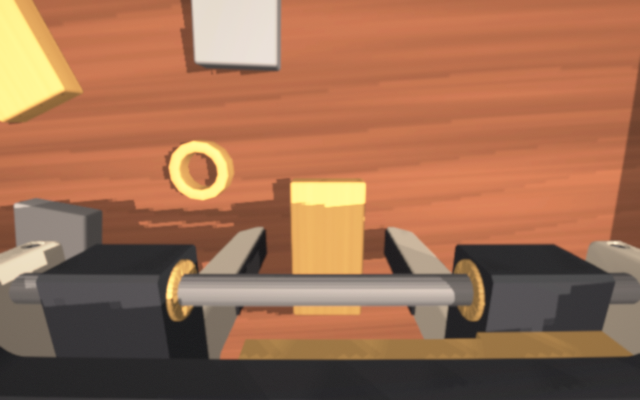

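Call:
drive_tool(rows=[{"rx": 0, "ry": 0, "rz": 0, "dx": 0, "dy": 0, "dz": 0, "grip": 30}, {"rx": 0, "ry": 0, "rz": 0, "dx": 0, "dy": 0, "dz": 0, "grip": 30}, {"rx": 0, "ry": 0, "rz": 0, "dx": 0, "dy": 0, "dz": 0, "grip": 30}, {"rx": 0, "ry": 0, "rz": 0, "dx": 0, "dy": 0, "dz": 0, "grip": 30}, {"rx": 0, "ry": 0, "rz": 0, "dx": 0, "dy": 0, "dz": 0, "grip": 30}, {"rx": 0, "ry": 0, "rz": 0, "dx": 0, "dy": 0, "dz": 0, "grip": 30}, {"rx": 0, "ry": 0, "rz": 0, "dx": 0, "dy": 0, "dz": 0, "grip": 30}, {"rx": 0, "ry": 0, "rz": 0, "dx": 0, "dy": 0, "dz": 0, "grip": 30}])

```text
t: 8.42
eef_pos: [0.5874, -0.2356, 0.1903]
orientation: [0.034, 0.999, -0.0, 0.001]
ft_force: [0.2, 3.0, 5.9]
width: 0.0398
```

```bash
python3 - <<'E'
from h import *
go([0.6133,0.0515,0.33],np.pi/2-0.010)
E
```

```text
t 8.42 pos [ 0.5874 -0.2356  0.1903] jawyaw 1.5020 tilt [ 0.0015 -0.0001] w 0.0398 F [0.23 2.95 5.86] T [0.6  0.11 0.02] q [-0.46  0.41  1.57  0.    1.16 -1.96]
dx -6.4 dy 288.2 dz -139.7 rx -0.0001 ry 0.0015 rz -0.0588  rows>=7.7
```

Call:
drive_tool(rows=[{"rx": 0, "ry": 0, "rz": 0, "dx": 0, "dy": 0, "dz": -25, "grip": 30}, {"rx": 0, "ry": 0, "rz": 0, "dx": 0, "dy": 0, "dz": -60, "grip": 30}, {"rx": 0, "ry": 0, "rz": -0.059, "dx": -3, "dy": 30, "dz": -85, "grip": 30}, {"rx": 0, "ry": 0, "rz": -0.059, "dx": -6, "dy": 288, "dz": -90, "grip": 30}, {"rx": 0, "ry": 0, "rz": -0.059, "dx": -6, "dy": 288, "dz": -90, "grip": 30}, {"rx": 0, "ry": 0, "rz": -0.059, "dx": -6, "dy": 288, "dz": -90, "grip": 30}, {"rx": 0, "ry": 0, "rz": -0.059, "dx": -6, "dy": 288, "dz": -90, "grip": 30}, {"rx": 0, "ry": 0, "rz": -0.059, "dx": -6, "dy": 288, "dz": -90, "grip": 30}])

```text
t: 9.08
eef_pos: [0.6081, 0.0034, 0.2778]
orientation: [0.005, 1.0, -0.0, -0.0]
ft_force: [0.8, -0.3, -1.7]
width: 0.0401
```

```bash
python3 - <<'E'
from h import *
go([0.6133,0.0515,0.26],np.pi/2-0.010)
E
```

```text
t 9.08 pos [0.6081 0.0034 0.2778] jawyaw 1.5605 tilt [-0.0008 -0.0002] w 0.0401 F [ 0.77 -0.29 -1.65] T [ 0.   -0.07  0.02] q [-0.08  0.24  1.6  -0.    1.3  -1.64]
dx -4.7 dy 48.1 dz 17.8 rx -0.0002 ry -0.0008 rz -0.0003  rows>=1.2
```

Call:
drive_tool(rows=[{"rx": 0, "ry": 0, "rz": 0, "dx": -5, "dy": 48, "dz": 10, "grip": 30}, {"rx": 0, "ry": 0, "rz": 0, "dx": -5, "dy": 48, "dz": 20, "grip": 30}, {"rx": 0, "ry": 0, "rz": 0, "dx": -5, "dy": 48, "dz": 30, "grip": 30}, {"rx": 0, "ry": 0, "rz": 0, "dx": -5, "dy": 48, "dz": 35, "grip": 30}, {"rx": 0, "ry": 0, "rz": 0, "dx": -5, "dy": 48, "dz": 38, "grip": 30}, {"rx": 0, "ry": 0, "rz": 0, "dx": -5, "dy": 48, "dz": 38, "grip": 30}, {"rx": 0, "ry": 0, "rz": 0, "dx": -5, "dy": 48, "dz": 38, "grip": 30}, {"rx": 0, "ry": 0, "rz": 0, "dx": -5, "dy": 48, "dz": 38, "grip": 30}])

```text
t: 9.75
eef_pos: [0.6145, 0.0485, 0.2408]
orientation: [0.006, 1.0, -0.0, 0.0]
ft_force: [0.3, 0.4, -2.2]
width: 0.0392
```

```bash
python3 - <<'E'
from h import *
go([0.6133,0.0515,0.2290],np.pi/2-0.010)
p=cam("wrist"); cv2.imwrite("pics/w4.png",p["frame"])
E
```

```text
t 9.75 pos [0.6145 0.0485 0.2408] jawyaw 1.5593 tilt [ 0.0009 -0.0001] w 0.0392 F [ 0.34  0.39 -2.23] T [ 0.04 -0.01 -0.  ] q [-0.    0.3   1.6  -0.    1.24 -1.56]
dx 1.2 dy 3.0 dz 11.8 rx -0.0001 ry 0.0009 rz -0.0015  rows>=0.3
```

View pics/w4.png

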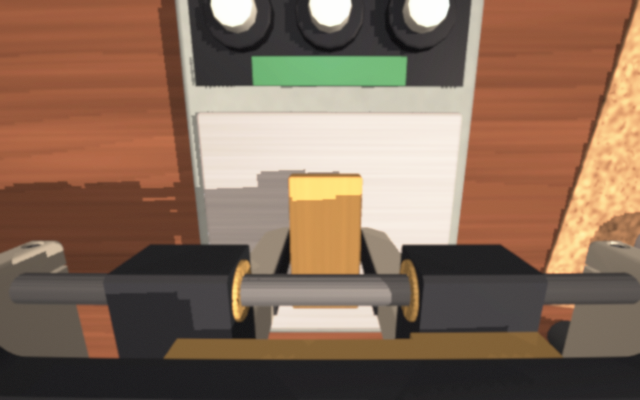

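```bash
python3 - <<'E'
from h import *
go([0.6133,0.0515,0.2290],np.pi/2-0.010)
p=cam("wrist"); g=cv2.cvtColor(p["frame"],cv2.COLOR_BGR2HSV)
print(p["frame"][168:184,325,2],p["frame"][168:184,325,0])
print("plate front edge",onplane(p,[[290,176],[362,176.5]],.0645), "pan",onplane(p,[[202,113],[455,113],[198,130],[463,130]],.038))
E
```

```text
t 9.80 pos [0.6145 0.0487 0.241 ] jawyaw 1.5595 tilt [ 0.0012 -0.0001] w 0.0398 F [ 0.4   0.14 -2.45] T [ 0.07 -0.01  0.01] q [-0.    0.3   1.6  -0.    1.24 -1.56]
dx 1.2 dy 2.8 dz 12.0 rx -0.0001 ry 0.0012 rz -0.0012  rows>=0.3
[243 243 243 232 194 158 153 161 201 242 252 254 254 254 254 254] [221 221 220 204 158 106  75  65  79 102 118 125 128 128 129 129]
plate front edge [[0.57367258 0.02947458 0.0645    ]
 [0.57435343 0.06757996 0.0645    ]] pan [[ 0.54002624 -0.02422015  0.038     ]
 [ 0.54162322  0.12509959  0.038     ]
 [ 0.54977395 -0.02769703  0.038     ]
 [ 0.55146555  0.1308344   0.038     ]]
```

Call:
drive_tool(rows=[{"rx": 0, "ry": 0, "rz": 0, "dx": 0, "dy": 3, "dz": 3, "grip": 30}, {"rx": 0, "ry": 0, "rz": 0, "dx": 0, "dy": 3, "dz": 6, "grip": 30}, {"rx": 0, "ry": 0, "rz": 0, "dx": 0, "dy": 3, "dz": 9, "grip": 30}, {"rx": 0, "ry": 0, "rz": 0, "dx": 0, "dy": 3, "dz": 11, "grip": 30}, {"rx": 0, "ry": 0, "rz": 0, "dx": 0, "dy": 3, "dz": 12, "grip": 30}, {"rx": 0, "ry": 0, "rz": 0, "dx": 0, "dy": 3, "dz": 12.5, "grip": 30}, {"rx": 0, "ry": 0, "rz": 0, "dx": 0, "dy": 3, "dz": 12.5, "grip": 30}, {"rx": 0, "ry": 0, "rz": 0, "dx": 0, "dy": 3, "dz": 12.5, "grip": 30}])

```text
t: 10.52
eef_pos: [0.6141, 0.0528, 0.2283]
orientation: [0.005, 1.0, 0.0, -0.0]
ft_force: [-4.9, -0.0, 5.6]
width: 0.0397
```

```bash
python3 - <<'E'
from h import *
go([0.614,0.0515,0.2290],np.pi/2-0.010)
E
```

```text
t 10.52 pos [0.6141 0.0528 0.2283] jawyaw 1.5612 tilt [-0.0002  0.    ] w 0.0397 F [-4.9  -0.01  5.62] T [0.08 0.88 0.03] q [ 0.    0.32  1.6   0.    1.22 -1.56]
dx 0.1 dy -1.3 dz -0.7 rx 0.0000 ry -0.0002 rz 0.0004  rows>=0.0
```

Call:
drive_tool(rows=[{"rx": 0, "ry": 0, "rz": 0, "dx": 0, "dy": -1, "dz": -1, "grip": 30}, {"rx": 0, "ry": 0, "rz": 0, "dx": 0, "dy": -1, "dz": -1, "grip": 30}, {"rx": 0, "ry": 0, "rz": 0, "dx": 0, "dy": -1, "dz": -0.3, "grip": 30}, {"rx": 0, "ry": 0, "rz": 0, "dx": 0, "dy": -1, "dz": -0.3, "grip": 30}, {"rx": 0, "ry": 0, "rz": 0, "dx": 0, "dy": -1, "dz": -0.3, "grip": 70}, {"rx": 0, "ry": 0, "rz": 0, "dx": 0, "dy": -1, "dz": -0.3, "grip": 70}, {"rx": 0, "ry": 0, "rz": 0, "dx": 0, "dy": -1, "dz": -0.3, "grip": 70}, {"rx": 0, "ry": 0, "rz": 0, "dx": 0, "dy": -1, "dz": -0.3, "grip": 70}])

```text
t: 11.18
eef_pos: [0.6142, 0.0517, 0.2279]
orientation: [0.005, 1.0, 0.0, 0.0]
ft_force: [0.3, 0.4, -0.2]
width: 0.0619
```

```bash
python3 - <<'E'
from h import *
st()
E
```

```text
t 11.18 pos [0.6142 0.0517 0.2279] jawyaw 1.5610 tilt [0.0003 0.    ] w 0.0619 F [ 0.35  0.36 -0.17] T [ 0.06  0.02 -0.07] q [ 0.    0.32  1.6   0.    1.22 -1.56]
```

Call:
drive_tool(rows=[{"rx": 0, "ry": 0, "rz": 0, "dx": 0, "dy": 0, "dz": -20, "grip": 80}, {"rx": 0, "ry": 0, "rz": 0, "dx": 0, "dy": 0, "dz": -50, "grip": 80}, {"rx": 0, "ry": 0, "rz": 0, "dx": 0, "dy": 0, "dz": -90, "grip": 80}, {"rx": 0, "ry": 0, "rz": 0, "dx": -20, "dy": 0, "dz": -130, "grip": 80}, {"rx": 0, "ry": 0, "rz": 0, "dx": -20, "dy": 0, "dz": -130, "grip": 80}, {"rx": 0, "ry": 0, "rz": 0, "dx": -20, "dy": 0, "dz": -130, "grip": 80}, {"rx": 0, "ry": 0, "rz": 0, "dx": -20, "dy": 0, "dz": -130, "grip": 80}, {"rx": 0, "ry": 0, "rz": 0, "dx": -20, "dy": 0, "dz": -130, "grip": 80}])

```text
t: 11.85
eef_pos: [0.6334, 0.0515, 0.3558]
orientation: [0.005, 1.0, -0.0, -0.002]
ft_force: [-0.5, 0.1, -0.2]
width: 0.0799
```

```bash
python3 - <<'E'
from h import *
go([0.54,-0.29,0.36],np.pi/2)
p=cam("wrist"); cv2.imwrite("pics/w5.png",p["frame"]); brass(p,.052)
E
```

```text
t 11.85 pos [0.6334 0.0515 0.3558] jawyaw 1.5610 tilt [-0.0033 -0.    ] w 0.0799 F [-0.51  0.11 -0.22] T [ 0.05  0.05 -0.  ] q [ 0.    0.25  1.44 -0.    1.45 -1.56]
dx 90.1 dy -342.4 dz -3.9 rx -0.0000 ry -0.0033 rz -0.0098  rows>=8.5
px [325.5 174. ] area 3185 rc [613.4  51.1] size [38.3 78.6] yaw -0.0091 mean [612.1  51.2]
px [595.4 201. ] area 797 rc [642.1 320.2] size [41.5 41.8] yaw -0.6801 mean [641.1 319.6]
```

View pics/w5.png

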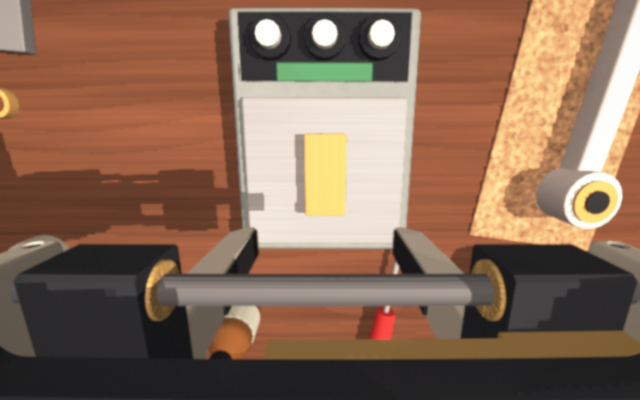

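Call:
drive_tool(rows=[{"rx": 0, "ry": 0, "rz": 0.12, "dx": 40, "dy": -40, "dz": 0, "grip": 80}, {"rx": 0, "ry": 0, "rz": 0.24, "dx": 60, "dy": -75, "dz": 0, "grip": 80}, {"rx": 0, "ry": 0, "rz": 0.36, "dx": 75, "dy": -110, "dz": 0, "grip": 80}, {"rx": 0, "ry": 0, "rz": 0.48, "dx": 90, "dy": -145, "dz": 0, "grip": 80}, {"rx": 0, "ry": 0, "rz": 0.6, "dx": 100, "dy": -180, "dz": 0, "grip": 80}, {"rx": 0, "ry": 0, "rz": 0.72, "dx": 110, "dy": -215, "dz": 0, "grip": 80}, {"rx": 0, "ry": 0, "rz": 0.84, "dx": 120, "dy": -250, "dz": 0, "grip": 80}, {"rx": 0, "ry": 0, "rz": 0.96, "dx": 130, "dy": -285, "dz": 0, "grip": 80}])

```text
t: 12.57
eef_pos: [0.4998, -0.2335, 0.3562]
orientation: [0.469, 0.883, 0.0, -0.001]
ft_force: [0.1, -1.0, -0.8]
width: 0.0803
```

```bash
python3 - <<'E'
from h import *
go([0.45,-0.375,0.36],-1.24)
E
```

```text
t 12.57 pos [ 0.4998 -0.2335  0.3562] jawyaw 0.5950 tilt [-0.0023  0.0014] w 0.0803 F [ 0.15 -0.97 -0.84] T [-0.01  0.03 -0.05] q [-0.53  0.03  1.68  0.    1.43 -1.12]
dx -89.3 dy -120.6 dz -3.9 rx -0.0031 ry -0.0007 rz 1.8350  rows>=14.7
```

Call:
drive_tool(rows=[{"rx": 0, "ry": 0, "rz": 0.12, "dx": -20, "dy": -27, "dz": -4, "grip": 80}, {"rx": 0, "ry": 0, "rz": 0.24, "dx": -40, "dy": -54, "dz": -4, "grip": 80}, {"rx": 0, "ry": 0, "rz": 0.36, "dx": -60, "dy": -80, "dz": -4, "grip": 80}, {"rx": 0, "ry": 0, "rz": 0.48, "dx": -80, "dy": -108, "dz": -4, "grip": 80}, {"rx": 0, "ry": 0, "rz": 0.6, "dx": -89, "dy": -121, "dz": -4, "grip": 80}, {"rx": 0, "ry": 0, "rz": 0.72, "dx": -89, "dy": -121, "dz": -4, "grip": 80}, {"rx": 0, "ry": 0, "rz": 0.84, "dx": -89, "dy": -121, "dz": -4, "grip": 80}, {"rx": 0, "ry": 0, "rz": 0.96, "dx": -89, "dy": -121, "dz": -4, "grip": 80}])

```text
t: 13.23
eef_pos: [0.451, -0.3742, 0.3597]
orientation: [0.824, 0.567, -0.0, -0.002]
ft_force: [-0.2, -0.3, -0.1]
width: 0.0801
```

```bash
python3 - <<'E'
from h import *
go([0.45,-0.375,0.36],-1.24)
E
```

```text
t 13.23 pos [ 0.451  -0.3742  0.3597] jawyaw -0.3662 tilt [-0.0025  0.0026] w 0.0801 F [-0.16 -0.29 -0.13] T [-0.06  0.06  0.01] q [-0.78  0.12  1.58  0.    1.44 -0.41]
dx -1.1 dy -0.6 dz -0.3 rx -0.0037 ry 0.0000 rz 0.8738  rows>=7.0
```

Call:
drive_tool(rows=[{"rx": 0, "ry": 0, "rz": 0.12, "dx": 0, "dy": 0, "dz": 0, "grip": 80}, {"rx": 0, "ry": 0, "rz": 0.24, "dx": 0, "dy": 0, "dz": 0, "grip": 80}, {"rx": 0, "ry": 0, "rz": 0.36, "dx": 0, "dy": 0, "dz": 0, "grip": 80}, {"rx": 0, "ry": 0, "rz": 0.48, "dx": 0, "dy": 0, "dz": 0, "grip": 80}, {"rx": 0, "ry": 0, "rz": 0.6, "dx": 0, "dy": 0, "dz": 0, "grip": 80}, {"rx": 0, "ry": 0, "rz": 0.72, "dx": 0, "dy": 0, "dz": 0, "grip": 80}, {"rx": 0, "ry": 0, "rz": 0.84, "dx": 0, "dy": 0, "dz": 0, "grip": 80}, {"rx": 0, "ry": 0, "rz": 0.873, "dx": 0, "dy": 0, "dz": 0, "grip": 80}])

```text
t: 13.9
eef_pos: [0.4513, -0.3735, 0.3598]
orientation: [0.986, 0.165, -0.001, -0.001]
ft_force: [-0.9, 1.1, 0.4]
width: 0.08
```

```bash
python3 - <<'E'
from h import *
p=cam("wrist"); cv2.imwrite("pics/w6.png",p["frame"]); brass(p)
go([0.4612,-0.389,0.1885],-np.pi/2+.331)
E
```

```text
px [341.3 181. ] area 2481 rc [ 461.6 -389.5] size [78.8 38.9] yaw 0.3311 mean [ 462.2 -388.9]
t 13.95 pos [ 0.4514 -0.3736  0.3599] jawyaw -1.2374 tilt [-0.0024  0.0024] w 0.0800 F [ 0.71  0.29 -0.29] T [-0.06  0.15 -0.02] q [-0.78  0.12  1.58 -0.    1.44  0.46]
dx 4.5 dy 18.3 dz 171.3 rx -0.0030 ry 0.0015 rz 0.0024  rows>=4.1
```

View pics/w6.png

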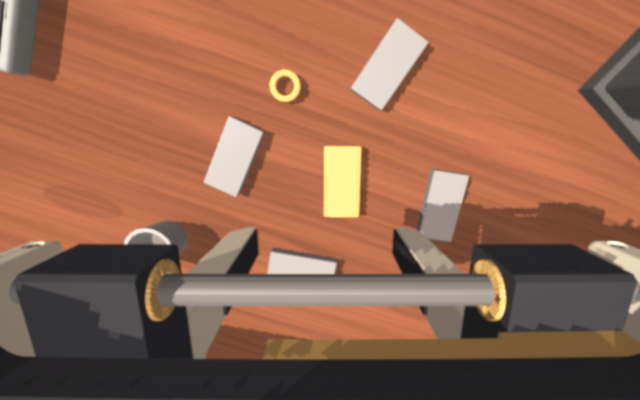

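Call:
drive_tool(rows=[{"rx": -0.003, "ry": 0.002, "rz": 0.002, "dx": 4.5, "dy": 18.5, "dz": 30, "grip": 70}, {"rx": -0.003, "ry": 0.002, "rz": 0.002, "dx": 4.5, "dy": 18.5, "dz": 60, "grip": 70}, {"rx": -0.003, "ry": 0.002, "rz": 0.002, "dx": 4.5, "dy": 18.5, "dz": 90, "grip": 70}, {"rx": -0.003, "ry": 0.002, "rz": 0.002, "dx": 4.5, "dy": 18.5, "dz": 120, "grip": 70}, {"rx": -0.003, "ry": 0.002, "rz": 0.002, "dx": 4.5, "dy": 18.5, "dz": 145, "grip": 70}, {"rx": -0.003, "ry": 0.002, "rz": 0.002, "dx": 4.5, "dy": 18.5, "dz": 160, "grip": 70}, {"rx": -0.003, "ry": 0.002, "rz": 0.002, "dx": 4.5, "dy": 18.5, "dz": 168, "grip": 70}, {"rx": -0.003, "ry": 0.002, "rz": 0.002, "dx": 4.5, "dy": 18.5, "dz": 170, "grip": 70}])

```text
t: 14.62
eef_pos: [0.4611, -0.3889, 0.1889]
orientation: [0.986, 0.168, -0.0, -0.001]
ft_force: [-0.9, 0.2, -0.4]
width: 0.0696
```

```bash
python3 - <<'E'
from h import *
go([0.4616,-0.3895,0.1900],-np.pi/2+.331)
E
```

```text
t 14.62 pos [ 0.4611 -0.3889  0.1889] jawyaw -1.2331 tilt [-0.0008  0.0015] w 0.0696 F [-0.93  0.22 -0.36] T [-0.03  0.14  0.01] q [-0.79  0.34  1.66  0.    1.14  0.45]
dx 0.2 dy 0.8 dz -1.1 rx -0.0017 ry 0.0003 rz 0.0067  rows>=0.1
```

Call:
drive_tool(rows=[{"rx": 0, "ry": 0, "rz": 0.006, "dx": 0, "dy": 0.7, "dz": -1, "grip": 70}, {"rx": 0, "ry": 0, "rz": 0.006, "dx": 0, "dy": 0.7, "dz": -1, "grip": 30}, {"rx": 0, "ry": 0, "rz": 0.006, "dx": 0, "dy": 0.7, "dz": -1, "grip": 30}, {"rx": 0, "ry": 0, "rz": 0.006, "dx": 0, "dy": 0.7, "dz": -1, "grip": 30}, {"rx": 0, "ry": 0, "rz": 0.006, "dx": 0, "dy": 0.7, "dz": -1, "grip": 30}, {"rx": 0, "ry": 0, "rz": 0.006, "dx": 0, "dy": 0.7, "dz": -1, "grip": 30}, {"rx": 0, "ry": 0, "rz": 0.006, "dx": 0, "dy": 0.7, "dz": -1, "grip": 30}, {"rx": 0, "ry": 0, "rz": 0.006, "dx": 0, "dy": 0.7, "dz": -1, "grip": 30}])

```text
t: 15.28
eef_pos: [0.4626, -0.3905, 0.1935]
orientation: [0.986, 0.165, 0.001, 0.001]
ft_force: [-1.7, 2.7, 6.7]
width: 0.0396
```

```bash
python3 - <<'E'
from h import *
go([0.6134,0.051,0.30],-np.pi/2-.010)
E
```

```text
t 15.28 pos [ 0.4626 -0.3905  0.1935] jawyaw -1.2399 tilt [ 0.0031 -0.002 ] w 0.0396 F [-1.71  2.7   6.74] T [0.61 0.47 0.06] q [-0.79  0.34  1.65  0.    1.15  0.45]
dx 286.3 dy -368.3 dz -106.9 rx 0.0024 ry -0.0027 rz 0.3409  rows>=11.5
```

Call:
drive_tool(rows=[{"rx": 0, "ry": 0, "rz": 0, "dx": 0, "dy": 0, "dz": -25, "grip": 30}, {"rx": 0, "ry": 0, "rz": 0, "dx": 0, "dy": 0, "dz": -60, "grip": 30}, {"rx": 0, "ry": 0, "rz": 0.05, "dx": 20, "dy": -25, "dz": -90, "grip": 30}, {"rx": 0, "ry": 0, "rz": 0.1, "dx": 45, "dy": -57, "dz": -107, "grip": 30}, {"rx": 0, "ry": 0, "rz": 0.15, "dx": 70, "dy": -90, "dz": -107, "grip": 30}, {"rx": 0, "ry": 0, "rz": 0.2, "dx": 95, "dy": -122, "dz": -107, "grip": 30}, {"rx": 0, "ry": 0, "rz": 0.25, "dx": 120, "dy": -154, "dz": -107, "grip": 30}, {"rx": 0, "ry": 0, "rz": 0.3, "dx": 145, "dy": -187, "dz": -107, "grip": 30}])

```text
t: 15.95
eef_pos: [0.5382, -0.1661, 0.2995]
orientation: [1.0, 0.014, 0.001, 0.001]
ft_force: [0.8, 0.3, -2.6]
width: 0.0393
```

```bash
python3 - <<'E'
from h import *
go([0.6134,0.051,0.275],-np.pi/2-.010)
E
```

```text
t 15.95 pos [ 0.5382 -0.1661  0.2995] jawyaw -1.5430 tilt [ 0.0029 -0.0023] w 0.0393 F [ 0.81  0.32 -2.6 ] T [ 0.05  0.12 -0.05] q [-0.39  0.1   1.71 -0.    1.32  1.15]
dx 81.2 dy -214.9 dz 24.2 rx 0.0023 ry -0.0029 rz 0.0378  rows>=5.5
```

Call:
drive_tool(rows=[{"rx": 0.002, "ry": -0.003, "rz": 0.02, "dx": 41, "dy": -107, "dz": 0, "grip": 30}, {"rx": 0.002, "ry": -0.003, "rz": 0.038, "dx": 41, "dy": -107, "dz": 0, "grip": 30}, {"rx": 0.002, "ry": -0.003, "rz": 0.038, "dx": 41, "dy": -107, "dz": 0, "grip": 30}, {"rx": 0.002, "ry": -0.003, "rz": 0.038, "dx": 81, "dy": -215, "dz": 20, "grip": 30}, {"rx": 0.002, "ry": -0.003, "rz": 0.038, "dx": 81, "dy": -215, "dz": 24, "grip": 30}, {"rx": 0.002, "ry": -0.003, "rz": 0.038, "dx": 81, "dy": -215, "dz": 24, "grip": 30}, {"rx": 0.002, "ry": -0.003, "rz": 0.038, "dx": 81, "dy": -215, "dz": 24, "grip": 30}, {"rx": 0.002, "ry": -0.003, "rz": 0.038, "dx": 81, "dy": -215, "dz": 24, "grip": 30}])

```text
t: 16.62
eef_pos: [0.6122, 0.0516, 0.2738]
orientation: [1.0, -0.002, -0.001, 0.0]
ft_force: [0.2, 0.2, -2.9]
width: 0.0395
```

```bash
python3 - <<'E'
from h import *
go([0.6134,0.051,0.26],-np.pi/2-.010)
p=cam("wrist"); cv2.imwrite("pics/w7.png",p["frame"])
E
```

```text
t 16.62 pos [0.6122 0.0516 0.2738] jawyaw -1.5745 tilt [-0.0026 -0.0003] w 0.0395 F [ 0.21  0.19 -2.89] T [-0.03  0.17 -0.05] q [ 0.    0.27  1.58 -0.    1.3   1.58]
dx 1.2 dy 0.5 dz 13.8 rx 0.0003 ry 0.0026 rz 0.0063  rows>=0.3
```

View pics/w7.png

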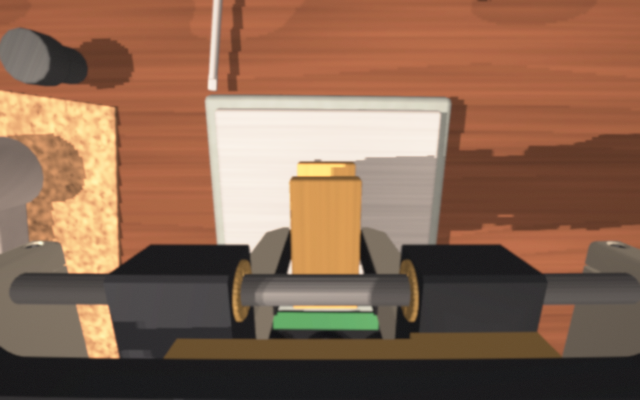

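```bash
python3 - <<'E'
from h import *
st();p=cam("wrist"); f=p["frame"]
print(f[155:186,310,:].tolist())
print("held",onplane(p,[[291,179],[361,178.5]],.0943),"low",onplane(p,[[297.5,162.5],[355.5,162.5]],.052),"pan",onplane(p,[[216,109.5],[441,109.5]],.038))
print("low predicted", project(p,[[0.6534,0.051-.0199,.052],[.6534,.0509+.0196,.052]]))
E
```

```text
t 16.67 pos [0.6122 0.0502 0.2744] jawyaw -1.5761 tilt [-0.0019 -0.0007] w 0.0397 F [ 0.36 -0.25 -3.19] T [-0.01  0.13  0.02] q [-0.    0.26  1.58 -0.    1.3   1.57]
[[228, 237, 247], [227, 237, 247], [226, 236, 246], [225, 235, 245], [220, 231, 243], [198, 216, 231], [145, 166, 192], [88, 123, 158], [81, 144, 201], [108, 197, 247], [127, 226, 254], [134, 235, 254], [136, 237, 254], [136, 237, 254], [137, 237, 254], [136, 237, 254], [136, 237, 254], [135, 237, 254], [136, 237, 254], [133, 234, 254], [118, 217, 250], [83, 153, 206], [56, 99, 136], [51, 91, 126], [57, 103, 144], [69, 124, 172], [79, 141, 196], [83, 150, 209], [86, 154, 215], [86, 155, 216], [86, 156, 217]]
held [[0.65085905 0.06713465 0.0943    ]
 [0.65094604 0.0291607  0.0943    ]] low [[0.65442218 0.06726178 0.052     ]
 [0.65422937 0.02800096 0.052     ]] pan [[ 0.689891    0.1242817   0.038     ]
 [ 0.68915215 -0.03226689  0.038     ]]
low predicted [[350.90340442 163.74333523]
 [292.7650512  164.03227305]]
```

Call:
drive_tool(rows=[{"rx": 0, "ry": 0.002, "rz": 0.004, "dx": 3, "dy": 0, "dz": 5, "grip": 30}, {"rx": 0, "ry": 0.002, "rz": 0.004, "dx": 3, "dy": 0, "dz": 12, "grip": 30}, {"rx": 0, "ry": 0.002, "rz": 0.004, "dx": 3, "dy": 0, "dz": 20, "grip": 30}, {"rx": 0, "ry": 0.002, "rz": 0.004, "dx": 3, "dy": 0, "dz": 22, "grip": 30}, {"rx": 0, "ry": 0.002, "rz": 0.004, "dx": 3, "dy": 0, "dz": 22, "grip": 30}, {"rx": 0, "ry": 0.002, "rz": 0.004, "dx": 3, "dy": 0, "dz": 22, "grip": 30}, {"rx": 0, "ry": 0.002, "rz": 0.004, "dx": 3, "dy": 0, "dz": 22, "grip": 30}, {"rx": 0, "ry": 0.002, "rz": 0.004, "dx": 3, "dy": 0, "dz": 22, "grip": 30}])

```text
t: 17.38
eef_pos: [0.6158, 0.0495, 0.2539]
orientation: [1.0, -0.006, 0.001, 0.0]
ft_force: [1.0, 0.6, -3.3]
width: 0.0393
```

```bash
python3 - <<'E'
from h import *
go([0.6155,0.051,0.248],-np.pi/2-.0095)
p=cam("wrist"); cv2.imwrite("pics/w8.png",cv2.resize(p["frame"][140:260,240:410],None,fx=4.5,fy=4.5,interpolation=cv2.INTER_CUBIC))
st()
E
```

```text
t 17.38 pos [0.6158 0.0495 0.2539] jawyaw -1.5820 tilt [ 0.0027 -0.0002] w 0.0393 F [ 1.04  0.6  -3.3 ] T [0.07 0.15 0.01] q [-0.    0.29  1.59 -0.    1.26  1.58]
dx -0.3 dy -1.5 dz 5.9 rx 0.0002 ry -0.0027 rz -0.0017  rows>=0.1
t 17.43 pos [0.6157 0.0495 0.2539] jawyaw -1.5820 tilt [ 0.0026 -0.0002] w 0.0396 F [ 0.12 -0.77 -3.24] T [ 0.03  0.2  -0.  ] q [-0.    0.29  1.59 -0.    1.26  1.58]
```

View pics/w8.png

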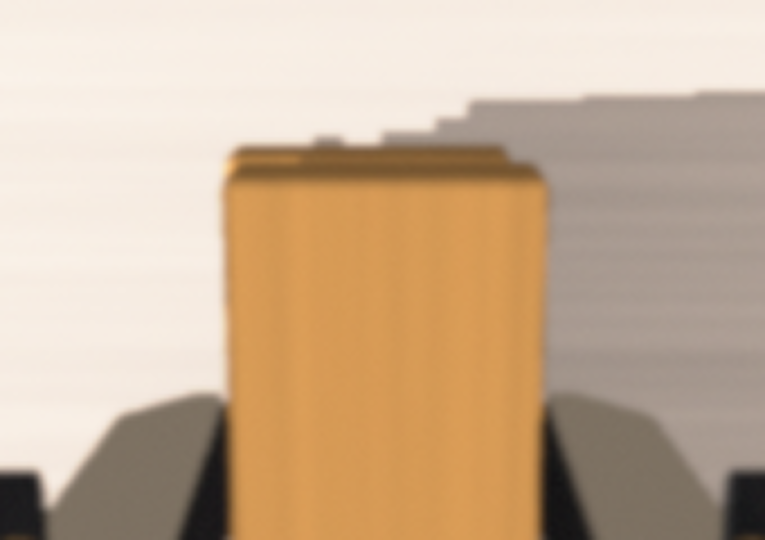

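```bash
python3 - <<'E'
from h import *
p=cam("wrist"); f=p["frame"]
for c in (300,325,345): print(c,f[166:186,c,2],f[166:186,c,0])
for r,z in ((180,.0744),(176.7,.0604),(173.2,.038),(176.5,.052)): print(r,z,onplane(p,[[320,r]],z))
E
```

```text
300 [247 246 246 245 244 232 186 143 148 163 142 122 124 141 168 190 204 210
 211 210] [227 227 227 226 222 199 139  79  62  65  57  50  52  58  67  76  81  84
  85  83]
325 [246 245 237 213 189 171 144 125 129 135 125 119 123 142 170 193 208 213
 214 214] [226 224 213 182 160 138  99  62  54  55  51  49  49  57  67  77  82  85
  84  85]
345 [167 167 167 166 163 154 135 122 126 133 125 117 123 142 171 195 210 215
 216 216] [144 144 144 142 138 125  91  61  53  54  51  47  50  57  69  78  84  86
  86  86]
180 0.0744 [[0.65462622 0.05056293 0.0744    ]]
176.7 0.0604 [[0.65404186 0.05079921 0.0604    ]]
173.2 0.038 [[0.65255612 0.05118544 0.038     ]]
176.5 0.052 [[0.65273088 0.05095519 0.052     ]]
```

Call:
drive_tool(rows=[{"rx": 0, "ry": -0.002, "rz": -0.001, "dx": -1, "dy": -2.2, "dz": 1, "grip": 30}, {"rx": 0, "ry": -0.002, "rz": -0.001, "dx": -1, "dy": -2.2, "dz": 2, "grip": 30}, {"rx": 0, "ry": -0.002, "rz": -0.001, "dx": -1, "dy": -2.2, "dz": 4, "grip": 30}, {"rx": 0, "ry": -0.002, "rz": -0.001, "dx": -1, "dy": -2.2, "dz": 6, "grip": 30}, {"rx": 0, "ry": -0.002, "rz": -0.001, "dx": -1, "dy": -2.2, "dz": 7, "grip": 30}, {"rx": 0, "ry": -0.002, "rz": -0.001, "dx": -1, "dy": -2.2, "dz": 7, "grip": 30}, {"rx": 0, "ry": -0.002, "rz": -0.001, "dx": -1, "dy": -2.2, "dz": 7, "grip": 30}, {"rx": 0, "ry": -0.002, "rz": -0.001, "dx": -1, "dy": -2.2, "dz": 7, "grip": 30}])

```text
t: 18.15
eef_pos: [0.6146, 0.0516, 0.2465]
orientation: [1.0, -0.005, -0.0, 0.0]
ft_force: [-0.2, 0.1, -2.9]
width: 0.0395
```

```bash
python3 - <<'E'
from h import *
go([0.6147,0.0517,0.246],-np.pi/2-.0095)
p=cam("wrist"); cv2.imwrite("pics/w9.png",cv2.resize(p["frame"][140:260,240:410],None,fx=4.5,fy=4.5,interpolation=cv2.INTER_CUBIC))
st()
E
```

```text
t 18.15 pos [0.6146 0.0516 0.2465] jawyaw -1.5810 tilt [-0.0001 -0.0002] w 0.0395 F [-0.2   0.14 -2.9 ] T [-0.03  0.16  0.  ] q [ 0.    0.3   1.59 -0.    1.25  1.58]
dx 0.1 dy -0.1 dz 0.5 rx 0.0002 ry 0.0001 rz -0.0007  rows>=0.0
t 18.20 pos [0.6146 0.0517 0.2465] jawyaw -1.5810 tilt [-0.     -0.0002] w 0.0394 F [-0.47  0.83 -2.94] T [-0.01  0.15 -0.  ] q [ 0.    0.3   1.59 -0.    1.25  1.58]
```

View pics/w9.png

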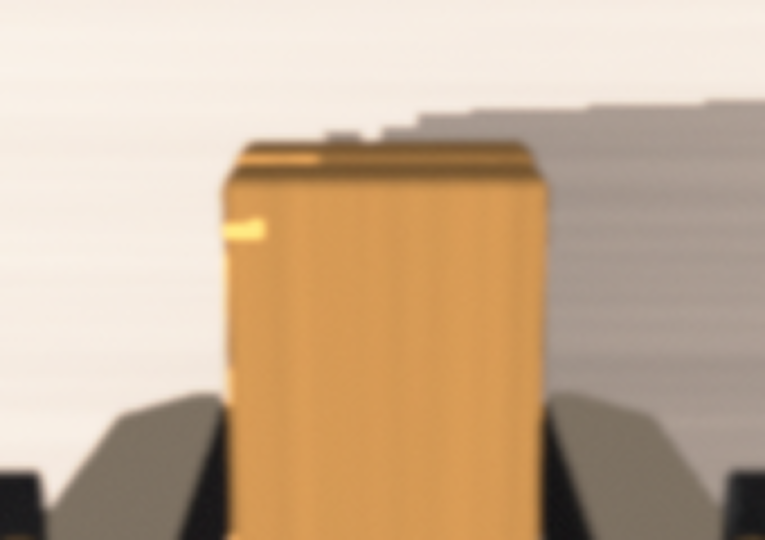

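Call:
drive_tool(rows=[{"rx": 0, "ry": 0, "rz": 0, "dx": 0, "dy": 0, "dz": 0.5, "grip": 30}, {"rx": 0, "ry": 0, "rz": 0, "dx": 0, "dy": 0, "dz": 1, "grip": 30}, {"rx": 0, "ry": 0, "rz": 0, "dx": 0, "dy": 0, "dz": 1.5, "grip": 30}, {"rx": 0, "ry": 0, "rz": 0, "dx": 0, "dy": 0, "dz": 2, "grip": 30}, {"rx": 0, "ry": 0, "rz": 0, "dx": 0, "dy": 0, "dz": 2, "grip": 30}, {"rx": 0, "ry": 0, "rz": 0, "dx": 0, "dy": 0, "dz": 2, "grip": 30}, {"rx": 0, "ry": 0, "rz": 0, "dx": 0, "dy": 0, "dz": 2, "grip": 30}, {"rx": 0, "ry": 0, "rz": 0, "dx": 0, "dy": 0, "dz": 2, "grip": 30}])

```text
t: 18.87
eef_pos: [0.6147, 0.0517, 0.2456]
orientation: [1.0, -0.005, 0.0, 0.0]
ft_force: [-4.7, 0.1, 6.1]
width: 0.0395
```

```bash
python3 - <<'E'
from h import *
st()
E
```

```text
t 18.87 pos [0.6147 0.0517 0.2456] jawyaw -1.5809 tilt [ 0.0003 -0.0003] w 0.0395 F [-4.67  0.06  6.12] T [-0.16  0.96 -0.02] q [ 0.    0.3   1.59 -0.    1.25  1.58]
```

Contact (height as expected). Relax slightly and release, then raise.

Call:
drive_tool(rows=[{"rx": 0, "ry": 0, "rz": 0, "dx": 0, "dy": 0, "dz": -0.9, "grip": 30}, {"rx": 0, "ry": 0, "rz": 0, "dx": 0, "dy": 0, "dz": -0.9, "grip": 30}, {"rx": 0, "ry": 0, "rz": 0, "dx": 0, "dy": 0, "dz": -0.9, "grip": 30}, {"rx": 0, "ry": 0, "rz": 0, "dx": 0, "dy": 0, "dz": -0.9, "grip": 60}, {"rx": 0, "ry": 0, "rz": 0, "dx": 0, "dy": 0, "dz": -0.9, "grip": 70}, {"rx": 0, "ry": 0, "rz": 0, "dx": 0, "dy": 0, "dz": -0.9, "grip": 70}, {"rx": 0, "ry": 0, "rz": 0, "dx": 0, "dy": 0, "dz": -0.9, "grip": 70}, {"rx": 0, "ry": 0, "rz": 0, "dx": 0, "dy": 0, "dz": -0.9, "grip": 70}])

```text
t: 19.53
eef_pos: [0.6146, 0.0517, 0.2453]
orientation: [1.0, -0.005, -0.0, 0.0]
ft_force: [-0.0, -0.7, 1.0]
width: 0.0677
```

Call:
drive_tool(rows=[{"rx": 0, "ry": 0, "rz": 0, "dx": 0, "dy": 0, "dz": -15, "grip": 70}, {"rx": 0, "ry": 0, "rz": 0, "dx": 0, "dy": 0, "dz": -45, "grip": 70}, {"rx": 0, "ry": 0, "rz": 0, "dx": 0, "dy": 0, "dz": -80, "grip": 70}, {"rx": 0, "ry": 0, "rz": 0, "dx": -40, "dy": 0, "dz": -110, "grip": 0}, {"rx": 0, "ry": 0, "rz": 0, "dx": -60, "dy": 0, "dz": -120, "grip": 0}, {"rx": 0, "ry": 0, "rz": 0, "dx": -60, "dy": 0, "dz": -120, "grip": 0}, {"rx": 0, "ry": 0, "rz": 0, "dx": -60, "dy": 0, "dz": -120, "grip": 0}, {"rx": 0, "ry": 0, "rz": 0, "dx": -60, "dy": 0, "dz": -120, "grip": 0}])

```text
t: 20.2
eef_pos: [0.5548, 0.0523, 0.3652]
orientation: [1.0, -0.005, 0.0, 0.0]
ft_force: [-1.1, 0.4, -0.0]
width: 0.0415
```

```bash
python3 - <<'E'
from h import *
go([0.487,0.0515,0.25],-np.pi/2-.0095)
p=cam("wrist"); cv2.imwrite("pics/w10.png",p["frame"]); brass(p,.066)
E
```

```text
t 20.20 pos [0.5548 0.0523 0.3652] jawyaw -1.5810 tilt [ 0.0004 -0.0002] w 0.0415 F [-1.14  0.38 -0.  ] T [0.02 0.19 0.02] q [ 0.    0.04  1.66 -0.    1.44  1.58]
dx -67.8 dy 1.5 dz 115.1 rx 0.0002 ry -0.0004 rz -0.0007  rows>=3.2
px [ 43.2 106.5] area 1032 rc [641.7 306.8] size [39.6 40.1] yaw -0.2463 mean [641.6 306.2]
px [324.5 131.9] area 3720 rc [613.4  51. ] size [38.7 78.7] yaw -0.0098 mean [615.2  51. ]
```

View pics/w10.png

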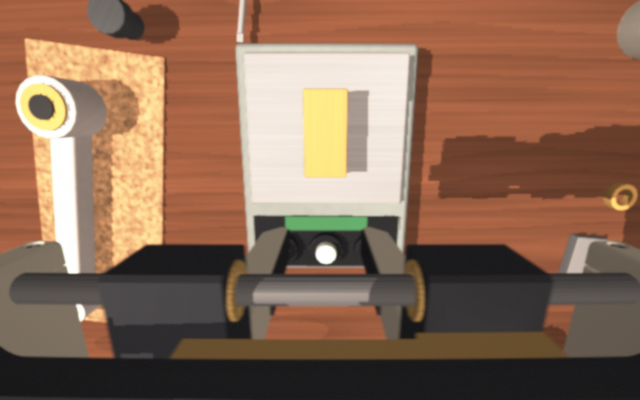

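Call:
drive_tool(rows=[{"rx": 0, "ry": 0, "rz": 0, "dx": -40, "dy": 0, "dz": 10, "grip": 0}, {"rx": 0, "ry": 0, "rz": 0, "dx": -68, "dy": 1, "dz": 40, "grip": 0}, {"rx": 0, "ry": 0, "rz": 0, "dx": -68, "dy": 1, "dz": 70, "grip": 0}, {"rx": 0, "ry": 0, "rz": 0, "dx": -68, "dy": 1, "dz": 90, "grip": 0}, {"rx": 0, "ry": 0, "rz": 0, "dx": -68, "dy": 1, "dz": 105, "grip": 0}, {"rx": 0, "ry": 0, "rz": 0, "dx": -68, "dy": 1, "dz": 112, "grip": 0}, {"rx": 0, "ry": 0, "rz": 0, "dx": -68, "dy": 1, "dz": 115, "grip": 0}, {"rx": 0, "ry": 0, "rz": 0, "dx": -68, "dy": 1, "dz": 115, "grip": 0}])

```text
t: 20.92
eef_pos: [0.4867, 0.0519, 0.2495]
orientation: [1.0, -0.005, -0.001, 0.0]
ft_force: [0.2, -0.1, -0.1]
width: 0.0002
```

```bash
python3 - <<'E'
from h import *
go([0.487,0.0516,0.2323],-np.pi/2-.0095)
E
```

```text
t 20.92 pos [0.4867 0.0519 0.2495] jawyaw -1.5811 tilt [-0.0021 -0.0002] w 0.0002 F [ 0.22 -0.09 -0.06] T [ 0.03  0.11 -0.03] q [ 0.   -0.03  1.95 -0.    1.23  1.58]
dx 0.4 dy 0.3 dz 17.2 rx 0.0002 ry 0.0021 rz -0.0008  rows>=0.4
```

Call:
drive_tool(rows=[{"rx": 0, "ry": 0, "rz": 0, "dx": 0, "dy": 0, "dz": 5, "grip": 0}, {"rx": 0, "ry": 0, "rz": 0, "dx": 0, "dy": 0, "dz": 9, "grip": 0}, {"rx": 0, "ry": 0, "rz": 0, "dx": 0, "dy": 0, "dz": 12, "grip": 0}, {"rx": 0, "ry": 0, "rz": 0, "dx": 0, "dy": 0, "dz": 15, "grip": 0}, {"rx": 0, "ry": 0, "rz": 0, "dx": 0, "dy": 0, "dz": 17, "grip": 0}, {"rx": 0, "ry": 0, "rz": 0, "dx": 0, "dy": 0, "dz": 18, "grip": 0}, {"rx": 0, "ry": 0, "rz": 0, "dx": 0, "dy": 0, "dz": 18, "grip": 0}, {"rx": 0, "ry": 0, "rz": 0, "dx": 0, "dy": 0, "dz": 18, "grip": 0}])

```text
t: 21.58
eef_pos: [0.4869, 0.052, 0.2329]
orientation: [1.0, -0.005, 0.001, 0.0]
ft_force: [1.6, -0.8, 3.3]
width: 0.0005
```

```bash
python3 - <<'E'
from h import *
st()
E
```

```text
t 21.58 pos [0.4869 0.052  0.2329] jawyaw -1.5810 tilt [ 0.0011 -0.0002] w 0.0005 F [ 1.6  -0.76  3.34] T [-0.   -0.1  -0.04] q [ 0.   -0.01  1.96 -0.    1.19  1.58]
```

Call:
drive_tool(rows=[{"rx": 0, "ry": 0, "rz": 0, "dx": 0, "dy": 0, "dz": 1, "grip": 0}, {"rx": 0, "ry": 0, "rz": 0, "dx": 0, "dy": 0, "dz": 2, "grip": 0}, {"rx": 0, "ry": 0, "rz": 0, "dx": 0, "dy": 0, "dz": 2, "grip": 0}, {"rx": 0, "ry": 0, "rz": 0, "dx": 0, "dy": 0, "dz": 2, "grip": 0}, {"rx": 0, "ry": 0, "rz": 0, "dx": 0, "dy": 0, "dz": 2, "grip": 0}, {"rx": 0, "ry": 0, "rz": 0, "dx": 0, "dy": 0, "dz": 2, "grip": 0}, {"rx": 0, "ry": 0, "rz": 0, "dx": 0, "dy": 0, "dz": 2, "grip": 0}, {"rx": 0, "ry": 0, "rz": 0, "dx": 0, "dy": 0, "dz": 2, "grip": 0}])

```text
t: 22.25
eef_pos: [0.4871, 0.052, 0.2321]
orientation: [1.0, -0.005, 0.001, 0.0]
ft_force: [-5.2, -0.6, 17.2]
width: 0.0004
```

```bash
python3 - <<'E'
from h import *
st()
E
```

```text
t 22.25 pos [0.4871 0.052  0.2321] jawyaw -1.5809 tilt [ 0.0011 -0.0003] w 0.0004 F [-5.23 -0.57 17.18] T [-0.1   1.07  0.  ] q [ 0.   -0.01  1.96 -0.    1.19  1.58]
```

Call:
drive_tool(rows=[{"rx": 0, "ry": 0, "rz": 0, "dx": 0, "dy": 0, "dz": -25, "grip": 0}, {"rx": 0, "ry": 0, "rz": 0, "dx": 0, "dy": 0, "dz": -60, "grip": 0}, {"rx": 0, "ry": 0, "rz": 0.02, "dx": 0, "dy": 0, "dz": -95, "grip": 60}, {"rx": 0, "ry": 0, "rz": 0.05, "dx": 8, "dy": -40, "dz": -115, "grip": 60}, {"rx": 0, "ry": 0, "rz": 0.08, "dx": 8, "dy": -80, "dz": -130, "grip": 60}, {"rx": 0, "ry": 0, "rz": 0.11, "dx": 8, "dy": -120, "dz": -130, "grip": 60}, {"rx": 0, "ry": 0, "rz": 0.13, "dx": 8, "dy": -160, "dz": -130, "grip": 60}, {"rx": 0, "ry": 0, "rz": 0.13, "dx": 8, "dy": -200, "dz": -130, "grip": 60}])

```text
t: 22.92
eef_pos: [0.4962, 0.2537, 0.3605]
orientation: [0.997, -0.071, -0.0, 0.0]
ft_force: [0.5, -0.4, -0.1]
width: 0.0358
```

```bash
python3 - <<'E'
from h import *
go([0.48,0.33,0.37],-1.71)
p=cam("top"); cv2.imwrite("pics/t2.png",p["frame"])
E
```

```text
t 22.92 pos [0.4962 0.2537 0.3605] jawyaw -1.7129 tilt [-0.0001 -0.0002] w 0.0358 F [ 0.52 -0.44 -0.11] T [ 0.03  0.1  -0.06] q [ 0.38  0.04  1.66 -0.    1.44  2.09]
dx -26.8 dy -73.2 dz -9.5 rx 0.0002 ry 0.0000 rz -0.0029  rows>=1.9
```

View pics/t2.png

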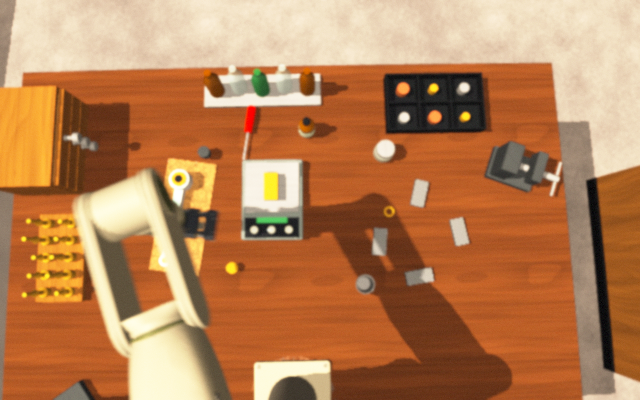

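Call:
drive_tool(rows=[{"rx": 0, "ry": 0, "rz": 0, "dx": -27, "dy": -73, "dz": -10, "grip": 60}, {"rx": 0, "ry": 0, "rz": 0, "dx": -27, "dy": -73, "dz": -10, "grip": 60}, {"rx": 0, "ry": 0, "rz": 0, "dx": -27, "dy": -73, "dz": -10, "grip": 60}, {"rx": 0, "ry": 0, "rz": 0, "dx": -27, "dy": -73, "dz": -10, "grip": 60}, {"rx": 0, "ry": 0, "rz": 0, "dx": -27, "dy": -73, "dz": -10, "grip": 60}, {"rx": 0, "ry": 0, "rz": 0, "dx": -27, "dy": -73, "dz": -10, "grip": 60}, {"rx": 0, "ry": 0, "rz": 0, "dx": -27, "dy": -73, "dz": -10, "grip": 60}, {"rx": 0, "ry": 0, "rz": 0, "dx": -27, "dy": -73, "dz": -10, "grip": 60}])

```text
t: 23.63
eef_pos: [0.4805, 0.3269, 0.3701]
orientation: [0.997, -0.071, -0.0, 0.0]
ft_force: [-0.5, 0.4, -0.7]
width: 0.0601
```

```bash
python3 - <<'E'
from h import *
s=st()
p=cam("wrist"); cv2.imwrite("pics/w11.png",p["frame"])
import pickle; pickle.dump(p,open("w11.pkl","wb"))
E
```

```text
t 23.63 pos [0.4805 0.3269 0.3701] jawyaw -1.7127 tilt [-0.0004 -0.0005] w 0.0601 F [-0.45  0.4  -0.66] T [-0.03  0.14 -0.02] q [ 0.51  0.1   1.59 -0.    1.46  2.22]
```

View pics/w11.png

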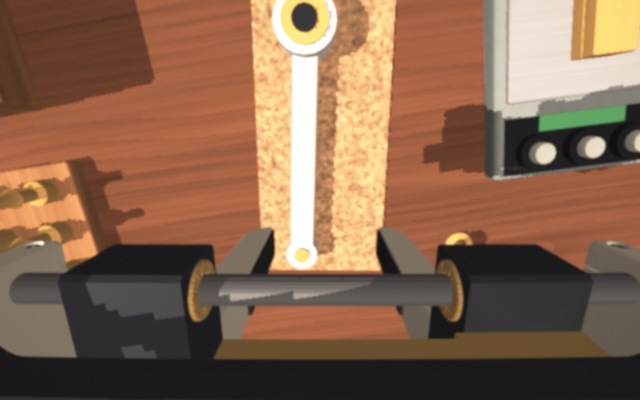

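```bash
python3 - <<'E'
from h import *
import pickle; p=pickle.load(open("w11.pkl","rb")); hsv=cv2.cvtColor(p["frame"],cv2.COLOR_BGR2HSV)
b=np.ascontiguousarray(p["frame"][0:50,270:340]); 
# boss: white/brass disc outline from black hole centroid
g=cv2.cvtColor(p["frame"],cv2.COLOR_BGR2GRAY)
m=np.zeros_like(g,bool); m[5:30,290:318]=g[5:30,290:318]<80
v,u=np.nonzero(m); bc=(u.mean(),v.mean()); print("boss px",bc)
m=np.zeros_like(g,bool); m[240:268,288:318]=(hsv[240:268,288:318,1]>75)&(hsv[240:268,288:318,0]<34)&(hsv[240:268,288:318,0]>18)&(hsv[240:268,288:318,2]>200)
for mm,c,a in rect(m,None,30): print("foot",c,a)
B=onplane(p,[bc],.053)[0]; F=onplane(p,[[301.9,255.5]],.034)[0]
print(B,F,np.linalg.norm((B-F)[:2]),"yaw",np.arctan2(B[1]-F[1],B[0]-F[0]))
# bar side edges
for r in (80,120,160,200): print(r,g[r,280:335])
for r in (60,120,180,225): 
    row=hsv[r,240:270,0]; 
    print(r,hsv[r,240:268,2],hsv[r,376:400,2])
E
```

```text
boss px (np.float64(304.0020449897751), np.float64(16.85480572597137))
foot [301.37748344 255.1192053 ] 151
[0.64226352 0.32147307 0.053     ] [0.40645981 0.36284749 0.034     ] 0.23940600171148796 yaw -0.17369320855406434
80 [205 201 198 199 203 208 213 218 221 221 220 227 245 254 254 254 254 254
 254 254 254 254 254 254 254 254 254 254 254 254 254 254 254 254 254 251
 235 195 157 140 129 122 116 115 117 118 121 124 126 126 122 118 115 118
 125]
120 [208 201 196 196 199 204 210 215 219 221 225 236 250 254 254 255 255 255
 255 255 255 255 255 255 255 255 255 255 255 255 255 255 254 254 250 232
 190 151 137 135 131 127 121 120 123 127 132 141 148 150 146 139 129 122
 124]
160 [227 226 224 221 220 219 219 217 215 215 226 245 253 255 255 255 255 255
 255 255 255 255 255 255 255 255 255 255 255 255 255 255 254 252 235 191
 152 137 132 131 134 143 150 155 155 147 137 130 130 136 144 152 164 188
 215]
200 [212 210 209 209 210 208 201 190 186 194 223 248 254 255 255 255 255 255
 255 255 255 255 255 255 255 255 255 255 255 255 255 254 252 235 190 150
 142 147 150 149 142 134 129 130 130 130 
[... 208 characters left out ...]
 247 239 222 174 140
 149 161 163 163 164 164]
120 [177 178 178 180 179 178 179 180 181 181 181 181 181 183 189 213 239 251
 254 254 254 254 254 254 253 252 250 247] [246 242 239 240 244 249 252 253 253 252 250 242 222 186 166 163 162 163
 164 164 164 165 166 166]
180 [158 157 157 158 157 157 159 159 160 160 160 160 162 162 162 163 167 186
 225 244 248 245 239 236 238 241 246 250] [249 247 247 249 251 251 250 247 239 213 178 175 179 179 180 181 180 180
 180 180 180 180 181 180]
225 [167 167 167 166 167 168 168 167 167 167 166 166 166 165 166 164 164 164
 164 175 202 228 243 249 251 252 252 251] [250 252 253 253 251 247 224 164 137 145 153 154 155 155 154 154 154 155
 155 154 155 155 156 157]
```

```bash
python3 - <<'E'
from h import *
import pickle; p=pickle.load(open("w11.pkl","rb")); g=cv2.cvtColor(p["frame"],cv2.COLOR_BGR2HSV)
L=onplane(p,[[252.7,60],[255.5,120],[257.7,180],[260.2,225]],.003); Rr=onplane(p,[[391.8,60],[388.5,120],[385.3,180],[382.3,225]],.003)
for X in (L,Rr): c=np.polyfit(X[:,0],X[:,1],1); print(c,np.arctan(c[0]))
for c in (285,320,335,350,360): print(c,g[258:280,c,1],g[258:280,c,2])
# top0 mat
t=cam("top"); im=cv2.imread("pics/top0.png"); h=cv2.cvtColor(im,cv2.COLOR_BGR2HSV)
m=np.zeros((400,640),bool); m[150:285,140:230]=((h[150:285,140:230,1]<185)|(h[150:285,140:230,0]>17))&(h[150:285,140:230,2]>190)
big=max(rect(m,None,50),key=lambda r:r[2])[0].astype(np.uint8)
big=cv2.morphologyEx(big,cv2.MORPH_OPEN,np.ones((5,5)))
v,u=np.nonzero(big); w=onplane(t,np.c_[u,v],.003)[:,:2]; r=cv2.minAreaRect((w*1000).astype(np.float32)); print(r)
cv2.imwrite("pics/matm.png",cv2.resize(big[140:290,130:240]*255,None,fx=4,fy=4))
E
```

```text
[-0.15245597  0.47878278] -0.1512910027002857
[-0.15074166  0.32636763] -0.14961520513752616
285 [109 107 107 110 114 117 116 115 113 113 114 125 141 147 148 141 108  43
  22  25  22  25] [249 252 253 252 250 249 248 249 250 251 250 242 206 166 153 132  92  59
  58  70  81  83]
320 [114 115 117 119 121 119 119 121 121 121 121 127 140 147 149 143 113  50
  22  25  26  25] [250 249 248 246 245 246 246 245 244 245 245 237 206 172 159 137  95  61
  58  70  80  83]
335 [113 114 117 117 115 113 114 115 116 116 115 122 140 148 151 144 114  49
  22  22  22  25] [250 250 249 248 250 250 251 250 249 249 250 247 221 178 165 143  98  62
  59  69  81  83]
350 [108 110 113 120 125 126 125 121 116 117 120 129 139 147 149 145 116  49
  22  22  25  24] [253 252 251 247 239 234 238 245 248 248 246 238 213 181 166 142  97  62
  59  70  81  84]
360 [104 106 107 108 112 113 110 107 104 101 102 115 134 146 148 142 111  47
  22  22  25  27] [254 253 253 253 251 251 252 253 253 254 254 251 232 191 165 138  94  60
  59  69  81  84]
((539.1342163085938, 322.71722412109375), (153.84605407714844, 342.76220703125), 81.5199203491211)
```

View pics/matm.png

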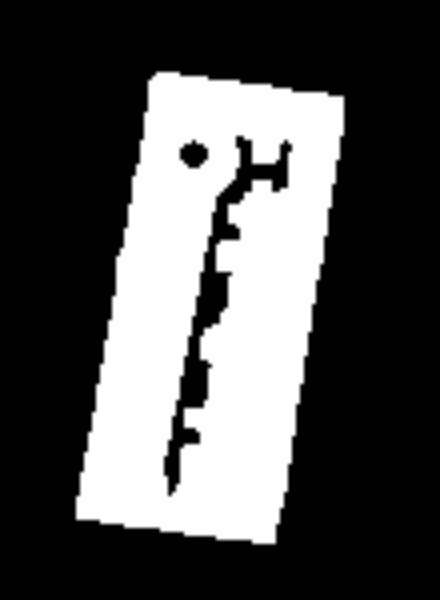

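```bash
python3 - <<'E'
from h import *
import pickle; p=pickle.load(open("w11.pkl","rb"))
print(onplane(p,[[285,270],[360,270.7]],.003))
go([0.5441,0.3387,0.196],-np.pi/2-.174)
E
```

```text
[[0.37581564 0.39200671 0.003     ]
 [0.3613446  0.29738898 0.003     ]]
t 23.73 pos [0.4804 0.3272 0.3703] jawyaw -1.7123 tilt [-0.0002 -0.0003] w 0.0598 F [0.7  0.3  0.39] T [-0.01  0.15 -0.02] q [ 0.51  0.1   1.59 -0.    1.46  2.22]
dx 61.4 dy -20.5 dz 174.3 rx 0.0004 ry 0.0002 rz 0.0325  rows>=4.5
```

Call:
drive_tool(rows=[{"rx": 0, "ry": 0, "rz": 0.033, "dx": 30, "dy": -20, "dz": 20, "grip": 60}, {"rx": 0, "ry": 0, "rz": 0.033, "dx": 61, "dy": -20.5, "dz": 45, "grip": 60}, {"rx": 0, "ry": 0, "rz": 0.033, "dx": 61.4, "dy": -20.5, "dz": 80, "grip": 60}, {"rx": 0, "ry": 0, "rz": 0.033, "dx": 61.4, "dy": -20.5, "dz": 115, "grip": 60}, {"rx": 0, "ry": 0, "rz": 0.033, "dx": 61.4, "dy": -20.5, "dz": 145, "grip": 60}, {"rx": 0, "ry": 0, "rz": 0.033, "dx": 61.4, "dy": -20.5, "dz": 165, "grip": 60}, {"rx": 0, "ry": 0, "rz": 0.033, "dx": 61.4, "dy": -20.5, "dz": 173, "grip": 60}, {"rx": 0, "ry": 0, "rz": 0.033, "dx": 61.4, "dy": -20.5, "dz": 174, "grip": 60}])

```text
t: 24.4
eef_pos: [0.5428, 0.3388, 0.1937]
orientation: [0.996, -0.087, -0.002, 0.001]
ft_force: [-0.4, -0.1, -0.3]
width: 0.0598
```

Call:
drive_tool(rows=[{"rx": 0, "ry": 0, "rz": 0, "dx": 0, "dy": 0, "dz": 0, "grip": 60}, {"rx": 0, "ry": 0, "rz": 0, "dx": 0, "dy": 0, "dz": 0, "grip": 15}, {"rx": 0, "ry": 0, "rz": 0, "dx": 0, "dy": 0, "dz": 0, "grip": 15}, {"rx": 0, "ry": 0, "rz": 0, "dx": 0, "dy": 0, "dz": 0, "grip": 15}, {"rx": 0, "ry": 0, "rz": 0, "dx": 0, "dy": 0, "dz": 0, "grip": 15}, {"rx": 0, "ry": 0, "rz": 0, "dx": 0, "dy": 0, "dz": 0, "grip": 15}, {"rx": 0, "ry": 0, "rz": 0, "dx": 0, "dy": 0, "dz": 0, "grip": 15}, {"rx": 0, "ry": 0, "rz": 0, "dx": 0, "dy": 0, "dz": 0, "grip": 15}])

```text
t: 25.07
eef_pos: [0.5439, 0.3399, 0.1968]
orientation: [0.996, -0.087, 0.0, -0.0]
ft_force: [-0.9, -0.4, 2.8]
width: 0.0256
```

```bash
python3 - <<'E'
from h import *
st(); p=cam("wrist"); cv2.imwrite("pics/w12.png",p["frame"])
E
```

```text
t 25.07 pos [0.5439 0.3399 0.1968] jawyaw -1.7440 tilt [0.0005 0.0004] w 0.0256 F [-0.88 -0.39  2.81] T [ 0.15  0.24 -0.01] q [0.48 0.42 1.54 0.   1.18 2.22]
```

View pics/w12.png

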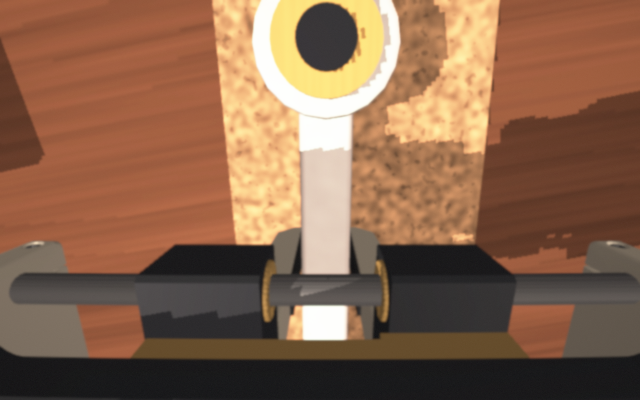

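Call:
drive_tool(rows=[{"rx": 0, "ry": 0, "rz": 0, "dx": 0, "dy": 0, "dz": -3, "grip": 15}, {"rx": 0, "ry": 0, "rz": 0, "dx": 0, "dy": 0, "dz": -6, "grip": 15}, {"rx": 0, "ry": 0, "rz": 0, "dx": 0, "dy": 0, "dz": -9, "grip": 15}, {"rx": 0, "ry": 0, "rz": 0, "dx": 0, "dy": 0, "dz": -12, "grip": 15}, {"rx": 0, "ry": 0, "rz": 0, "dx": 0, "dy": 0, "dz": -15, "grip": 15}, {"rx": 0, "ry": 0, "rz": 0, "dx": 0, "dy": 0, "dz": -15, "grip": 15}, {"rx": 0, "ry": 0, "rz": 0, "dx": 0, "dy": 0, "dz": -15, "grip": 15}, {"rx": 0, "ry": 0, "rz": 0, "dx": 0, "dy": 0, "dz": -15, "grip": 15}])

```text
t: 25.78
eef_pos: [0.5439, 0.3396, 0.2114]
orientation: [0.996, -0.087, 0.0, 0.0]
ft_force: [1.5, 0.0, -7.2]
width: 0.0259
```

```bash
python3 - <<'E'
from h import *
st(); p=cam("wrist"); st(); cv2.imwrite("pics/w13.png",p["frame"])
C=cloud(p)
for v in (5,15,60,100,125,150,180,210): print(v,C[v,326])
q=cam("side"); cv2.imwrite("pics/s13.png",cv2.resize(q["frame"][270:370,220:440],None,fx=3.5,fy=3.5,interpolation=cv2.INTER_CUBIC))
E
```

```text
t 25.78 pos [0.5439 0.3396 0.2114] jawyaw -1.7441 tilt [ 0.0002 -0.0002] w 0.0259 F [ 1.53  0.04 -7.18] T [-0.02 -0.25 -0.03] q [ 0.48  0.4   1.53 -0.    1.21  2.22]
t 25.83 pos [0.5439 0.3396 0.2114] jawyaw -1.7441 tilt [ 0.0003 -0.0001] w 0.0257 F [ 1.48 -0.4  -6.57] T [-0.04 -0.2  -0.03] q [ 0.48  0.4   1.53 -0.    1.21  2.22]
5 [0.64959585 0.31965455 0.07696311]
15 [0.64686244 0.32012669 0.07599315]
60 [0.63251534 0.32262133 0.07633468]
100 [0.61940365 0.3248873  0.07222456]
125 [0.6102247  0.32641709 0.05102577]
150 [0.59895466 0.32837013 0.0493238 ]
180 [0.58499061 0.3307989  0.05014461]
210 [0.569649   0.33345788 0.04805612]
```

View pics/s13.png

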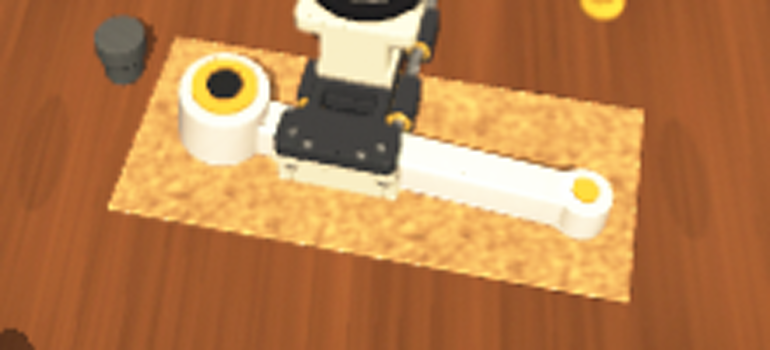

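View pics/w13.png

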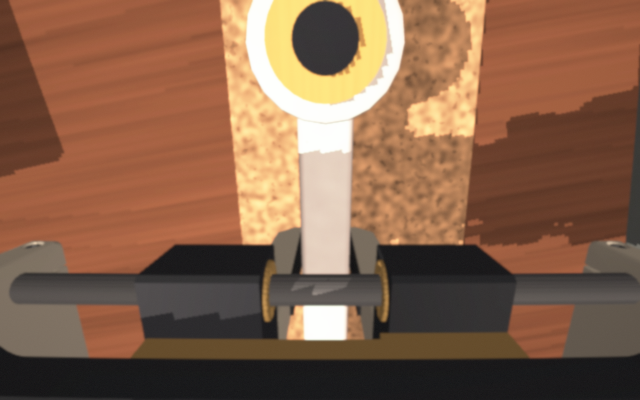

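Call:
drive_tool(rows=[{"rx": 0, "ry": 0, "rz": 0, "dx": 0, "dy": 0, "dz": -4, "grip": 15}, {"rx": 0, "ry": 0, "rz": 0, "dx": 0, "dy": 0, "dz": -8, "grip": 15}, {"rx": 0, "ry": 0, "rz": 0, "dx": 0, "dy": 0, "dz": -10, "grip": 15}, {"rx": 0, "ry": 0, "rz": 0, "dx": 0, "dy": 0, "dz": -10, "grip": 15}, {"rx": 0, "ry": 0, "rz": 0, "dx": 0, "dy": 0, "dz": -10, "grip": 15}, {"rx": 0, "ry": 0, "rz": 0, "dx": 0, "dy": 0, "dz": -10, "grip": 15}, {"rx": 0, "ry": 0, "rz": 0, "dx": 0, "dy": 0, "dz": -10, "grip": 15}, {"rx": 0, "ry": 0, "rz": 0, "dx": 0, "dy": 0, "dz": -10, "grip": 15}])

```text
t: 26.55
eef_pos: [0.5439, 0.3397, 0.2215]
orientation: [0.996, -0.087, 0.0, -0.0]
ft_force: [0.7, -0.3, -6.0]
width: 0.0254
```

```bash
cat >> h.py <<'E'
def ft(n=6,name="wrist"):
    F=[];T=[]
    for _ in range(n):
        p=cam(name); s=manip.sense(); F.append(s["ft_force"]);T.append(s["wrist_torque"])
    print("F",np.round(np.mean(F,0),2),"T",np.round(np.mean(T,0),3),"sd",np.round(np.std(F,0),2),np.round(np.std(T,0),3)); return p
def limbz(p):
    C=cloud(p); 
    X=[];Z=[]
    for v in range(130,235,3):
        c=C[v,315:338]; X.append(np.median(np.linalg.norm(c[:,:2]-manip.sense()["eef_pos"][:2],axis=1)));Z.append(np.median(c[:,2]))
    k=np.polyfit(X,Z,1); print("bar slope",k, "resid",np.std(np.polyval(k,X)-Z))
E
python3 - <<'E'
from h import *
st(); p=ft(); limbz(p)
C=cloud(p); print(np.median(C[0:10,290:300,2]))
q=cam("side"); cv2.imwrite("pics/s14.png",cv2.resize(q["frame"][270:370,220:440],None,fx=3.5,fy=3.5,interpolation=cv2.INTER_CUBIC))
E
```

```text
t 26.55 pos [0.5439 0.3397 0.2215] jawyaw -1.7441 tilt [0.0004 0.0001] w 0.0254 F [ 0.72 -0.31 -6.01] T [ 0.04 -0.17 -0.1 ] q [ 0.48  0.39  1.53 -0.    1.22  2.22]
F [ 1.29 -0.15 -5.09] T [ 0.026 -0.201 -0.058] sd [0.52 0.61 0.49] [0.036 0.029 0.03 ]
bar slope [0.15437667 0.05486823] resid 0.00011830197040612846
0.09175800066878127
```

View pics/s14.png

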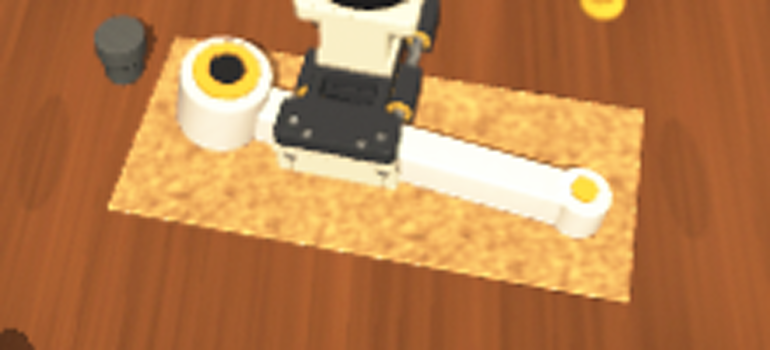

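Call:
drive_tool(rows=[{"rx": 0, "ry": 0, "rz": 0, "dx": 0, "dy": 0, "dz": 8, "grip": 15}, {"rx": 0, "ry": 0, "rz": 0, "dx": 0, "dy": 0, "dz": 15, "grip": 15}, {"rx": 0, "ry": 0, "rz": 0, "dx": 0, "dy": 0, "dz": 21, "grip": 15}, {"rx": 0, "ry": 0, "rz": 0, "dx": 0, "dy": 0, "dz": 25, "grip": 15}, {"rx": 0, "ry": 0, "rz": 0, "dx": 0, "dy": 0, "dz": 25, "grip": 15}, {"rx": 0, "ry": 0, "rz": 0, "dx": 0, "dy": 0, "dz": 25, "grip": 50}, {"rx": 0, "ry": 0, "rz": 0, "dx": 0, "dy": 0, "dz": 25, "grip": 50}, {"rx": 0, "ry": 0, "rz": 0, "dx": 0, "dy": 0, "dz": 25, "grip": 50}])

```text
t: 27.57
eef_pos: [0.5436, 0.3398, 0.196]
orientation: [0.996, -0.086, -0.0, 0.0]
ft_force: [-0.7, 0.1, 0.4]
width: 0.0414
```

Call:
drive_tool(rows=[{"rx": 0, "ry": 0, "rz": 0, "dx": 0, "dy": 0, "dz": -1, "grip": 50}, {"rx": 0, "ry": 0, "rz": 0, "dx": -15, "dy": 0, "dz": -1, "grip": 50}, {"rx": 0, "ry": 0, "rz": 0, "dx": -32, "dy": 0, "dz": -1, "grip": 50}, {"rx": 0, "ry": 0, "rz": 0, "dx": -44, "dy": 0, "dz": 0, "grip": 50}, {"rx": 0, "ry": 0, "rz": 0, "dx": -47, "dy": 0, "dz": 0, "grip": 50}, {"rx": 0, "ry": 0, "rz": 0, "dx": -47, "dy": 0, "dz": 0, "grip": 50}, {"rx": 0, "ry": 0, "rz": 0, "dx": -47, "dy": 0, "dz": 0, "grip": 50}, {"rx": 0, "ry": 0, "rz": 0, "dx": -47, "dy": 0, "dz": 0, "grip": 50}])

```text
t: 28.23
eef_pos: [0.4982, 0.3477, 0.1966]
orientation: [0.996, -0.087, 0.0, -0.0]
ft_force: [-0.3, 0.0, 0.1]
width: 0.05
```

```bash
python3 - <<'E'
from h import *
st(); p=ft(3); cv2.imwrite("pics/w15.png",p["frame"])
E
```

```text
t 28.23 pos [0.4982 0.3477 0.1966] jawyaw -1.7442 tilt [0.0006 0.0001] w 0.0500 F [-0.26  0.03  0.1 ] T [-0.05  0.2   0.02] q [ 0.53  0.34  1.64 -0.    1.16  2.27]
F [-0.53 -0.07  0.52] T [ 0.033  0.191 -0.005] sd [0.55 0.34 0.4 ] [0.032 0.007 0.014]
```

View pics/w15.png

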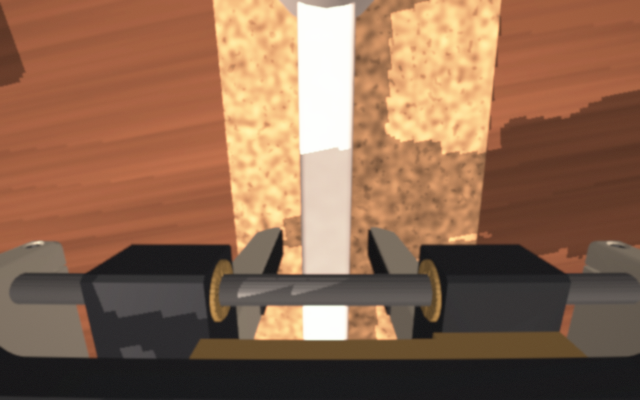

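Call:
drive_tool(rows=[{"rx": 0, "ry": 0, "rz": 0, "dx": 0, "dy": 0, "dz": 0, "grip": 15}, {"rx": 0, "ry": 0, "rz": 0, "dx": 0, "dy": 0, "dz": 0, "grip": 15}, {"rx": 0, "ry": 0, "rz": 0, "dx": 0, "dy": 0, "dz": 0, "grip": 15}, {"rx": 0, "ry": 0, "rz": 0, "dx": 0, "dy": 0, "dz": 0, "grip": 15}, {"rx": 0, "ry": 0, "rz": 0, "dx": 0, "dy": 0, "dz": 0, "grip": 15}, {"rx": 0, "ry": 0, "rz": 0, "dx": 0, "dy": 0, "dz": 0, "grip": 15}, {"rx": 0, "ry": 0, "rz": 0, "dx": 0, "dy": 0, "dz": 0, "grip": 15}, {"rx": 0, "ry": 0, "rz": 0, "dx": 0, "dy": 0, "dz": 0, "grip": 15}])

```text
t: 29.05
eef_pos: [0.4975, 0.3477, 0.1963]
orientation: [0.996, -0.087, -0.0, 0.0]
ft_force: [0.4, -2.0, -0.8]
width: 0.0257
```

Call:
drive_tool(rows=[{"rx": 0, "ry": 0, "rz": 0, "dx": 0, "dy": 0, "dz": -3, "grip": 15}, {"rx": 0, "ry": 0, "rz": 0, "dx": 0, "dy": 0, "dz": -6, "grip": 15}, {"rx": 0, "ry": 0, "rz": 0, "dx": 0, "dy": 0, "dz": -9, "grip": 15}, {"rx": 0, "ry": 0, "rz": 0, "dx": 0, "dy": 0, "dz": -12, "grip": 15}, {"rx": 0, "ry": 0, "rz": 0, "dx": 0, "dy": 0, "dz": -15, "grip": 15}, {"rx": 0, "ry": 0, "rz": 0, "dx": 0, "dy": 0, "dz": -15, "grip": 15}, {"rx": 0, "ry": 0, "rz": 0, "dx": 0, "dy": 0, "dz": -15, "grip": 15}, {"rx": 0, "ry": 0, "rz": 0, "dx": 0, "dy": 0, "dz": -15, "grip": 15}])

```text
t: 29.72
eef_pos: [0.4974, 0.3477, 0.2112]
orientation: [0.996, -0.087, -0.0, 0.0]
ft_force: [0.7, -0.3, -7.9]
width: 0.026
```

```bash
python3 - <<'E'
from h import *
st(); p=ft(6); limbz(p)
q=cam("side"); cv2.imwrite("pics/s16.png",cv2.resize(q["frame"][270:370,220:440],None,fx=3.5,fy=3.5,interpolation=cv2.INTER_CUBIC))
E
```

```text
t 29.72 pos [0.4974 0.3477 0.2112] jawyaw -1.7440 tilt [-0.0002 -0.0003] w 0.0260 F [ 0.7  -0.31 -7.92] T [-0.02  0.18  0.  ] q [ 0.53  0.32  1.64 -0.    1.18  2.27]
F [ 0.26 -0.01 -7.77] T [ 0.011  0.132 -0.01 ] sd [0.41 0.36 0.15] [0.039 0.012 0.021]
bar slope [0.00195678 0.04562649] resid 0.00014008555860331988
```

View pics/s16.png

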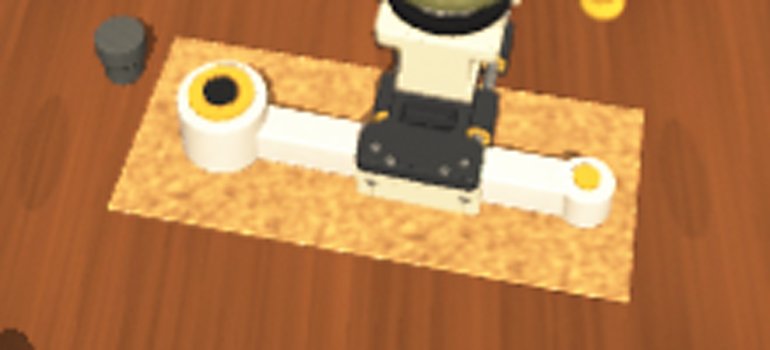

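Call:
drive_tool(rows=[{"rx": 0, "ry": 0, "rz": 0, "dx": 0, "dy": 0, "dz": -6, "grip": 15}, {"rx": 0, "ry": 0, "rz": 0, "dx": 0, "dy": 0, "dz": -18, "grip": 15}, {"rx": 0, "ry": 0, "rz": 0, "dx": 0, "dy": 0, "dz": -35, "grip": 15}, {"rx": 0, "ry": 0, "rz": 0, "dx": 0, "dy": 0, "dz": -55, "grip": 15}, {"rx": 0, "ry": 0, "rz": 0, "dx": 0, "dy": 0, "dz": -75, "grip": 15}, {"rx": 0, "ry": 0, "rz": 0, "dx": 0, "dy": 0, "dz": -92, "grip": 15}, {"rx": 0, "ry": 0, "rz": 0, "dx": 0, "dy": 0, "dz": -103, "grip": 15}, {"rx": 0, "ry": 0, "rz": 0, "dx": 0, "dy": 0, "dz": -108, "grip": 15}])

```text
t: 30.73
eef_pos: [0.4981, 0.3482, 0.3229]
orientation: [0.996, -0.087, 0.002, -0.001]
ft_force: [0.7, 0.5, -7.1]
width: 0.0256
```

```bash
python3 - <<'E'
from h import *
go([0.614,0.0555,0.32],-.0095); p=ft(4); limbz(p)
E
```

```text
t 30.73 pos [0.4981 0.3482 0.3229] jawyaw -1.7440 tilt [0.0039 0.0021] w 0.0256 F [ 0.67  0.51 -7.14] T [0.08 0.1  0.  ] q [ 0.53  0.2   1.56 -0.    1.38  2.27]
dx 164.6 dy 268.3 dz 2.7 rx 0.0010 ry -0.0050 rz -1.7345  rows>=13.9
F [-0.07  0.3  -8.14] T [0.031 0.117 0.006] sd [0.5  0.15 0.76] [0.04  0.054 0.037]
bar slope [0.00108704 0.15392332] resid 0.00014323529693386508
```

Call:
drive_tool(rows=[{"rx": 0, "ry": 0, "rz": -0.04, "dx": 3, "dy": 5, "dz": 0, "grip": 15}, {"rx": 0, "ry": 0, "rz": -0.12, "dx": 10, "dy": 15, "dz": 0, "grip": 15}, {"rx": 0, "ry": 0, "rz": -0.21, "dx": 19, "dy": 30, "dz": 0, "grip": 15}, {"rx": 0, "ry": 0, "rz": -0.3, "dx": 28, "dy": 45, "dz": 0, "grip": 15}, {"rx": 0, "ry": 0, "rz": -0.39, "dx": 37, "dy": 60, "dz": 0, "grip": 15}, {"rx": 0, "ry": 0, "rz": -0.48, "dx": 46, "dy": 75, "dz": 0, "grip": 15}, {"rx": 0, "ry": 0, "rz": -0.57, "dx": 55, "dy": 90, "dz": 0, "grip": 15}, {"rx": 0, "ry": 0, "rz": -0.66, "dx": 64, "dy": 105, "dz": 0, "grip": 15}])

```text
t: 31.6
eef_pos: [0.5421, 0.2323, 0.3173]
orientation: [0.97, 0.243, -0.002, 0.0]
ft_force: [-0.1, -0.8, -8.7]
width: 0.0257
```

```bash
python3 - <<'E'
from h import *
go([0.614,0.0555,0.32],-.0095)
E
```

```text
t 31.60 pos [0.5421 0.2323 0.3173] jawyaw -1.0795 tilt [-0.0031 -0.0012] w 0.0257 F [-0.13 -0.82 -8.71] T [-0.05  0.09 -0.01] q [ 0.32  0.16  1.62 -0.    1.37  1.4 ]
dx -20.0 dy 189.9 dz -2.7 rx -0.0022 ry 0.0028 rz -1.0700  rows>=8.6
```

Call:
drive_tool(rows=[{"rx": 0, "ry": 0, "rz": -0.09, "dx": -2, "dy": 15, "dz": -2, "grip": 15}, {"rx": 0, "ry": 0, "rz": -0.18, "dx": -3, "dy": 31, "dz": -2, "grip": 15}, {"rx": 0, "ry": 0, "rz": -0.27, "dx": -5, "dy": 47, "dz": -2, "grip": 15}, {"rx": 0, "ry": 0, "rz": -0.36, "dx": -7, "dy": 64, "dz": -2, "grip": 15}, {"rx": 0, "ry": 0, "rz": -0.45, "dx": -8, "dy": 80, "dz": -2, "grip": 15}, {"rx": 0, "ry": 0, "rz": -0.54, "dx": -10, "dy": 96, "dz": -2, "grip": 15}, {"rx": 0, "ry": 0, "rz": -0.63, "dx": -12, "dy": 112, "dz": -2, "grip": 15}, {"rx": 0, "ry": 0, "rz": -0.7, "dx": -13, "dy": 125, "dz": -2, "grip": 15}])

```text
t: 32.27
eef_pos: [0.5891, 0.1155, 0.3193]
orientation: [0.828, 0.561, -0.002, -0.001]
ft_force: [-0.2, 0.8, -8.5]
width: 0.0259
```

```bash
python3 - <<'E'
from h import *
go([0.614,0.0555,0.32],-.0095)
E
```

```text
t 32.27 pos [0.5891 0.1155 0.3193] jawyaw -0.3797 tilt [-0.0034 -0.0008] w 0.0259 F [-0.17  0.82 -8.48] T [-0.03  0.08  0.01] q [ 0.11  0.19  1.58 -0.    1.37  0.49]
dx -46.5 dy 45.4 dz -0.8 rx -0.0031 ry 0.0015 rz -0.3702  rows>=3.0
```

Call:
drive_tool(rows=[{"rx": 0, "ry": 0, "rz": -0.09, "dx": -12, "dy": 12, "dz": 0, "grip": 15}, {"rx": 0, "ry": 0, "rz": -0.18, "dx": -24, "dy": 23, "dz": 0, "grip": 15}, {"rx": 0, "ry": 0, "rz": -0.27, "dx": -34, "dy": 33, "dz": 0, "grip": 15}, {"rx": 0, "ry": 0, "rz": -0.34, "dx": -42, "dy": 41, "dz": 0, "grip": 15}, {"rx": 0, "ry": 0, "rz": -0.37, "dx": -46, "dy": 45, "dz": 0, "grip": 15}, {"rx": 0, "ry": 0, "rz": -0.37, "dx": -46.5, "dy": 45, "dz": 0, "grip": 15}, {"rx": 0, "ry": 0, "rz": -0.37, "dx": -46.5, "dy": 45, "dz": 0, "grip": 15}, {"rx": 0, "ry": 0, "rz": -0.37, "dx": -46.5, "dy": 45, "dz": 0, "grip": 15}])

```text
t: 32.93
eef_pos: [0.6132, 0.0571, 0.3202]
orientation: [0.712, 0.702, -0.001, -0.001]
ft_force: [-0.2, 0.6, -7.5]
width: 0.0258
```

```bash
python3 - <<'E'
from h import *
go([0.614,0.0555,0.32],-.0095); p=ft(4); limbz(p); cv2.imwrite("pics/w20.png",p["frame"])
p=cam("side"); cv2.imwrite("pics/s20.png",p["frame"])
E
```

```text
t 32.93 pos [0.6132 0.0571 0.3202] jawyaw -0.0152 tilt [-0.0022  0.0001] w 0.0258 F [-0.18  0.59 -7.51] T [-0.04  0.12 -0.07] q [0.01 0.23 1.54 0.   1.38 0.02]
dx -1.6 dy 0.8 dz 0.2 rx -0.0022 ry -0.0000 rz -0.0057  rows>=0.0
F [-0.22 -0.34 -7.85] T [-0.036  0.069 -0.011] sd [0.15 0.51 0.29] [0.023 0.045 0.028]
bar slope [0.00081212 0.15561717] resid 0.000145686600673348
```

View pics/w20.png

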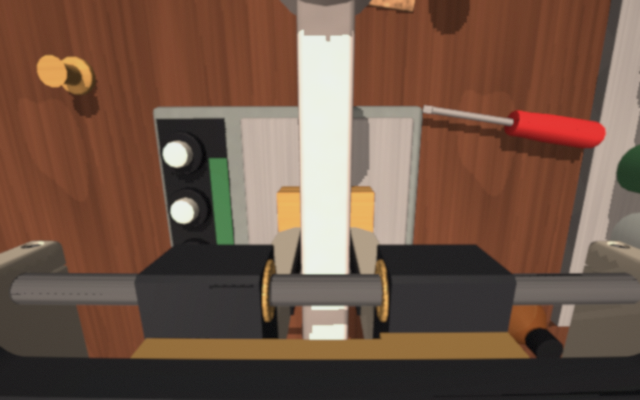

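View pics/s20.png

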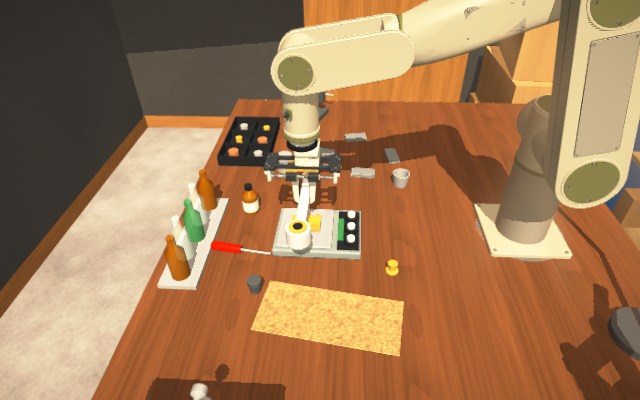

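Call:
drive_tool(rows=[{"rx": -0.002, "ry": 0, "rz": -0.005, "dx": -1.5, "dy": 0.5, "dz": 5, "grip": 15}, {"rx": -0.002, "ry": 0, "rz": -0.005, "dx": -1.5, "dy": 0.5, "dz": 15, "grip": 15}, {"rx": -0.002, "ry": 0, "rz": -0.005, "dx": -1.5, "dy": 0.5, "dz": 27, "grip": 15}, {"rx": -0.002, "ry": 0, "rz": -0.005, "dx": -1.5, "dy": 0.5, "dz": 39, "grip": 15}, {"rx": -0.002, "ry": 0, "rz": -0.005, "dx": -1.5, "dy": 0.5, "dz": 49, "grip": 15}, {"rx": -0.002, "ry": 0, "rz": -0.005, "dx": -1.5, "dy": 0.5, "dz": 56, "grip": 15}, {"rx": -0.002, "ry": 0, "rz": -0.005, "dx": -1.5, "dy": 0.5, "dz": 58, "grip": 15}, {"rx": -0.002, "ry": 0, "rz": -0.005, "dx": -1.5, "dy": 0.5, "dz": 58, "grip": 15}])

```text
t: 33.85
eef_pos: [0.6137, 0.0552, 0.2619]
orientation: [0.71, 0.704, -0.0, -0.0]
ft_force: [0.6, -0.2, -8.6]
width: 0.026
```

```bash
python3 - <<'E'
from h import *
go([0.614,0.0555,0.2593],-.0095); p=ft(3); limbz(p); cv2.imwrite("pics/w21.png",p["frame"])
E
```

```text
t 33.85 pos [0.6137 0.0552 0.2619] jawyaw -0.0091 tilt [-0.0003 -0.0003] w 0.0260 F [ 0.64 -0.19 -8.55] T [-0.02  0.05  0.06] q [ 0.01  0.28  1.58 -0.    1.28  0.02]
dx 0.3 dy 0.3 dz 2.6 rx -0.0003 ry 0.0003 rz 0.0004  rows>=0.1
F [ 0.29  0.17 -7.95] T [-0.026  0.064 -0.013] sd [0.3  0.25 0.53] [0.047 0.035 0.004]
bar slope [-5.54489636e-05  9.83885074e-02] resid 0.00014665682481460502
```

View pics/w21.png

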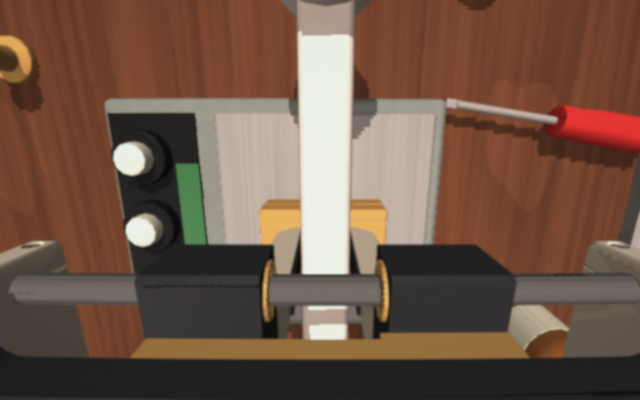

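Call:
drive_tool(rows=[{"rx": 0, "ry": 0, "rz": 0, "dx": 0, "dy": -1.3, "dz": 0, "grip": 15}, {"rx": 0, "ry": 0, "rz": 0, "dx": 0, "dy": -1.3, "dz": 0.7, "grip": 15}, {"rx": 0, "ry": 0, "rz": 0, "dx": 0, "dy": -1.3, "dz": 1.3, "grip": 15}, {"rx": 0, "ry": 0, "rz": 0, "dx": 0, "dy": -1.3, "dz": 1.8, "grip": 15}, {"rx": 0, "ry": 0, "rz": 0, "dx": 0, "dy": -1.3, "dz": 2.2, "grip": 15}, {"rx": 0, "ry": 0, "rz": 0, "dx": 0, "dy": -1.3, "dz": 2.6, "grip": 15}, {"rx": 0, "ry": 0, "rz": 0, "dx": 0, "dy": -1.3, "dz": 2.6, "grip": 15}, {"rx": 0, "ry": 0, "rz": 0, "dx": 0, "dy": -1.3, "dz": 2.6, "grip": 15}])

```text
t: 34.67
eef_pos: [0.6129, 0.0553, 0.2607]
orientation: [0.71, 0.704, 0.001, 0.001]
ft_force: [0.4, 0.4, -7.6]
width: 0.026
```

```bash
python3 - <<'E'
from h import *
st(); p=ft(2); limbz(p)
E
```

```text
t 34.67 pos [0.6129 0.0553 0.2607] jawyaw -0.0090 tilt [ 0.0017 -0.0002] w 0.0260 F [ 0.36  0.4  -7.62] T [-0.04  0.09  0.02] q [ 0.01  0.28  1.59 -0.    1.27  0.02]
F [-0.31 -0.04 -7.92] T [-0.028  0.073 -0.021] sd [0.27 0.78 0.07] [0.016 0.038 0.018]
bar slope [0.00091051 0.0953058 ] resid 0.0001499394417712892
```

Call:
drive_tool(rows=[{"rx": 0, "ry": 0, "rz": 0, "dx": 0, "dy": 0, "dz": 0.4, "grip": 15}, {"rx": 0, "ry": 0, "rz": 0, "dx": 0, "dy": 0, "dz": 0.8, "grip": 15}, {"rx": 0, "ry": 0, "rz": 0, "dx": 0, "dy": 0, "dz": 1.2, "grip": 15}, {"rx": 0, "ry": 0, "rz": 0, "dx": 0, "dy": 0, "dz": 1.6, "grip": 15}, {"rx": 0, "ry": 0, "rz": 0, "dx": 0, "dy": 0, "dz": 1.6, "grip": 15}, {"rx": 0, "ry": 0, "rz": 0, "dx": 0, "dy": 0, "dz": 1.6, "grip": 15}, {"rx": 0, "ry": 0, "rz": 0, "dx": 0, "dy": 0, "dz": 1.6, "grip": 15}, {"rx": 0, "ry": 0, "rz": 0, "dx": 0, "dy": 0, "dz": 1.6, "grip": 15}])

```text
t: 35.43
eef_pos: [0.6129, 0.0553, 0.2593]
orientation: [0.71, 0.704, 0.001, 0.001]
ft_force: [-1.9, 1.4, -5.5]
width: 0.0258
```

```bash
python3 - <<'E'
from h import *
st(); p=ft(2); limbz(p)
E
```

```text
t 35.43 pos [0.6129 0.0553 0.2593] jawyaw -0.0090 tilt [ 0.0019 -0.0002] w 0.0258 F [-1.85  1.37 -5.53] T [-0.01  0.4  -0.01] q [ 0.01  0.28  1.59 -0.    1.27  0.02]
F [-2.13 -0.13 -4.53] T [-0.004  0.362  0.016] sd [0.   0.2  0.14] [0.004 0.031 0.007]
bar slope [0.00076497 0.09386449] resid 0.00015561810570361567
```

Call:
drive_tool(rows=[{"rx": 0, "ry": 0, "rz": 0, "dx": 0, "dy": 0, "dz": 0.4, "grip": 15}, {"rx": 0, "ry": 0, "rz": 0, "dx": 0, "dy": 0, "dz": 0.4, "grip": 15}, {"rx": 0, "ry": 0, "rz": 0, "dx": 0, "dy": 0, "dz": 0.4, "grip": 30}, {"rx": 0, "ry": 0, "rz": 0, "dx": 0, "dy": 0, "dz": 0.4, "grip": 34}, {"rx": 0, "ry": 0, "rz": 0, "dx": 0, "dy": 0, "dz": 0.4, "grip": 38}, {"rx": 0, "ry": 0, "rz": 0, "dx": 0, "dy": 0, "dz": 0.4, "grip": 42}, {"rx": 0, "ry": 0, "rz": 0, "dx": 0, "dy": 0, "dz": 0.4, "grip": 46}, {"rx": 0, "ry": 0, "rz": 0, "dx": 0, "dy": 0, "dz": 0.4, "grip": 50}])

```text
t: 36.2
eef_pos: [0.613, 0.0553, 0.2589]
orientation: [0.71, 0.704, 0.001, 0.001]
ft_force: [-0.5, 0.1, 0.4]
width: 0.0482
```

```bash
python3 - <<'E'
from h import *
st(); p=ft(3); limbz(p); cv2.imwrite("pics/w22.png",p["frame"])
E
```

```text
t 36.20 pos [0.613  0.0553 0.2589] jawyaw -0.0090 tilt [ 0.0024 -0.0002] w 0.0482 F [-0.49  0.1   0.42] T [-0.09  0.06 -0.01] q [ 0.01  0.28  1.59 -0.    1.27  0.02]
F [-0.04 -0.05 -0.21] T [-0.061  0.061  0.001] sd [0.54 0.3  0.53] [0.012 0.02  0.013]
bar slope [0.00067648 0.09388679] resid 0.00014599815587479177
```

View pics/w22.png

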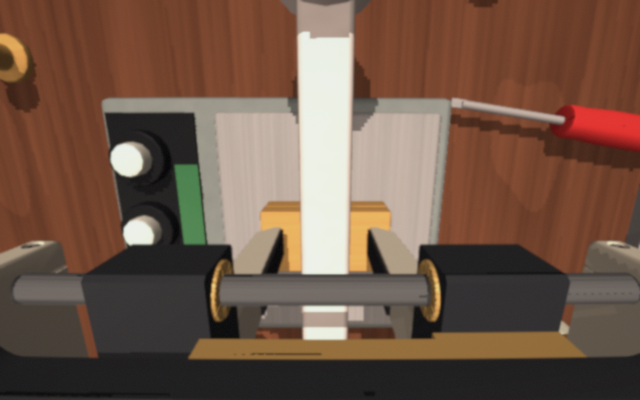

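Call:
drive_tool(rows=[{"rx": 0, "ry": 0, "rz": 0, "dx": 0, "dy": 0, "dz": -10, "grip": 50}, {"rx": 0, "ry": 0, "rz": 0, "dx": 0, "dy": 0, "dz": -28, "grip": 50}, {"rx": 0, "ry": 0, "rz": 0, "dx": 0, "dy": 0, "dz": -52, "grip": 50}, {"rx": 0, "ry": 0, "rz": 0, "dx": 0, "dy": 0, "dz": -80, "grip": 50}, {"rx": 0, "ry": 0, "rz": 0, "dx": 0, "dy": -20, "dz": -100, "grip": 0}, {"rx": 0, "ry": 0, "rz": 0, "dx": -20, "dy": -55, "dz": -100, "grip": 0}, {"rx": 0, "ry": 0, "rz": 0, "dx": -40, "dy": -90, "dz": -100, "grip": 0}, {"rx": 0, "ry": 0, "rz": 0, "dx": -53, "dy": -126, "dz": -100, "grip": 0}])

```text
t: 37.02
eef_pos: [0.4851, 0.0026, 0.3597]
orientation: [0.71, 0.704, 0.001, 0.002]
ft_force: [-0.1, -1.3, 1.1]
width: 0.028
```

```bash
python3 - <<'E'
from h import *
go([0.4866,0.0024,0.25],-.009)
p=cam("wrist"); cv2.imwrite("pics/w23.png",p["frame"])
p=cam("side"); cv2.imwrite("pics/s23.png",cv2.resize(p["frame"][180:280,240:400],None,fx=4.5,fy=4.5,interpolation=cv2.INTER_CUBIC))
E
```

```text
t 37.02 pos [0.4851 0.0026 0.3597] jawyaw -0.0086 tilt [ 0.0037 -0.001 ] w 0.0280 F [-0.13 -1.26  1.12] T [-0.13  0.06  0.03] q [-0.1  -0.16  1.86 -0.    1.44 -0.09]
dx -0.1 dy 1.1 dz 109.7 rx 0.0038 ry 0.0010 rz 0.0004  rows>=2.6
```

View pics/w23.png

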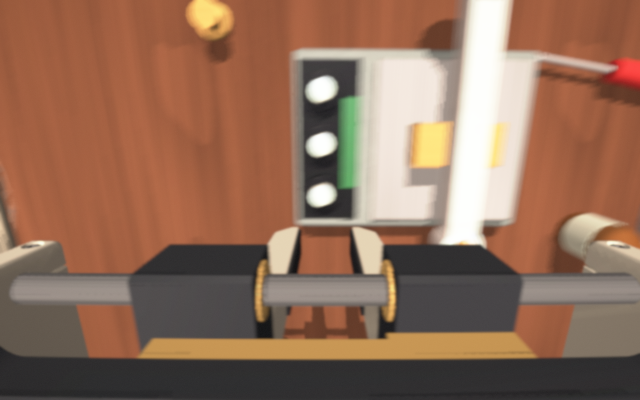

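View pics/s23.png

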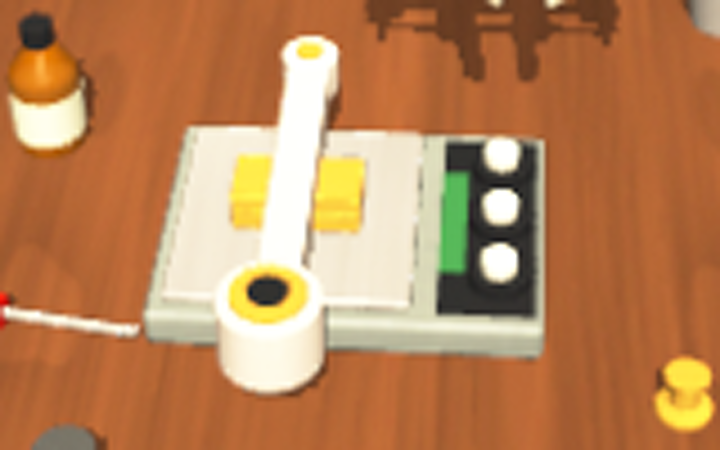

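Call:
drive_tool(rows=[{"rx": 0.004, "ry": 0, "rz": 0, "dx": 0, "dy": 1.3, "dz": 15, "grip": 0}, {"rx": 0.004, "ry": 0, "rz": 0, "dx": 0, "dy": 1.3, "dz": 40, "grip": 0}, {"rx": 0.004, "ry": 0, "rz": 0, "dx": 0, "dy": 1.3, "dz": 70, "grip": 0}, {"rx": 0.004, "ry": 0, "rz": 0, "dx": 0, "dy": 1.3, "dz": 92, "grip": 0}, {"rx": 0.004, "ry": 0, "rz": 0, "dx": 0, "dy": 1.3, "dz": 105, "grip": 0}, {"rx": 0.004, "ry": 0, "rz": 0, "dx": 0, "dy": 1.3, "dz": 109, "grip": 0}, {"rx": 0.004, "ry": 0, "rz": 0, "dx": 0, "dy": 1.3, "dz": 109, "grip": 0}, {"rx": 0.004, "ry": 0, "rz": 0, "dx": 0, "dy": 1.3, "dz": 109, "grip": 0}])

```text
t: 37.78
eef_pos: [0.4885, 0.0034, 0.2507]
orientation: [0.71, 0.704, -0.0, -0.0]
ft_force: [0.8, -0.6, 0.3]
width: 0.0007
```

```bash
python3 - <<'E'
from h import *
go([0.4866,0.0024,0.2323],-.009)
p=cam("wrist"); cv2.imwrite("pics/w24.png",p["frame"])
E
```

```text
t 37.78 pos [0.4885 0.0034 0.2507] jawyaw -0.0089 tilt [-0.0008 -0.0003] w 0.0007 F [ 0.78 -0.56  0.29] T [-0.06  0.07 -0.01] q [-0.1  -0.04  1.95 -0.    1.23 -0.09]
dx -1.1 dy -1.8 dz 18.4 rx -0.0008 ry 0.0003 rz 0.0001  rows>=0.4
```

View pics/w24.png

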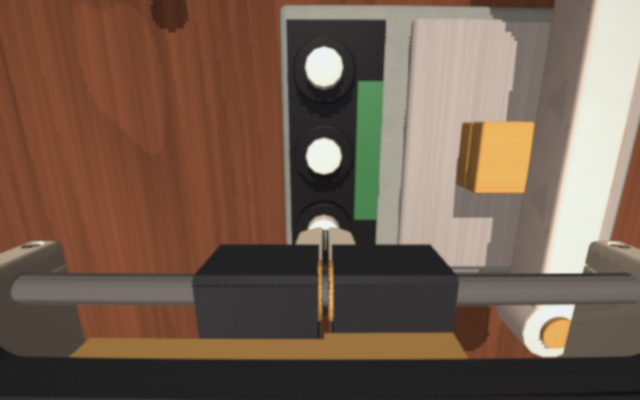

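Call:
drive_tool(rows=[{"rx": 0, "ry": 0, "rz": 0, "dx": -1, "dy": -1.5, "dz": 5, "grip": 0}, {"rx": 0, "ry": 0, "rz": 0, "dx": -1, "dy": -1.5, "dz": 9, "grip": 0}, {"rx": 0, "ry": 0, "rz": 0, "dx": -1, "dy": -1.5, "dz": 12, "grip": 0}, {"rx": 0, "ry": 0, "rz": 0, "dx": -1, "dy": -1.5, "dz": 15, "grip": 0}, {"rx": 0, "ry": 0, "rz": 0, "dx": -1, "dy": -1.5, "dz": 17, "grip": 0}, {"rx": 0, "ry": 0, "rz": 0, "dx": -1, "dy": -1.5, "dz": 19, "grip": 0}, {"rx": 0, "ry": 0, "rz": 0, "dx": -1, "dy": -1.5, "dz": 19.5, "grip": 0}, {"rx": 0, "ry": 0, "rz": 0, "dx": -1, "dy": -1.5, "dz": 19.5, "grip": 0}])

```text
t: 38.5
eef_pos: [0.4866, 0.0024, 0.232]
orientation: [0.71, 0.704, -0.001, -0.0]
ft_force: [-9.1, -0.4, 20.3]
width: 0.0
```

```bash
python3 - <<'E'
from h import *
st()
E
```

```text
t 38.50 pos [0.4866 0.0024 0.232 ] jawyaw -0.0089 tilt [-0.0018 -0.0004] w 0.0000 F [-9.06 -0.43 20.29] T [0.04 1.84 0.04] q [-0.1  -0.02  1.97 -0.    1.19 -0.09]
```

Bottomed. Rise and return over the limb.

Call:
drive_tool(rows=[{"rx": 0, "ry": 0, "rz": 0, "dx": 0, "dy": 0, "dz": -20, "grip": 0}, {"rx": 0, "ry": 0, "rz": 0, "dx": 0, "dy": 0, "dz": -45, "grip": 0}, {"rx": 0, "ry": 0, "rz": 0, "dx": 0, "dy": 0, "dz": -75, "grip": 0}, {"rx": 0, "ry": 0, "rz": 0, "dx": 0, "dy": 0, "dz": -105, "grip": 50}, {"rx": 0, "ry": 0, "rz": 0, "dx": 10, "dy": 25, "dz": -125, "grip": 50}, {"rx": 0, "ry": 0, "rz": 0, "dx": 25, "dy": 60, "dz": -128, "grip": 50}, {"rx": 0, "ry": 0, "rz": 0, "dx": 40, "dy": 95, "dz": -128, "grip": 50}, {"rx": 0, "ry": 0, "rz": 0, "dx": 53, "dy": 126, "dz": -128, "grip": 50}])

```text
t: 39.17
eef_pos: [0.6147, 0.0552, 0.3585]
orientation: [0.71, 0.704, -0.0, -0.0]
ft_force: [0.4, -0.9, 1.0]
width: 0.0293
```

Call:
drive_tool(rows=[{"rx": 0, "ry": 0, "rz": 0, "dx": 0, "dy": 0, "dz": 0, "grip": 50}, {"rx": 0, "ry": 0, "rz": 0, "dx": 0, "dy": 0, "dz": 0, "grip": 50}, {"rx": 0, "ry": 0, "rz": 0, "dx": 0, "dy": 0, "dz": 0, "grip": 50}, {"rx": 0, "ry": 0, "rz": 0, "dx": 0, "dy": 0, "dz": 0, "grip": 50}, {"rx": 0, "ry": 0, "rz": 0, "dx": 0, "dy": 0, "dz": 0, "grip": 50}, {"rx": 0, "ry": 0, "rz": 0, "dx": 0, "dy": 0, "dz": 0, "grip": 50}, {"rx": 0, "ry": 0, "rz": 0, "dx": 0, "dy": 0, "dz": 0, "grip": 50}, {"rx": 0, "ry": 0, "rz": 0, "dx": 0, "dy": 0, "dz": 0, "grip": 50}])

```text
t: 39.83
eef_pos: [0.6126, 0.0541, 0.3584]
orientation: [0.71, 0.704, -0.001, -0.0]
ft_force: [-0.7, -1.2, 0.5]
width: 0.0499
```

```bash
python3 - <<'E'
from h import *
go([0.613,0.0553,0.2593],-.009)
p=cam("wrist"); cv2.imwrite("pics/w25.png",p["frame"]); limbz(p)
E
```

```text
t 39.83 pos [0.6126 0.0541 0.3584] jawyaw -0.0093 tilt [-0.0012 -0.0002] w 0.0499 F [-0.66 -1.22  0.54] T [-0.04  0.11  0.03] q [ 0.    0.2   1.5  -0.    1.45  0.01]
dx 1.3 dy 0.5 dz 99.1 rx -0.0012 ry 0.0002 rz -0.0003  rows>=2.4
bar slope [0.000538   0.09387951] resid 0.00015290515827838533
```

View pics/w25.png

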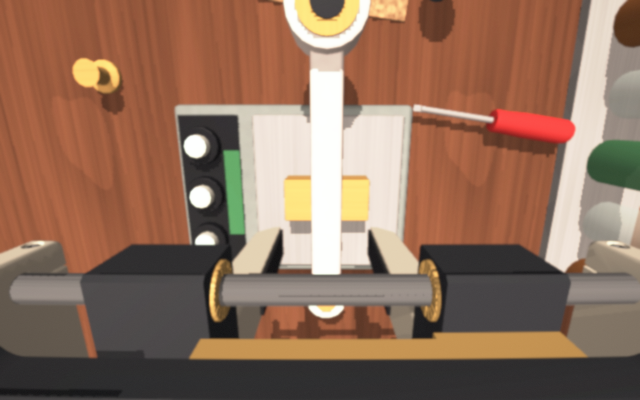

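Call:
drive_tool(rows=[{"rx": 0, "ry": 0, "rz": 0, "dx": -1, "dy": 0.4, "dz": 10, "grip": 50}, {"rx": 0, "ry": 0, "rz": 0, "dx": -1, "dy": 0.4, "dz": 30, "grip": 50}, {"rx": 0, "ry": 0, "rz": 0, "dx": -1, "dy": 0.4, "dz": 50, "grip": 50}, {"rx": 0, "ry": 0, "rz": 0, "dx": -1, "dy": 0.4, "dz": 70, "grip": 50}, {"rx": 0, "ry": 0, "rz": 0, "dx": -1, "dy": 0.4, "dz": 86, "grip": 50}, {"rx": 0, "ry": 0, "rz": 0, "dx": -1, "dy": 0.4, "dz": 96, "grip": 50}, {"rx": 0, "ry": 0, "rz": 0, "dx": -1, "dy": 0.4, "dz": 98.5, "grip": 50}, {"rx": 0, "ry": 0, "rz": 0, "dx": -1, "dy": 0.4, "dz": 98.5, "grip": 50}])

```text
t: 40.55
eef_pos: [0.6127, 0.0532, 0.2581]
orientation: [0.71, 0.704, -0.002, -0.001]
ft_force: [-0.3, 0.2, 0.7]
width: 0.0501
```

Call:
drive_tool(rows=[{"rx": 0, "ry": 0, "rz": 0, "dx": 0, "dy": 0, "dz": 0, "grip": 42}, {"rx": 0, "ry": 0, "rz": 0, "dx": 0, "dy": 0, "dz": 0, "grip": 36}, {"rx": 0, "ry": 0, "rz": 0, "dx": 0, "dy": 0, "dz": 0, "grip": 32}, {"rx": 0, "ry": 0, "rz": 0, "dx": 0, "dy": 0, "dz": 0, "grip": 28}, {"rx": 0, "ry": 0, "rz": 0, "dx": 0, "dy": 0, "dz": 0, "grip": 20}, {"rx": 0, "ry": 0, "rz": 0, "dx": 0, "dy": 0, "dz": 0, "grip": 15}, {"rx": 0, "ry": 0, "rz": 0, "dx": 0, "dy": 0, "dz": 0, "grip": 15}, {"rx": 0, "ry": 0, "rz": 0, "dx": 0, "dy": 0, "dz": 0, "grip": 15}])

```text
t: 41.22
eef_pos: [0.6134, 0.0533, 0.26]
orientation: [0.71, 0.704, -0.0, -0.0]
ft_force: [-0.6, 0.5, 5.6]
width: 0.0254
```

```bash
python3 - <<'E'
from h import *
st();p=ft(2); limbz(p); cv2.imwrite("pics/w26.png",p["frame"])
E
```

```text
t 41.22 pos [0.6134 0.0533 0.26  ] jawyaw -0.0090 tilt [-0.001  -0.0002] w 0.0254 F [-0.62  0.53  5.59] T [-0.04  0.21 -0.03] q [ 0.    0.28  1.59 -0.    1.27  0.01]
F [-1.4  -0.2   5.69] T [-0.093  0.181 -0.028] sd [0.35 0.13 0.06] [0.009 0.003 0.03 ]
bar slope [-0.00111942  0.09391442] resid 0.00012555942583374074
```

View pics/w26.png

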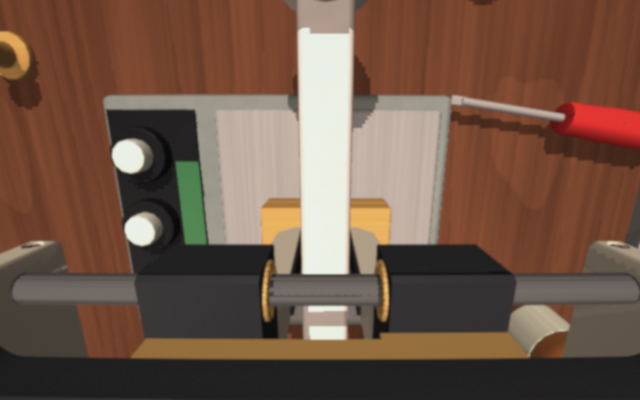

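Call:
drive_tool(rows=[{"rx": 0, "ry": 0, "rz": 0, "dx": 0, "dy": 0, "dz": -3, "grip": 15}, {"rx": 0, "ry": 0, "rz": 0, "dx": 0, "dy": 0, "dz": -8, "grip": 15}, {"rx": 0, "ry": 0, "rz": 0, "dx": 0, "dy": 0, "dz": -16, "grip": 15}, {"rx": 0, "ry": 0, "rz": 0, "dx": 0, "dy": 0, "dz": -28, "grip": 15}, {"rx": 0, "ry": 0, "rz": 0, "dx": 0, "dy": 0, "dz": -40, "grip": 15}, {"rx": 0, "ry": 0, "rz": 0, "dx": 0, "dy": 0, "dz": -52, "grip": 15}, {"rx": 0, "ry": 0, "rz": 0, "dx": 0, "dy": 0, "dz": -60, "grip": 15}, {"rx": 0, "ry": 0, "rz": 0, "dx": 0, "dy": 0, "dz": -62, "grip": 15}])

```text
t: 41.98
eef_pos: [0.6141, 0.0533, 0.3246]
orientation: [0.71, 0.704, 0.001, 0.001]
ft_force: [0.9, -0.2, -7.0]
width: 0.0253
```

```bash
python3 - <<'E'
from h import *
s=st();p=ft(3); limbz(p); cv2.imwrite("pics/w27.png",p["frame"])
import pickle; w=cv2.imread("pics/w25.png")
d=np.array([np.cos(-.15),np.sin(-.15)])
for gx in (-.0345,): 
    t=np.array([.538,.3215])+gx*d; print(t); go([*t,.32],-np.pi/2-.15)
E
```

```text
t 41.98 pos [0.6141 0.0533 0.3246] jawyaw -0.0090 tilt [ 0.0023 -0.0002] w 0.0253 F [ 0.88 -0.17 -7.02] T [-0.04 -0.03  0.03] q [ 0.    0.22  1.53 -0.    1.38  0.01]
F [ 0.1   0.32 -7.86] T [-0.072  0.058  0.004] sd [1.08 0.27 0.98] [0.028 0.026 0.042]
bar slope [-0.0009843   0.15640783] resid 0.00011286169351945049
[0.5038874  0.32665562]
t 42.13 pos [0.6132 0.0533 0.3214] jawyaw -0.0090 tilt [-0.0017 -0.0002] w 0.0255 F [-0.04 -0.03 -8.77] T [-0.03  0.05 -0.05] q [ 0.    0.22  1.54 -0.    1.38  0.01]
dx 272.4 dy -111.8 dz 1.6 rx -0.0011 ry 0.0017 rz 1.7118  rows>=13.7
```

View pics/w27.png

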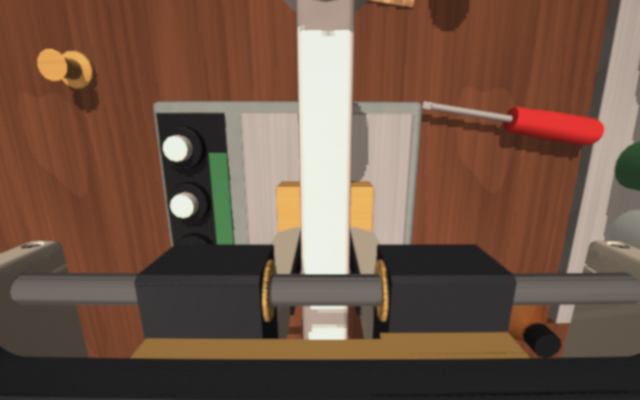

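Call:
drive_tool(rows=[{"rx": 0, "ry": 0, "rz": 0.04, "dx": 5, "dy": -2, "dz": 0, "grip": 15}, {"rx": 0, "ry": 0, "rz": 0.12, "dx": 15, "dy": -6, "dz": 0, "grip": 15}, {"rx": 0, "ry": 0, "rz": 0.21, "dx": 30, "dy": -12, "dz": 0, "grip": 15}, {"rx": 0, "ry": 0, "rz": 0.3, "dx": 45, "dy": -18, "dz": 0, "grip": 15}, {"rx": 0, "ry": 0, "rz": 0.39, "dx": 60, "dy": -24, "dz": 0, "grip": 15}, {"rx": 0, "ry": 0, "rz": 0.48, "dx": 75, "dy": -30, "dz": 0, "grip": 15}, {"rx": 0, "ry": 0, "rz": 0.57, "dx": 90, "dy": -36, "dz": 0, "grip": 15}, {"rx": 0, "ry": 0, "rz": 0.66, "dx": 105, "dy": -43, "dz": 0, "grip": 15}])

```text
t: 42.8
eef_pos: [0.5705, 0.1593, 0.3201]
orientation: [0.901, 0.434, -0.002, -0.001]
ft_force: [-0.3, 0.3, -6.7]
width: 0.0257
```

```bash
python3 - <<'E'
from h import *
go([.5039,.3267,.32],-np.pi/2-.15)
E
```

```text
t 42.80 pos [0.5705 0.1593 0.3201] jawyaw -0.6735 tilt [-0.004  -0.0006] w 0.0257 F [-0.26  0.27 -6.65] T [-0.02  0.1  -0.03] q [0.19 0.17 1.61 0.   1.37 0.86]
dx 89.3 dy -156.5 dz 0.3 rx -0.0010 ry 0.0041 rz 1.0473  rows>=8.4
```

Call:
drive_tool(rows=[{"rx": 0, "ry": 0, "rz": 0.09, "dx": 8, "dy": -14, "dz": 0, "grip": 15}, {"rx": 0, "ry": 0, "rz": 0.18, "dx": 16, "dy": -27, "dz": 0, "grip": 15}, {"rx": 0, "ry": 0, "rz": 0.27, "dx": 23, "dy": -41, "dz": 0, "grip": 15}, {"rx": 0, "ry": 0, "rz": 0.36, "dx": 31, "dy": -54, "dz": 0, "grip": 15}, {"rx": 0, "ry": 0, "rz": 0.45, "dx": 39, "dy": -68, "dz": 0, "grip": 15}, {"rx": 0, "ry": 0, "rz": 0.54, "dx": 46, "dy": -81, "dz": 0, "grip": 15}, {"rx": 0, "ry": 0, "rz": 0.63, "dx": 54, "dy": -95, "dz": 0, "grip": 15}, {"rx": 0, "ry": 0, "rz": 0.72, "dx": 62, "dy": -108, "dz": 0, "grip": 15}])

```text
t: 43.47
eef_pos: [0.5241, 0.2748, 0.3201]
orientation: [0.996, 0.089, -0.002, 0.0]
ft_force: [0.2, -0.5, -6.7]
width: 0.0256
```

```bash
python3 - <<'E'
from h import *
go([.5039,.3267,.32],-np.pi/2-.15)
E
```

```text
t 43.47 pos [0.5241 0.2748 0.3201] jawyaw -1.3935 tilt [-0.0041 -0.0009] w 0.0256 F [ 0.23 -0.46 -6.68] T [-0.06  0.17 -0.01] q [0.4  0.16 1.61 0.   1.37 1.79]
dx -10.7 dy -54.6 dz 0.2 rx 0.0009 ry 0.0042 rz 0.3273  rows>=2.6
```

Call:
drive_tool(rows=[{"rx": 0, "ry": 0, "rz": 0.09, "dx": -3, "dy": -14, "dz": 0, "grip": 15}, {"rx": 0, "ry": 0, "rz": 0.18, "dx": -6, "dy": -28, "dz": 10, "grip": 15}, {"rx": 0, "ry": 0, "rz": 0.26, "dx": -9, "dy": -42, "dz": 22, "grip": 15}, {"rx": 0, "ry": 0, "rz": 0.31, "dx": -10.5, "dy": -51, "dz": 36, "grip": 15}, {"rx": 0, "ry": 0, "rz": 0.327, "dx": -10.7, "dy": -54.5, "dz": 52, "grip": 15}, {"rx": 0, "ry": 0, "rz": 0.327, "dx": -10.7, "dy": -54.5, "dz": 68, "grip": 15}, {"rx": 0, "ry": 0, "rz": 0.327, "dx": -10.7, "dy": -54.5, "dz": 82, "grip": 15}, {"rx": 0, "ry": 0, "rz": 0.327, "dx": -10.7, "dy": -54.5, "dz": 90, "grip": 15}])

```text
t: 44.13
eef_pos: [0.5033, 0.3254, 0.2283]
orientation: [0.997, -0.072, -0.003, 0.001]
ft_force: [0.3, -0.4, -9.0]
width: 0.0256
```

```bash
python3 - <<'E'
from h import *
go([.5039,.3267,.1975],-np.pi/2-.15)
p=cam("wrist"); limbz(p); cv2.imwrite("pics/w28.png",p["frame"])
q=cam("side"); cv2.imwrite("pics/s28.png",cv2.resize(q["frame"][270:370,220:440],None,fx=3.5,fy=3.5,interpolation=cv2.INTER_CUBIC))
E
```

```text
t 44.13 pos [0.5033 0.3254 0.2283] jawyaw -1.7157 tilt [-0.0058 -0.0022] w 0.0256 F [ 0.32 -0.39 -8.98] T [-0.01  0.18 -0.  ] q [0.49 0.28 1.65 0.   1.22 2.2 ]
dx 0.6 dy -1.5 dz 30.8 rx 0.0031 ry 0.0054 rz 0.0051  rows>=0.7
bar slope [-0.00516794  0.06207625] resid 0.00014621199641826768
```

View pics/w28.png

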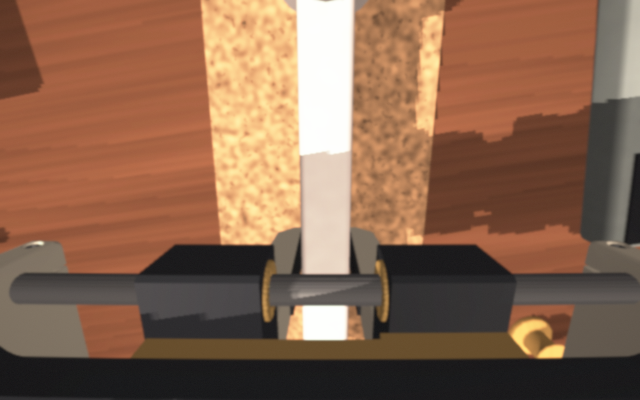

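View pics/s28.png

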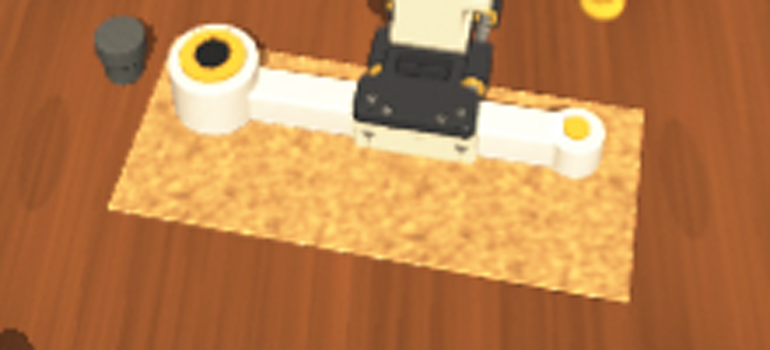

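Call:
drive_tool(rows=[{"rx": 0.002, "ry": 0.003, "rz": 0.005, "dx": 0.5, "dy": -1.5, "dz": 6, "grip": 15}, {"rx": 0.002, "ry": 0.003, "rz": 0.005, "dx": 0.5, "dy": -1.5, "dz": 13, "grip": 15}, {"rx": 0.002, "ry": 0.003, "rz": 0.005, "dx": 0.5, "dy": -1.5, "dz": 20, "grip": 15}, {"rx": 0.002, "ry": 0.003, "rz": 0.005, "dx": 0.5, "dy": -1.5, "dz": 25, "grip": 15}, {"rx": 0.002, "ry": 0.003, "rz": 0.005, "dx": 0.5, "dy": -1.5, "dz": 27, "grip": 15}, {"rx": 0.002, "ry": 0.003, "rz": 0.005, "dx": 0.5, "dy": -1.5, "dz": 28, "grip": 15}, {"rx": 0.002, "ry": 0.003, "rz": 0.005, "dx": 0.5, "dy": -1.5, "dz": 28, "grip": 15}, {"rx": 0.002, "ry": 0.003, "rz": 0.005, "dx": 0.5, "dy": -1.5, "dz": 28, "grip": 15}])

```text
t: 44.9
eef_pos: [0.5052, 0.3274, 0.2037]
orientation: [0.997, -0.075, 0.001, -0.001]
ft_force: [0.3, -0.5, -7.8]
width: 0.0261
```

```bash
python3 - <<'E'
from h import *
go([.5039,.3267,.1968],-np.pi/2-.15)
p=cam("wrist"); limbz(p)
E
```

```text
t 44.90 pos [0.5052 0.3274 0.2037] jawyaw -1.7210 tilt [0.0015 0.0015] w 0.0261 F [ 0.29 -0.47 -7.77] T [-0.    0.15 -0.04] q [0.49 0.32 1.66 0.   1.17 2.21]
dx -1.1 dy 0.9 dz 6.9 rx -0.0017 ry -0.0013 rz -0.0002  rows>=0.2
bar slope [-0.00020499  0.03753076] resid 0.00017872275218370147
```

Call:
drive_tool(rows=[{"rx": 0, "ry": 0, "rz": 0, "dx": -1, "dy": 0.8, "dz": 2, "grip": 15}, {"rx": 0, "ry": 0, "rz": 0, "dx": -1, "dy": 0.8, "dz": 4, "grip": 15}, {"rx": 0, "ry": 0, "rz": 0, "dx": -1, "dy": 0.8, "dz": 5.5, "grip": 15}, {"rx": 0, "ry": 0, "rz": 0, "dx": -1, "dy": 0.8, "dz": 6.5, "grip": 15}, {"rx": 0, "ry": 0, "rz": 0, "dx": -1, "dy": 0.8, "dz": 7, "grip": 15}, {"rx": 0, "ry": 0, "rz": 0, "dx": -1, "dy": 0.8, "dz": 7.3, "grip": 15}, {"rx": 0, "ry": 0, "rz": 0, "dx": -1, "dy": 0.8, "dz": 7.3, "grip": 15}, {"rx": 0, "ry": 0, "rz": 0, "dx": -1, "dy": 0.8, "dz": 7.3, "grip": 15}])

```text
t: 45.62
eef_pos: [0.5039, 0.3267, 0.197]
orientation: [0.997, -0.075, 0.0, -0.001]
ft_force: [-5.7, -3.7, 2.2]
width: 0.0257
```

```bash
python3 - <<'E'
from h import *
go([.5039,.3267,.1968],-np.pi/2-.15)
p=cam("wrist"); limbz(p)
E
```

```text
t 45.62 pos [0.5039 0.3267 0.197 ] jawyaw -1.7210 tilt [0.0008 0.001 ] w 0.0257 F [-5.73 -3.73  2.18] T [-0.63  1.16  0.02] q [0.49 0.32 1.66 0.   1.15 2.21]
dx 0.0 dy -0.0 dz 0.2 rx -0.0011 ry -0.0006 rz -0.0002  rows>=0.0
bar slope [0.00133222 0.03082903] resid 0.00012310882440138223
```

Down on the mat. Release and rise, then view.

Call:
drive_tool(rows=[{"rx": 0, "ry": 0, "rz": 0, "dx": 0, "dy": 0, "dz": -0.5, "grip": 15}, {"rx": 0, "ry": 0, "rz": 0, "dx": 0, "dy": 0, "dz": -0.5, "grip": 15}, {"rx": 0, "ry": 0, "rz": 0, "dx": 0, "dy": 0, "dz": -0.5, "grip": 30}, {"rx": 0, "ry": 0, "rz": 0, "dx": 0, "dy": 0, "dz": -0.5, "grip": 34}, {"rx": 0, "ry": 0, "rz": 0, "dx": 0, "dy": 0, "dz": -0.5, "grip": 38}, {"rx": 0, "ry": 0, "rz": 0, "dx": 0, "dy": 0, "dz": -0.5, "grip": 42}, {"rx": 0, "ry": 0, "rz": 0, "dx": 0, "dy": 0, "dz": -0.5, "grip": 50}, {"rx": 0, "ry": 0, "rz": 0, "dx": 0, "dy": 0, "dz": -0.5, "grip": 50}])

```text
t: 46.33
eef_pos: [0.504, 0.3268, 0.1968]
orientation: [0.997, -0.075, 0.001, -0.001]
ft_force: [0.1, -0.3, -0.6]
width: 0.0482
```

Call:
drive_tool(rows=[{"rx": 0, "ry": 0, "rz": 0, "dx": 0, "dy": 0, "dz": -10, "grip": 50}, {"rx": 0, "ry": 0, "rz": 0, "dx": 0, "dy": 0, "dz": -30, "grip": 50}, {"rx": 0, "ry": 0, "rz": 0, "dx": 0, "dy": 0, "dz": -60, "grip": 50}, {"rx": 0, "ry": 0, "rz": 0, "dx": 0, "dy": 0, "dz": -95, "grip": 50}, {"rx": 0, "ry": 0, "rz": 0, "dx": -10, "dy": 0, "dz": -130, "grip": 60}, {"rx": 0, "ry": 0, "rz": 0, "dx": -20, "dy": 0, "dz": -160, "grip": 60}, {"rx": 0, "ry": 0, "rz": 0, "dx": -25, "dy": 0, "dz": -173, "grip": 60}, {"rx": 0, "ry": 0, "rz": 0, "dx": -25, "dy": 0, "dz": -173, "grip": 60}])

```text
t: 47.0
eef_pos: [0.4792, 0.331, 0.375]
orientation: [0.997, -0.075, 0.004, -0.003]
ft_force: [0.9, 0.3, -0.2]
width: 0.06
```

Call:
drive_tool(rows=[{"rx": 0, "ry": 0, "rz": 0, "dx": 0, "dy": 0, "dz": 0, "grip": 60}, {"rx": 0, "ry": 0, "rz": 0, "dx": 0, "dy": 0, "dz": 0, "grip": 60}, {"rx": 0, "ry": 0, "rz": 0, "dx": 0, "dy": 0, "dz": 0, "grip": 60}, {"rx": 0, "ry": 0, "rz": 0, "dx": 0, "dy": 0, "dz": 0, "grip": 60}, {"rx": 0, "ry": 0, "rz": 0, "dx": 0, "dy": 0, "dz": 0, "grip": 60}, {"rx": 0, "ry": 0, "rz": 0, "dx": 0, "dy": 0, "dz": 0, "grip": 60}, {"rx": 0, "ry": 0, "rz": 0, "dx": 0, "dy": 0, "dz": 0, "grip": 60}, {"rx": 0, "ry": 0, "rz": 0, "dx": 0, "dy": 0, "dz": 0, "grip": 60}])

```text
t: 47.67
eef_pos: [0.479, 0.3302, 0.3693]
orientation: [0.997, -0.075, 0.0, -0.001]
ft_force: [0.2, 0.0, 0.0]
width: 0.0598
```

```bash
python3 - <<'E'
from h import *
st()
p=cam("wrist"); cv2.imwrite("pics/w30.png",p["frame"])
import pickle; pickle.dump(p,open("w30.pkl","wb"))
E
```

```text
t 47.67 pos [0.479  0.3302 0.3693] jawyaw -1.7211 tilt [0.0008 0.0012] w 0.0598 F [0.19 0.01 0.  ] T [0.04 0.17 0.02] q [0.52 0.1  1.59 0.   1.45 2.24]
```

View pics/w30.png

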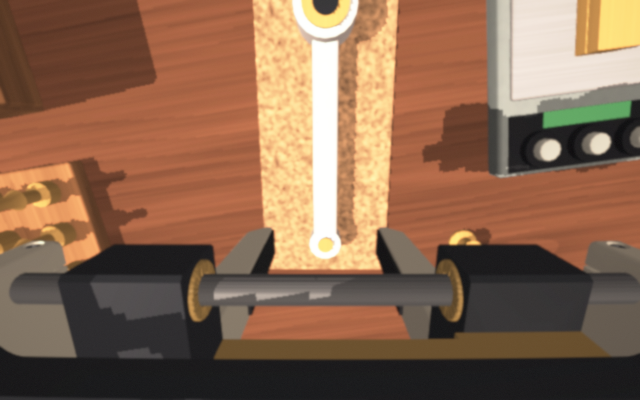

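```bash
python3 - <<'E'
from h import *
import pickle; p=pickle.load(open("w30.pkl","rb"))
h=cv2.cvtColor(p["frame"],cv2.COLOR_BGR2HSV)
m=np.zeros((400,640),bool); m[232:258,308:342]=((h[...,1]>75)&(h[...,0]<34)&(h[...,0]>18)&(h[...,2]>200))[232:258,308:342]
for mm,c,a in rect(m,None,30):
    print(c,a)
    F=onplane(p,[c],.034)[0]
B=onplane(p,[[326,2]],.053)[0]; d=(B-F)[:2]; L=np.linalg.norm(d); u=d/L
print(F,B,L,"yaw",np.arctan2(*u[::-1]),"origin",F[:2]+.125*u)
V=h[...,2].astype(int)
for r in (60,120,180,225): print(r,V[r,245:270],V[r,378:404])
for c in (285,350): print(c,V[262:278,c])
E
```

```text
[325.17088608 244.5       ] 158
[0.41551144 0.33891836 0.034     ] [0.64978797 0.30282609 0.053     ] 0.23704037936715971 yaw -0.15285665759722486 origin [0.53905396 0.3198856 ]
60 [170 169 170 170 170 169 170 169 171 188 232 252 254 254 253 250 249 250
 252 251 250 247 248 252 253] [247 247 248 250 252 253 253 252 249 246 248 251 253 253 252 248 233 185
 148 155 167 169 170 170 171 171]
120 [183 183 183 183 183 184 185 186 186 187 187 189 202 230 249 253 254 254
 254 254 254 254 253 252 250] [239 236 236 239 245 250 253 254 254 254 253 250 242 217 172 156 162 167
 168 168 169 168 168 168 169 168]
180 [161 161 162 162 162 163 163 165 166 165 166 167 168 168 173 190 228 247
 251 249 244 240 239 240 243] [252 252 252 251 250 249 250 249 247 241 219 182 173 181 184 183 183 182
 183 182 182 182 182 182 181 181]
225 [170 169 169 170 169 169 169 169 169 167 168 167 166 165 167 166 165 169
 187 220 239 247 251 252 253] [249 250 251 252 252 251 249 242 213 155 139 152 157 158 159 159 159 161
 162 161 162 163 163 164 165 166]
285 [251 250 249 249 251 252 250 225 180 162 154 134  93  62  58  70]
350 [253 254 254 254 252 250 245 223 188 174 167 143  97  62  59  71]
```

Call:
drive_tool(rows=[{"rx": 0, "ry": 0, "rz": 0, "dx": -10, "dy": 0, "dz": -15, "grip": 60}, {"rx": 0, "ry": 0, "rz": 0, "dx": -40, "dy": 0, "dz": -30, "grip": 60}, {"rx": 0, "ry": 0, "rz": 0, "dx": -70, "dy": -20, "dz": -30, "grip": 60}, {"rx": 0, "ry": 0, "rz": 0, "dx": -100, "dy": -50, "dz": -30, "grip": 60}, {"rx": 0, "ry": 0, "rz": 0, "dx": -130, "dy": -80, "dz": -30, "grip": 60}, {"rx": 0, "ry": 0, "rz": 0, "dx": -160, "dy": -110, "dz": -30, "grip": 60}, {"rx": 0, "ry": 0, "rz": 0, "dx": -190, "dy": -140, "dz": -30, "grip": 60}, {"rx": 0, "ry": 0, "rz": 0, "dx": -210, "dy": -170, "dz": -30, "grip": 60}])

```text
t: 48.38
eef_pos: [0.3027, 0.5251, 0.4]
orientation: [0.998, -0.064, -0.004, -0.004]
ft_force: [0.2, -0.2, 0.5]
width: 0.0603
```

```bash
python3 - <<'E'
from h import *
st()
for n in("top","side"):
    p=cam(n); cv2.imwrite(f"pics/{n}F.png",p["frame"])
    if n=="top":
        h=cv2.cvtColor(p["frame"],cv2.COLOR_BGR2HSV)
        m=(h[...,1]>200)&(h[...,0]>20)&(h[...,0]<32)&(h[...,2]>150); m[:, :200]=0
        for mm,c,a in rect(m,None,200):
            v,u=np.nonzero(mm); print(c,a,cv2.minAreaRect((onplane(p,np.c_[u,v],.066)[:,:2]*1000).astype(np.float32)))
E
```

```text
t 48.38 pos [0.3027 0.5251 0.4   ] jawyaw -1.6991 tilt [-0.0082  0.0086] w 0.0603 F [ 0.19 -0.24  0.48] T [ 0.03  0.16 -0.  ] q [0.96 0.15 1.48 0.01 1.51 2.66]
[271.05166052 185.91143911] 271 ((613.0894775390625, 49.86478042602539), (28.91609001159668, 70.37953186035156), 89.44646453857422)
```

View pics/topF.png

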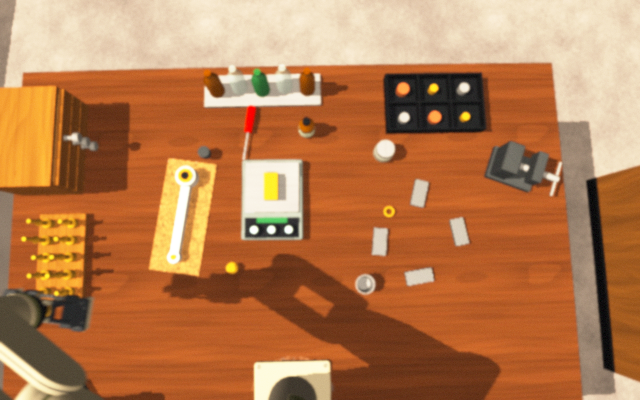

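View pics/sideF.png

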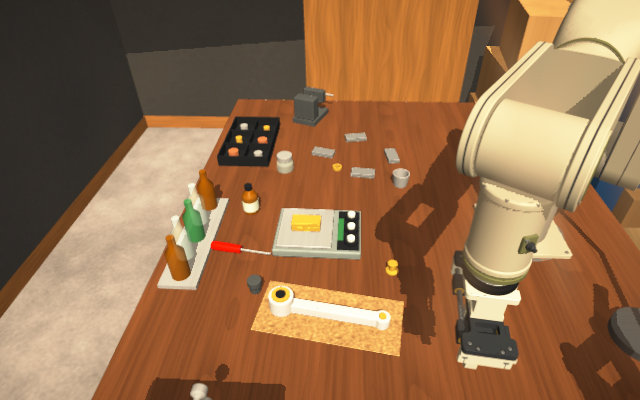

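```bash
python3 - <<'E'
from h import *
s=manip.sense(); print(s["joints"],s["dq"])
E
```

```text
[0.95916554 0.15123226 1.47559771 0.01224124 1.51256603 2.65691799] [-0.06198116 -0.03504173  0.04292244 -0.04235531  0.01394815  0.00179655]
```

Call:
drive_tool(rows=[{"rx": 0, "ry": 0, "rz": -0.05, "dx": 0, "dy": 0, "dz": 0, "grip": 60}, {"rx": 0, "ry": 0, "rz": -0.12, "dx": 0, "dy": 0, "dz": 0, "grip": 60}, {"rx": 0, "ry": 0, "rz": -0.22, "dx": 0, "dy": 0, "dz": 0, "grip": 60}, {"rx": 0, "ry": 0, "rz": -0.3, "dx": 0, "dy": 0, "dz": 0, "grip": 60}, {"rx": 0, "ry": 0, "rz": -0.35, "dx": 0, "dy": 0, "dz": 0, "grip": 60}, {"rx": 0, "ry": 0, "rz": -0.35, "dx": 0, "dy": 0, "dz": 0, "grip": 60}, {"rx": 0, "ry": 0, "rz": -0.35, "dx": 0, "dy": 0, "dz": 0, "grip": 60}, {"rx": 0, "ry": 0, "rz": -0.35, "dx": 0, "dy": 0, "dz": 0, "grip": 60}])

```text
t: 49.15
eef_pos: [0.3065, 0.5226, 0.3996]
orientation: [0.994, 0.107, -0.003, -0.004]
ft_force: [-0.8, 0.0, 0.3]
width: 0.0599
```

```bash
python3 - <<'E'
from h import *
s=st(); print(s["dq"])
p=cam("top")
h=cv2.cvtColor(p["frame"],cv2.COLOR_BGR2HSV)
b=cv2.imread("pics/topF.png"); print("diff limb region",np.abs(p["frame"][150:290,140:310].astype(int)-b[150:290,140:310]).max(2).mean())
for n in("limb","limb_foot","plate1"): print(n,rec(p,n))
cv2.imwrite("pics/topG.png",cv2.resize(p["frame"][150:285,140:320],None,fx=4,fy=4,interpolation=cv2.INTER_CUBIC))
E
```

```text
t 49.15 pos [0.3065 0.5226 0.3996] jawyaw -1.3570 tilt [-0.0075  0.0076] w 0.0599 F [-0.76  0.04  0.35] T [-0.01  0.14  0.03] q [0.95 0.15 1.48 0.01 1.51 2.31]
[-0.00021739  0.00077827  0.00080637 -0.00070935  0.00055073 -0.00646906]
diff limb region 3.94672268907563
limb [(0.66, array([0.5557, 0.3181, 0.0293]))]
limb_foot [(0.83, array([0.5643, 0.3212, 0.0318]))]
plate1 [(0.71, array([ 0.4515, -0.263 ,  0.0091])), (0.69, array([ 0.4796, -0.5048,  0.0133])), (0.65, array([ 0.5911, -0.3907,  0.0151])), (0.54, array([ 0.7832, -0.0575,  0.0635]))]
```

View pics/topG.png

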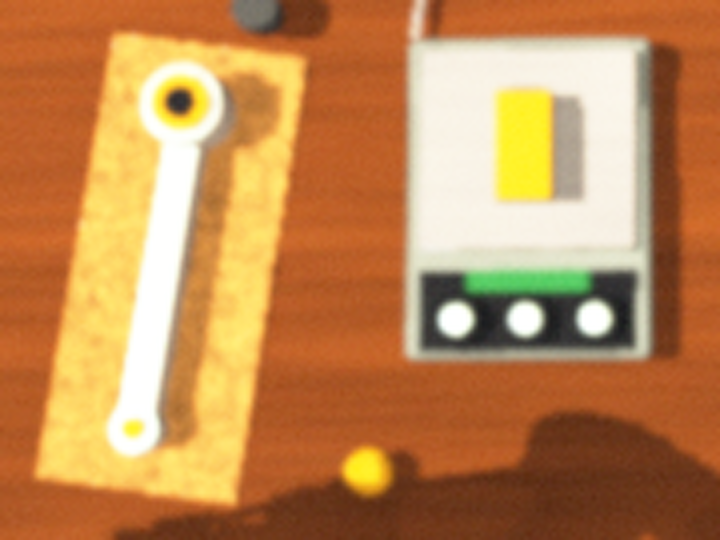

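```bash
python3 - <<'E'
from h import *
print(manip.finish_job())
E
```

```text
the job is handed in; nothing more can be done
None
```

The job is done in the order asked and handed in at about 49 s of the 210 s allowed; the station reported no verdict.

- **Keys:** I pressed left, then middle, then right, one at a time and each down to its stop. The push force was about 7, 17 and 20 N, against the roughly 4 N a full press needs.
- **Pile:** Only two brass plates were on the bench; the grey look-alikes were left alone. The wrist camera put the pile's top plate within about 1 mm of the pan centre and in line with the scale. The last top view showed it still standing square, though at lower resolution.
- **Limb weighing:** The first trial lift, gripped at +15 mm, tipped to the foot end. Gripped again at about -33 mm it hung level, with a slope of about 0.002. It then lay level on the pile and stayed level after release. The wrist torque put the balance point a few millimetres further toward the foot, so I offset the placing by 4 mm.
- **Limb on the mat:** The last wrist view put it within about 2 mm and 0.003 rad of the mat's centre and axis. In the top view it looks about 11 mm off centre, which parallax from its height accounts for.

While the arm was backing away, the last joint reached 2.657 rad against its limit of 2.66. I turned it back before handing in.

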